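# Brush out the lunch can and stack its keyed tins

### The arm

A 7-joint arm with a two-finger parallel gripper is mounted at the origin on the work surface. World frame = base frame: x ahead of the robot, y to its left, z up, the work surface at z = 0. Lengths are in m, angles in degrees, forces in N, time in s.
With the tool pointing down it reaches from about 0.425 to 0.875 m from the base axis. Payload 4.7 kg.
Tool frame: the origin (TCP) lies on the centre line of the jaws, within the pads' length; the fingertips stand ahead of it and the grasp point (between the pads) lies 2 mm behind it (env.tip_reach is the x of the fingertips in the tool frame, in m); x points along the fingers, z is the direction in which the jaws open and shut, and the axes are right-handed (so a half turn about x gives the same grasp; the last joint's range is limited). The gripper opens to 87 mm and grips with 3 to 60 N. Pads are 19 mm wide; open, the fingers measure 117 mm over their backs; the gripper's body (75 mm by 190 mm) begins 51 mm behind the grasp point.
Start: joints at [-70.01, 18.392, -4.016, 83.108, 1.295, 78.541, -3.26], TCP at [0.214, 0.614, 0.24] pointing down, gripper open.
Joint ranges: [-163.93, 163.93], [-17.29, 119.83], [-79.2, 71.16], [3.27, 140.29], [-89.18, 269.18], [5.43, 117.66], [-154.24, 154.24]. Speed limits (degrees/s): [147.25, 147.25, 180, 180, 180, 180, 180].

### API

Orientations are given as [roll, pitch, yaw] about the fixed x, y, z axes, in that order (R = Rz(yaw) Ry(pitch) Rx(roll)).
In Python, from cell import telemetry, optics, env, models gives the robot as it stands.
- The arm moves only by the shell command python3 -m pendant 'ROWS' [FORCE]. ROWS is JSON, a list of rows, each a list of 3 entries, a list of its own where there are three numbers: the finger opening in mm, from 0 to 87, then the shift along the tool's x, y, z in mm, then the turn, a rotation vector about the tool's x, y, z in rad. A call has 1 to 10 rows; each row is the pose to reach, as a shift and turn from the pose commanded when the call began, along the tool's axes at that moment; what a row does not reach only later rows make up. A row lasts 1/12 s, in which the tool goes at most 41.7 mm and 7.16 degrees, less where a joint would pass 70% of its speed; a pose out of reach is approached as far as the arm can. A call with a gripper value outside its range is refused whole. The fingers move at their own pace and stop on an object; FORCE is the grip in N (left out, the last holds). Time passes only in rows, so rows that repeat a pose let the fingers close. It gives the time, the measured TCP pose, the force and the opening at its end, in the units of the state.
- telemetry.get_obs(): the state, without advancing time (a new reading comes with each control period).
- optics.read_camera(name): name is "scene" or "top"; returns a dict with "image" (400x640x3 uint8, blue, green, red), "range_z" (400x640 float32, m along the optical axis (not along the pixel's ray), 0 where there is no reading), "fx", "fy", "cx", "cy" (pixels), "cam_to_world" (4x4, takes a point from camera to world coordinates). Camera axes: x right, y up, looking along -z (the intrinsics and any distortion apply to the point x, -y, -z); pixel columns grow to the right and rows downward; lengths in m; the calibration is good to about 2 mm. A picture is of the moment at which its call begins.
- env.sign_off(): hands the job in, once; it reports no verdict.
Trained networks look in the newest picture that a camera, given by its name, has taken for a name from the list of things; names that differ only in an ending like _2 or _b are one class to them, and where a whole thing is asked for, a point or a joint stands for the part that bears it (a point fixed in the world has none). Each returns a list of dicts, best first, with "confidence" (0 to 1); they miss things now and then, are a little off and sometimes report something else, mostly with a low value. They report only what shows in the picture. A call takes as long as a camera call. They do not tell look-alikes from the thing itself.
- models.masks_of(camera, label): "pixels" (400x640 bool, what is visible of it) and "extent" ([left, top, right, bottom] as shares, 0 to 1, of the picture: columns of its width, rows of its height, round what is visible of it).
- models.landmark_of(camera, label): "centre" ([row, column] as shares, 0 to 1, of the picture: columns of its width, rows of its height: a listed point, or the origin of a listed thing).
The state is a dict: "time_s": time; "qpos": joint angles; "joint_velocities": joint speeds; "effort": joint torques, N m; "tool_pos": TCP position; "tool_rot": TCP orientation; "force": force on the tool from outside, world axes, zero at the start; "wrist_torque": the same for the moment, N m; "grip_width": finger opening in m.
Only numpy, scipy, OpenCV 4.12 (cv2) and the standard library are available. Lean on these libraries where they do the work, as an engineer would, in place of code of your own. Each camera call takes 0.05 s, during which the arm holds its last target.

### The job

Clear up after breakfast: take the bottle brush from its crock, scrub the tall steel can three times, each time down to its floor and up again until half of the bristles stand out of its mouth, and put the brush back bristles down in the crock. Then stack every steel tin that is there on the tall can, in any order, each one turned so that the tab below stands in the notch of its collar and it sits flat and fully home, and close the stack with the lid in the same way; leave the mug, the egg cup, the jar and the spoon where they are.

Things in the scene. Friction and masses are not known exactly. Their poses are not given: they have to be found in the camera images.
- tin1: Round open steel tin, may be absent; all alike, about 110 g. Origin: centre of underside, z up. Foot disc 49 mm across at heights 0-6 mm, collar 76 mm across at 6-12, body 60 mm across up to the rim at 46, wall 3. On +x a tab 9 mm wide stands outside the wall, 32 to 37 mm from the axis, top at 54; below it, also on +x, the collar has a 14 mm wide notch. Grip the body across y, above the collar.
- tin2: Round open steel tin, may be absent; all alike, about 110 g. Origin: centre of underside, z up. Foot disc 49 mm across at heights 0-6 mm, collar 76 mm across at 6-12, body 60 mm across up to the rim at 46, wall 3. On +x a tab 9 mm wide stands outside the wall, 32 to 37 mm from the axis, top at 54; below it, also on +x, the collar has a 14 mm wide notch. Grip the body across y, above the collar.
- tin3: Round open steel tin, may be absent; all alike, about 110 g. Origin: centre of underside, z up. Foot disc 49 mm across at heights 0-6 mm, collar 76 mm across at 6-12, body 60 mm across up to the rim at 46, wall 3. On +x a tab 9 mm wide stands outside the wall, 32 to 37 mm from the axis, top at 54; below it, also on +x, the collar has a 14 mm wide notch. Grip the body across y, above the collar.
- tin4: Round open steel tin, may be absent; all alike, about 110 g. Origin: centre of underside, z up. Foot disc 49 mm across at heights 0-6 mm, collar 76 mm across at 6-12, body 60 mm across up to the rim at 46, wall 3. On +x a tab 9 mm wide stands outside the wall, 32 to 37 mm from the axis, top at 54; below it, also on +x, the collar has a 14 mm wide notch. Grip the body across y, above the collar.
- lid: Steel lid, 90 g. Origin: centre of its underside, z up. Foot disc (49 mm across, heights 0-6 mm) and collar (76 mm across, 6-12) with a 14 mm wide notch on +x, as on the tins; disc 60 mm across up to 14; on it a dark wooden grip bar 12 mm thick in y, 30 mm long in x, heights 14-44. A small rib on the disc points to the notch. It seats on a rim just as a tin does.
- pot: Tall steel bottom can on a round wooden board 110 mm across, 12 mm thick; fixed. Origin under the board's centre, z up. Can 60 mm outside, 54 mm inside, rim 108 mm and inner floor 18 mm above the table. On its +x side a tab 9 mm wide stands outside the wall, 32 to 37 mm from the axis, 8 mm above the rim.
- pot_rim (a point): Centre of the tall can's mouth at rim height; axes as pot. A tin or lid seated on a rim rests its collar flat on it, foot inside, the tab below in its notch: its axes agree with the can's and its origin lies 6 mm below that rim, so each tin adds 40 mm. Turned wrongly it rides 8 mm high on the tab, tilted.
- pot_floor (a point): Centre of the tall can's inner floor, 90 mm below its rim; axes as pot.
- brush: Bottle brush, 190 mm long, 60 g; starts upright in the crock, bristles down. Origin at the bottom end of the bristles, z along it towards the handle. Stiff bristle head 27 to 29 mm across from 0 to 60 mm, 10 mm steel stem to 115 mm, round wooden handle 16 mm thick from 115 to 190 mm.
- brush_tip (a point): Bottom end of the bristles, on the brush's axis (same as brush).
- brush_grip (a point): Point on the brush's axis in the wooden handle, 165 mm from the bristle end.
- crock: The narrow white crock the brush stands in: 44 mm outside, 34 mm inside, rim 70 mm above the table, inner floor 8 mm above it, on a foot 72 mm across. Origin at the centre of its underside. Fixed.
- crock_floor (a point): Centre of the crock's inner floor.
- mug: A white mug, 80 mm across, 95 mm high, handle on its +y side, origin at the centre of its underside; not part of the job, leave it where it is.
- olives: A small green jar, 70 mm across, 70 mm high, origin at the centre of its underside; not part of the job, leave it where it is.
- eggcup: A blue egg cup, 44 mm across, 50 mm high, origin at the centre of its underside; not part of the job, leave it where it is.
- spoon: A spoon lying flat, 160 mm long along its x, under 20 mm high; not part of the job, leave it where it is.
There are look-alikes about, which are no part of the job. What is shaped like the tin1 but orange or pink is not meant.

How it is judged (in metres and radians):
On the way, in this order (a step that is already met when the one before it is completed fails the run):
1. the brush's bristle end reaches the floor of the tall can (within 15 mm) (horizontal distance between brush_tip and pot_floor below 0.026 m and z of brush_tip in the frame of pot_floor between -0.01 and 0.015 m), for 0.05 s.
2. the brush is drawn up inside the can (bristle end 50 to 100 mm above the can's floor) (horizontal distance between brush_tip and pot_floor below 0.026 m and z of brush_tip in the frame of pot_floor between 0.05 and 0.1 m), for 0.05 s.
3. the brush goes down to the floor a second time (all of step 1), for 0.05 s.
4. the brush is drawn up a second time (all of step 2), for 0.05 s.
5. the brush goes down to the floor a third time (all of step 3), for 0.05 s.
6. the brush is drawn up a third time (all of step 4), for 0.05 s.
At the end, for the whole second after the job is handed in: All tins, then the lid, are stacked on the tall can, tab in notch (3 mm of fully home, 12 mm of its axis, 0.06 rad of upright, turned like it to 0.35 rad); the brush stands bristles down in its crock (tip 12 mm from its floor, 15 mm from centre, 0.25 rad from upright); all at rest ((z of tin1 in the frame of pot_rim between -0.009 and -0.003 m or z of tin1 in the frame of pot_rim between 0.031 and 0.037 m or z of tin1 in the frame of pot_rim between 0.071 and 0.077 m or z of tin1 in the frame of pot_rim between 0.111 and 0.117 m) and horizontal distance between each of tin1, tin2, tin3, tin4, lid and pot_rim below 0.012 m and angle between each of tin1, tin2, tin3, tin4, lid's own z axis and vertical below 0.06 rad and angle between the x axis of each of tin1, tin2, tin3, tin4, lid and the x axis of pot, either way round below 0.35 rad and linear speed of each of tin1, tin2, tin3, tin4, lid, brush below 0.02 m/s and (z of tin2 in the frame of pot_rim between -0.009 and -0.003 m or z of tin2 in the frame of pot_rim between 0.031 and 0.037 m or z of tin2 in the frame of pot_rim between 0.071 and 0.077 m or z of tin2 in the frame of pot_rim between 0.111 and 0.117 m) and (z of tin3 in the frame of pot_rim between -0.009 and -0.003 m or z of tin3 in the frame of pot_rim between 0.031 and 0.037 m or z of tin3 in the frame of pot_rim between 0.071 and 0.077 m or z of tin3 in the frame of pot_rim between 0.111 and 0.117 m) and (z of tin4 in the frame of pot_rim between -0.009 and -0.003 m or z of tin4 in the frame of pot_rim between 0.031 and 0.037 m or z of tin4 in the frame of pot_rim between 0.071 and 0.077 m or z of tin4 in the frame of pot_rim between 0.111 and 0.117 m) and (z of lid in the frame of pot_rim between 0.111 and 0.117 m or z of lid in the frame of pot_rim between 0.151 and 0.157 m) and horizontal distance between brush_tip and crock_floor below 0.015 m and z of brush_tip in the frame of crock_floor below 0.012 m and angle between brush's own z axis and vertical below 0.25 rad); the robot touches nothing.
It fails at once if another breakfast thing (mug, jar, egg cup, spoon) is shifted by more than 60 mm (distance of any of mug, olives, eggcup, spoon from where it was at the start of the episode above 0.06 m).
Of tin1, tin2, tin3, tin4 only 3 to 4 are there at a start; the rules pass over those that are not, and their reading is None.
At some moment in a run one of lid may be knocked a few centimetres aside while the robot is not near it.
It also fails if it takes over 210 s, if anything falls off the work surface, if the arm or the gripper's body presses on something with over 40 N, if the wrist force passes 120 N, or if a joint passes its speed limit or range.

## Working session

There is one attempt and no reset: what is moved stays moved. The work goes in short steps, Python scripts to look and compute and a shell command to move; the robot and the scene stay as the last step left them, time stands still between calls to the robot, and variables do not carry over. Pictures are saved under pics/ and viewed, and the job is handed in when it is done.

```bash
ls; mkdir -p pics
python3 - <<'E'
from cell import telemetry, optics, env, models
import cv2
print(telemetry.get_obs(), env.tip_reach)
for n in("scene","top"):
    c=optics.read_camera(n); cv2.imwrite(f"pics/{n}0.png",c["image"]); print(n,c["fx"],c["fy"],c["cx"],c["cy"],c["cam_to_world"],[k for k in c])
E
```

```text
pics
{'time_s': 0.0, 'qpos': array([-70.00906514,  18.43783228,  -4.0158686 ,  83.17492478,
         1.29363066,  78.54096625,  -3.26090442]), 'joint_velocities': array([-0.02957993, -0.00906473, -0.01926262, -0.02451795, -0.03849294,
       -0.11306687, -0.0052071 ]), 'effort': array([-4.45822079e-04, -4.91301155e+01, -4.04478852e-01, -3.12523699e+01,
       -6.41467050e-02,  4.37637186e-02,  1.58241860e-04]), 'tool_pos': array([0.21344534, 0.6134008 , 0.23847524]), 'tool_rot': array([-177.70644271,   89.8913587 , -106.88848533]), 'force': array([ 0.65547716, -0.53913643, -0.31266632]), 'wrist_torque': array([-0.00255781, -0.04850106,  0.02339264]), 'grip_width': 0.08711709897508232} 0.017
scene 515.785326308201 515.785326308201 315.8030309422339 201.56904699606844 [[ 4.73310079e-01 -4.77201955e-01  7.40443019e-01  1.52504576e+00]
 [ 8.80895408e-01  2.57282473e-01 -3.97276993e-01 -4.82033352e-01]
 [-9.21653061e-04  8.40288060e-01  5.42139398e-01  8.61913207e-01]
 [ 0.00000000e+00  0.00000000e+00  0.00000000e+00  1.00000000e+00]] ['image', 'range_z', 'fx', 'fy', 'cx', 'cy', 'cam_to_world']
top 469.58275861217004 469.58275861217004 321.4552432356657 194.61114665592964 [[ 0.00860901  0.99558489 -0.09346982  0.40583932]
 [-0.99993674  0.00924774  0.0064025   0.06834476]
 [ 0.00723861  0.09340879  0.99560153  1.39619642]
 [ 0.          0.          0.          1.        ]] ['image', 'range_z', 'fx', 'fy', 'cx', 'cy', 'cam_to_world']
```

View pics/scene0.png

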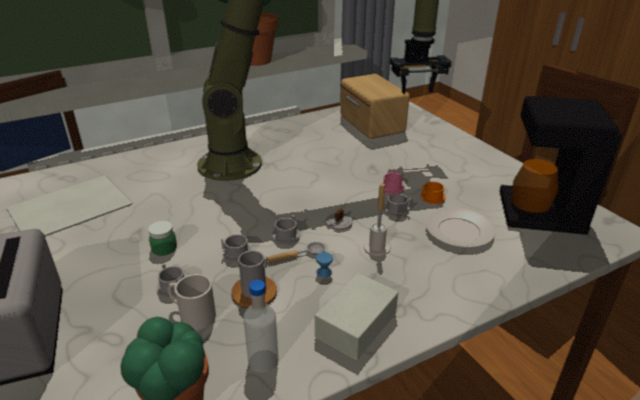

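View pics/top0.png

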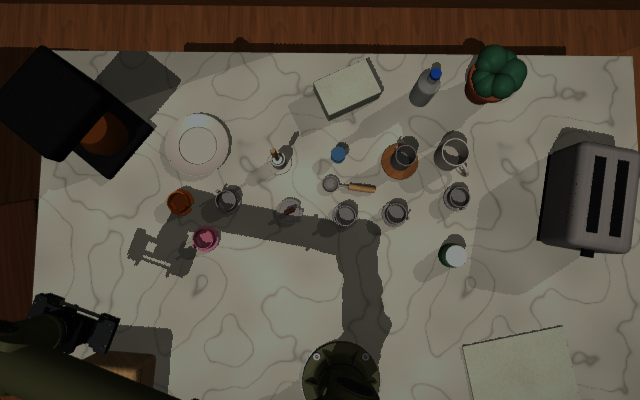

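The scene picture shows the following. The four steel tins are at about (397,205), (285,232), (235,248) and (172,282). The look-alikes are orange at (432,190) and pink at (393,182). The lid is at (340,218), the brush and crock at (378,230), and the tall can at (252,272). In the top picture the steel tins are at (228,200), (345,213), (396,213) and (457,197), the lid is at (290,208), the can at (402,155) and the crock at (279,158). I'll crop the top picture and measure.

```bash
cat > h.py <<'E'
import numpy as np, cv2
from cell import telemetry, optics, env, models
from scipy.spatial.transform import Rotation as R
def cloud(c):
    z=c["range_z"].astype(float); v,u=np.mgrid[0:400,0:640]
    P=np.stack([(u-c["cx"])/c["fx"]*z,-(v-c["cy"])/c["fy"]*z,-z],-1)
    T=c["cam_to_world"]; W=P@T[:3,:3].T+T[:3,3]; W[z<=0]=np.nan
    return W
def ray(c,u,v,h):
    T=c["cam_to_world"]; d=T[:3,:3]@np.array([(u-c["cx"])/c["fx"],-(v-c["cy"])/c["fy"],-1]); o=T[:3,3]
    return o+d*(h-o[2])/d[2]
def proj(c,p):
    T=c["cam_to_world"]; q=T[:3,:3].T@(np.asarray(p)-T[:3,3]); return (c["cx"]-c["fx"]*q[0]/q[2], c["cy"]+c["fy"]*q[1]/q[2])
def shift(target,Rt=None):
    "tool-frame shift mm (and rotvec) from measured to target world pos"
    o=telemetry.get_obs(); M=R.from_euler('xyz',o["tool_rot"],degrees=True)
    s=M.inv().apply(np.asarray(target)-o["tool_pos"])*1000
    return s.round(1)
E
python3 - <<'E'
from h import *
c=optics.read_camera("top"); s=optics.read_camera("scene")
im=c["image"]; g=(np.clip((im/255.)**0.6,0,1)*255).astype(np.uint8)
cv2.imwrite("pics/topA.png",cv2.resize(g[120:270,150:310],None,fx=5,fy=4*1.25,interpolation=cv2.INTER_CUBIC)[:600])
cv2.imwrite("pics/topB.png",cv2.resize(g[130:230,325:485],None,fx=5,fy=5,interpolation=cv2.INTER_CUBIC))
for l in("tin1","lid","pot","brush","crock","mug","olives","eggcup","spoon"):
  for n,cc in(("top",c),("scene",s)):
    W=cloud(cc)
    for r,m in zip(models.landmark_of(n,l),[0]*8):
        v,u=r["centre"][0]*400,r["centre"][1]*640
        print(l,n,round(r["confidence"],2),"px",round(u),round(v),ray(cc,u,v,0)[:2].round(3))
E
```

```text
tin1 top 0.97 px 180 201 [0.514 0.479]
tin1 top 0.83 px 344 216 [ 0.474 -0.009]
tin1 top 0.78 px 393 212 [ 0.485 -0.156]
tin1 top 0.69 px 205 235 [0.415 0.404]
tin1 top 0.63 px 229 201 [0.514 0.335]
tin1 top 0.58 px 453 204 [ 0.512 -0.335]
tin1 scene 0.97 px 432 199 [0.509 0.474]
tin1 scene 0.96 px 395 215 [0.522 0.323]
tin1 scene 0.74 px 234 252 [ 0.463 -0.162]
tin1 scene 0.71 px 174 288 [ 0.525 -0.341]
tin1 scene 0.63 px 287 237 [ 0.469 -0.008]
tin1 scene 0.62 px 393 192 [0.415 0.391]
lid top 0.98 px 292 212 [0.485 0.146]
lid top 0.24 px 274 150 [0.671 0.203]
lid scene 0.66 px 341 221 [0.477 0.165]
pot top 0.73 px 401 161 [ 0.642 -0.179]
pot scene 0.92 px 253 295 [ 0.64 -0.18]
brush top 0.51 px 276 161 [0.637 0.196]
brush top 0.27 px 392 214 [ 0.482 -0.151]
crock top 0.9 px 279 162 [0.633 0.187]
crock top 0.44 px 397 157 [ 0.652 -0.168]
crock scene 0.86 px 372 247 [0.622 0.176]
mug top 0.62 px 446 159 [ 0.648 -0.314]
olives top 0.67 px 448 259 [ 0.349 -0.317]
olives scene 0.97 px 162 251 [ 0.367 -0.329]
eggcup top 0.65 px 335 153 [0.664 0.02 ]
eggcup scene 0.62 px 321 274 [0.651 0.   ]
eggcup scene 0.47 px 252 294 [ 0.637 -0.18 ]
spoon top 0.63 px 347 190 [ 0.553 -0.017]
spoon scene 0.58 px 175 287 [ 0.525 -0.339]
spoon scene 0.57 px 295 257 [ 0.558 -0.027]
```

Run:
```python
from h import *
for n in("top","scene"):
    c=optics.read_camera(n);W=cloud(c)
    for l in("tin1","lid","pot","crock","pot_rim"):
        for r in models.masks_of(n,l):
            m=r["pixels"];p=W[m];p=p[~np.isnan(p[:,0])]
            if len(p)<5: continue
            zm=np.percentile(p[:,2],97); t=p[p[:,2]>zm-.008]
            print(n,l,round(r["confidence"],2),len(p),"zmax",zm.round(3),"mid",((t.max(0)+t.min(0))/2)[:2].round(3),"ext",(t.max(0)-t.min(0))[:2].round(3))
```

```text
top tin1 0.82 526 zmax 0.05 mid [ 0.481 -0.157] ext [0.058 0.062]
top tin1 0.82 509 zmax 0.052 mid [0.51  0.472] ext [0.058 0.065]
top tin1 0.76 568 zmax 0.051 mid [0.405 0.397] ext [0.057 0.058]
top tin1 0.72 473 zmax 0.05 mid [ 0.527 -0.338] ext [0.064 0.056]
top tin1 0.68 529 zmax 0.051 mid [0.514 0.337] ext [0.058 0.059]
top tin1 0.65 512 zmax 0.051 mid [ 0.474 -0.007] ext [0.058 0.061]
top tin1 0.57 220 zmax 0.057 mid [0.654 0.013] ext [0.042 0.041]
top lid 0.75 487 zmax 0.046 mid [0.487 0.154] ext [0.018 0.026]
top pot 0.57 1033 zmax 0.11 mid [ 0.64  -0.172] ext [0.058 0.06 ]
top pot 0.19 448 zmax 0.025 mid [ 0.567 -0.019] ext [0.048 0.154]
top crock 0.64 350 zmax 0.075 mid [0.633 0.187] ext [0.044 0.041]
top crock 0.34 111 zmax 0.201 mid [0.629 0.187] ext [0.012 0.011]
top pot_rim 0.87 1105 zmax 0.11 mid [ 0.64  -0.172] ext [0.058 0.06 ]
top pot_rim 0.22 140 zmax 0.201 mid [0.631 0.188] ext [0.016 0.013]
scene tin1 0.96 553 zmax 0.049 mid [ 0.474 -0.011] ext [0.064 0.065]
scene tin1 0.89 403 zmax 0.05 mid [0.428 0.377] ext [0.119 0.091]
scene tin1 0.71 386 zmax 0.05 mid [0.509
[... 213 characters left out ...]
 [0.106 0.06 ]
scene lid 0.67 1869 zmax 0.097 mid [ 0.651 -0.319] ext [0.083 0.079]
scene lid 0.66 375 zmax 0.046 mid [0.488 0.147] ext [0.017 0.028]
scene lid 0.64 278 zmax 0.199 mid [0.632 0.183] ext [0.015 0.01 ]
scene pot 0.79 1429 zmax 0.11 mid [ 0.639 -0.176] ext [0.065 0.059]
scene pot 0.64 253 zmax 0.2 mid [0.631 0.183] ext [0.019 0.011]
scene crock 0.89 566 zmax 0.073 mid [0.634 0.182] ext [0.045 0.044]
scene crock 0.74 350 zmax 0.045 mid [0.488 0.147] ext [0.017 0.028]
scene crock 0.71 1587 zmax 0.113 mid [ 0.726 -0.199] ext [0.24  0.106]
scene pot_rim 0.95 1475 zmax 0.111 mid [ 0.717 -0.198] ext [0.222 0.103]
scene pot_rim 0.18 1934 zmax 0.098 mid [ 0.716 -0.329] ext [0.212 0.098]
```

View pics/topA.png

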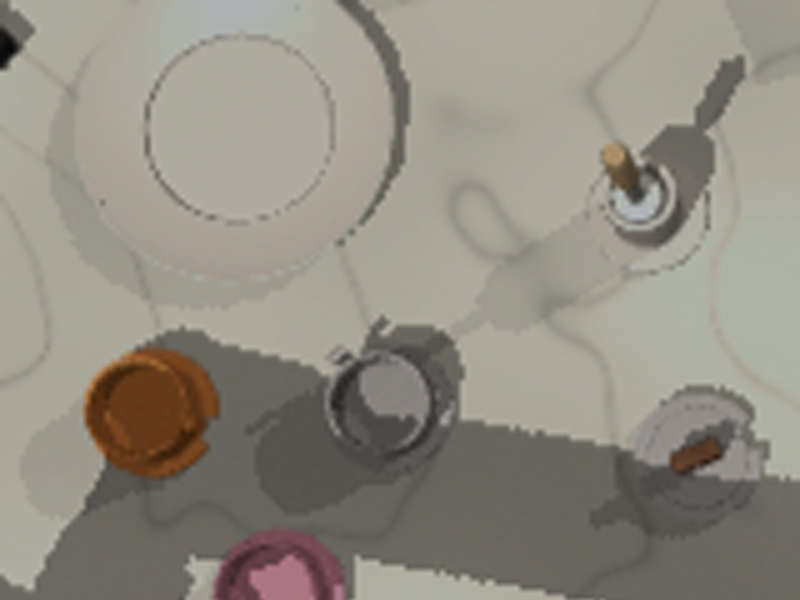

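View pics/topB.png

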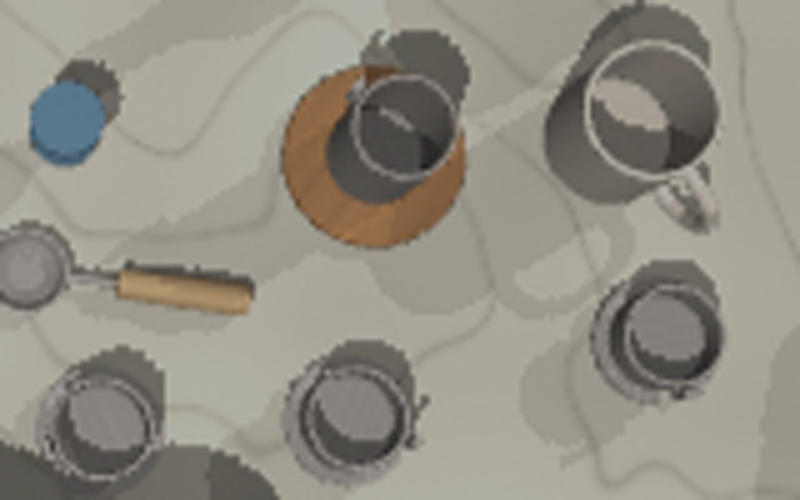

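Six tin shapes show: four steel ones at (228,200), (345,213), (396,213) and (457,197), plus orange at (180,201) and pink at (205,238), which I will not use. Next I'll fit the rims and the tab and notch angles from both cameras.

```bash
cat >> h.py <<'E'
from scipy.optimize import minimize
def fitring(W,c0,zt,ri=.027,ro=.030,dz=.005):
    P=W.reshape(-1,3);P=P[~np.isnan(P[:,0])]
    P=P[(abs(P[:,2]-zt)<dz)&(np.hypot(*(P[:,:2]-c0).T)<ro+.012)]
    def cost(x,Q):
        r=np.hypot(*(Q[:,:2]-x).T); e=np.maximum(0,np.maximum(r-ro,ri-r)); return np.sum(np.minimum(e,.006)**2)*1e6+1e-2*np.sum(np.minimum(abs(r-(ri+ro)/2),.006)**2)*1e6
    x=np.array(c0,float)
    x=minimize(cost,x,args=(P,),method="Nelder-Mead",options=dict(initial_simplex=[x,x+[.006,0],x+[0,.006]])).x
    return x,len(P)
def tabang(W,c,zt,r0=.0315,r1=.041):
    "points above collar outside wall = tab; zt=rim z"
    P=W.reshape(-1,3);P=P[~np.isnan(P[:,0])]
    d=P[:,:2]-c;r=np.hypot(*d.T)
    m=(r>r0)&(r<r1)&(P[:,2]>zt-.012)&(P[:,2]<zt+.013)
    a=np.arctan2(d[m,1],d[m,0]); 
    return (np.degrees(np.angle(np.exp(1j*a).sum())) if m.sum() else None), m.sum(), (abs(np.exp(1j*a).mean()) if m.sum() else 0)
E
python3 - <<'E'
from h import *
T={"A":(.514,.337),"B":(.474,-.007),"C":(.481,-.157),"D":(.527,-.338)}
for n in("top","scene"):
    W=cloud(optics.read_camera(n))
    for k,p in T.items():
        x,N=fitring(W,p,.046); print(n,k,x.round(4),N,tabang(W,x,.046))
    x,N=fitring(W,(.640,-.174),.108); print(n,"pot",x.round(4),N,tabang(W,x,.108))
    x,N=fitring(W,(.633,.185),.070,.017,.022); print(n,"crock",x.round(4),N)
    P=W.reshape(-1,3);P=P[~np.isnan(P[:,0])]
    for z0 in(.12,.14,.16,.18):
        q=P[(abs(P[:,0]-.633)<.03)&(abs(P[:,1]-.185)<.03)&(P[:,2]>z0-.01)&(P[:,2]<z0+.01)]; print("brush",z0,q.mean(0).round(4),len(q))
    q=P[(abs(P[:,0]-.633)<.03)&(abs(P[:,1]-.185)<.03)&(P[:,2]>.1)]; print("top z",q[:,2].max())
    q=P[(abs(P[:,0]-.487)<.03)&(abs(P[:,1]-.15)<.03)&(P[:,2]>.036)&(P[:,2]<.06)]; 
    ev,v=np.linalg.eigh(np.cov(q[:,:2].T)); print("lidbar",q.mean(0).round(4),((q.max(0)+q.min(0))/2).round(4),np.degrees(np.arctan2(v[1,1],v[0,1])),len(q))
E
```

```text
top A [0.5146 0.3368] 68 (np.float64(40.10572085663334), np.int64(8), np.float64(0.9964513636150981))
top B [ 0.4735 -0.0086] 58 (np.float64(115.99592866059687), np.int64(7), np.float64(0.9974543035043981))
top C [ 0.4802 -0.1564] 74 (np.float64(-110.63580062638167), np.int64(8), np.float64(0.9952397228034505))
top D [ 0.5294 -0.3393] 75 (np.float64(-166.28610050757993), np.int64(6), np.float64(0.6917420514520836))
top pot [ 0.6405 -0.1719] 81 (np.float64(53.88639936281854), np.int64(9), np.float64(0.9963440565212887))
top crock [0.6367 0.1852] 112
brush 0.12 [0.6284 0.1853 0.1117] 2
brush 0.14 [0.6271 0.1839 0.1427] 6
brush 0.16 [0.6266 0.1854 0.159 ] 9
brush 0.18 [0.6269 0.1849 0.1805] 9
top z 0.20481136369697817
lidbar [0.4858 0.1536 0.0442] [0.4862 0.153  0.0436] 113.17225015554817 45
scene A [0.5141 0.3329] 117 (np.float64(40.175777819129664), np.int64(32), np.float64(0.42091086074853906))
scene B [ 0.4722 -0.0125] 123 (np.float64(121.79408164075596), np.int64(23), np.float64(0.4343851241813821))
scene C [ 0.4796 -0.161 ] 145 (np.float64(-102.49198798125244), np.int64(30), np.float64(0.43587782384351814))
scene D [ 0.5287 -0.3438] 163 (np.float64(-173.08928879120563), np.int64(20), np.float64(0.573007429280938))
scene pot [ 0.6394 -0.176 ] 194 (np.float64(55.06151434344996), np.int64(37), np.float64(0.6394727392128504))
scene crock [0.6311 0.1808] 138
brush 0.12 [0.6329 0.1828 0.1198] 22
brush 0.14 [0.6337 0.1811 0.14  ] 40
brush 0.16 [0.6345 0.1809 0.1603] 41
brush 0.18 [0.6343 0.181  0.1806] 44
top z 0.2048096737961531
lidbar [0.4876 0.1478 0.0437] [0.4863 0.1486 0.0431] 111.42377596846791 45
```

```bash
cat >> h.py <<'E'
def plan(x,y,z,psi=None):
    "TCP target (m), jaw angle psi deg (mod 180 nearest), tool down -> shift mm, rotvec rad"
    o=telemetry.get_obs(); M=R.from_euler('xyz',o["tool_rot"],degrees=True).as_matrix()
    cur=np.degrees(np.arctan2(M[1,2],M[0,2]))
    if psi is None: psi=cur
    else: psi=cur+(psi-cur+90)%180-90
    a=np.radians(psi); zt=np.array([np.cos(a),np.sin(a),0]); xt=np.array([0,0,-1.]); yt=np.cross(zt,xt)
    N=np.stack([xt,yt,zt],1)
    s=M.T@(np.array([x,y,z])-o["tool_pos"])*1000
    rv=R.from_matrix(M.T@N).as_rotvec()
    print("t",round(o["time_s"],2),"pos",o["tool_pos"].round(4),"psi",round(cur,1),"->",round(psi,1),"shift",s.round(1),"rot",rv.round(3),"q",o["qpos"].round(0),"F",o["force"].round(1),"g",round(o["grip_width"]*1000,1))
E
python3 - <<'E'
from h import *
W=cloud(optics.read_camera("top"))
plan(.632,.183,.28)
for (v,u) in((85,430),(95,420),(75,435),(90,350),(75,495),(210,590)): print(v,u,W[v,u].round(3))
P=W.reshape(-1,3);P=P[~np.isnan(P[:,0])]
q=P[(P[:,0]>.7)&(P[:,0]<.9)&(P[:,1]<-.15)&(P[:,1]>-.32)&(P[:,2]>.05)];print(q.min(0),q.max(0))
E
```

```text
t 1.85 pos [0.2136 0.6139 0.2396] psi 70.8 -> 70.8 shift [ -40.4 -536.7 -269.6] rot [-0.  0.  0.] q [-70.  18.  -4.  83.   1.  79.  -3.] F [-0.1  0.4 -0.6] g 87.1
85 430 [ 0.824 -0.232  0.157]
95 420 [ 0.814 -0.217  0.1  ]
75 435 [ 0.832 -0.232  0.212]
90 350 [ 0.836 -0.02   0.069]
75 495 [ 0.854 -0.409  0.157]
210 590 [ 0.485 -0.63   0.196]
[ 0.80526435 -0.26235546  0.05042399] [ 0.86904279 -0.20185144  0.21606271]
```

Run:
```python
from h import *
plan(.632,.183,.28,16)
```

```text
t 1.85 pos [0.2136 0.6139 0.2396] psi 70.8 -> 16.0 shift [ -40.4 -536.7 -269.6] rot [ 0.957  0.    -0.   ] q [-70.  18.  -4.  83.   1.  79.  -3.] F [-0.1  0.4 -0.6] g 87.1
```

```bash
R='x'; python3 -m pendant '[[87,[-40,0,0],[0,0,0]],[87,[-40,-537,-270],[0.957,0,0]],[87,[-40,-537,-270],[0.957,0,0]],[87,[-40,-537,-270],[0.957,0,0]],[87,[-40,-537,-270],[0.957,0,0]],[87,[-40,-537,-270],[0.957,0,0]],[87,[-40,-537,-270],[0.957,0,0]],[87,[-40,-537,-270],[0.957,0,0]],[87,[-40,-537,-270],[0.957,0,0]],[87,[-40,-537,-270],[0.957,0,0]]]' 20; python3 -c "
from h import *
plan(.632,.183,.28,16)"
```

```text
time_s: 2.68
tool_pos: [0.4758, 0.3431, 0.28]
tool_rot: [33.4, 89.9, 49.2]
force: [0.4, 0.3, -0.5]
grip_width: 0.0872
t 2.68 pos [0.4758 0.3431 0.28  ] psi 15.8 -> 16.0 shift [  -0.  -196.5  106.7] rot [-0.004  0.001 -0.001] q [-51.  10.  14.  90.  -2.  81. -21.] F [ 0.4  0.3 -0.5] g 87.2
```

```bash
python3 -m pendant '[[87,[0,-196,107],[0,0,0]],[87,[0,-196,107],[0,0,0]],[87,[0,-196,107],[0,0,0]],[87,[0,-196,107],[0,0,0]],[87,[0,-196,107],[0,0,0]],[87,[0,-196,107],[0,0,0]],[87,[0,-196,107],[0,0,0]],[87,[0,-196,107],[0,0,0]],[87,[0,-196,107],[0,0,0]],[87,[0,-196,107],[0,0,0]]]'
python3 - <<'E'
from h import *
plan(.632,.183,.171,16)
c=optics.read_camera("scene"); cv2.imwrite("pics/s1.png",cv2.resize(c["image"][60:300,260:500],None,fx=2.5,fy=2.5))
# gripper calibration: nearest points around tcp
for n in("scene","top"):
    c=optics.read_camera(n);W=cloud(c);o=telemetry.get_obs()["tool_pos"]
    P=W.reshape(-1,3);P=P[~np.isnan(P[:,0])]
    q=P[(P[:,2]>o[2]-.025)&(P[:,2]<o[2]+.02)&(np.hypot(*(P[:,:2]-o[:2]).T)<.1)]-o
    a=np.radians(16);u=q[:,0]*np.cos(a)+q[:,1]*np.sin(a);v=-q[:,0]*np.sin(a)+q[:,1]*np.cos(a)
    print(n,len(q),"u",np.percentile(u,[1,10,50,90,99]).round(4) if len(q) else 0,"v",np.percentile(v,[1,10,50,90,99]).round(4) if len(q) else 0)
E
```

```text
time_s: 3.52
tool_pos: [0.6304, 0.1883, 0.2796]
tool_rot: [98.6, 89.9, 114.7]
force: [-0.4, -0.2, -0.5]
grip_width: 0.0871
t 3.52 pos [0.6304 0.1883 0.2796] psi 16.2 -> 16.0 shift [ 1.086e+02 -5.700e+00  1.000e-01] rot [ 0.003 -0.    -0.001] q [-35.  19.  22.  79.  -7.  83.   2.] F [-0.4 -0.2 -0.5] g 87.1
scene 205 u [-0.0546 -0.05    0.0404  0.0519  0.0544] v [-0.0163 -0.0141 -0.008   0.0054  0.0096]
top 0 u 0 v 0
```

View pics/s1.png

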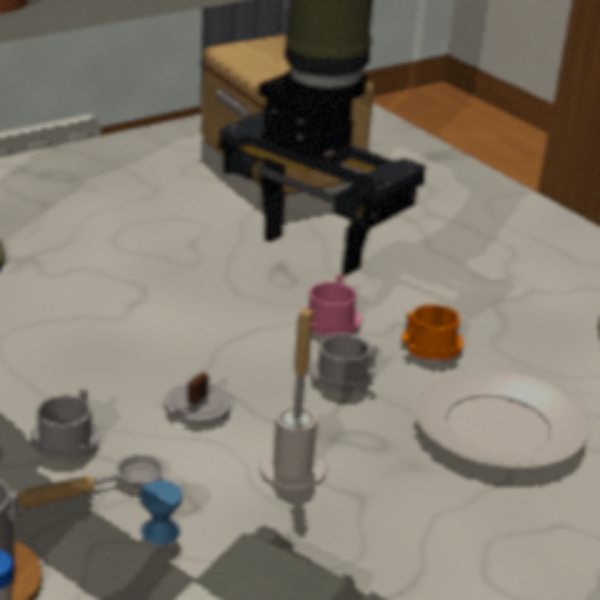

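```bash
python3 -m pendant '[[87,[0,-5,0],[0,0,0]],[87,[35,-5,0],[0,0,0]],[87,[70,-5,0],[0,0,0]],[87,[108,-5,0],[0,0,0]],[87,[108,-5,0],[0,0,0]],[87,[108,-5,0],[0,0,0]]]'
python3 - <<'E'
from h import *
plan(.632,.184,.171,16)
c=optics.read_camera("scene"); cv2.imwrite("pics/s2.png",cv2.resize(c["image"][100:280,290:490],None,fx=3,fy=3))
c=optics.read_camera("top"); cv2.imwrite("pics/t2.png",cv2.resize(c["image"][100:220,200:360],None,fx=4,fy=4))
E
```

```text
time_s: 4.17
tool_pos: [0.6314, 0.1807, 0.17]
tool_rot: [-175.4, 89.7, -159.4]
force: [0.5, -0.5, 0.7]
grip_width: 0.0873
t 4.17 pos [0.6314 0.1807 0.17  ] psi 16.0 -> 16.0 shift [-1.   3.   1.5] rot [ 0.    -0.005  0.   ] q [-35.  22.  21.  88.  -8.  72.   4.] F [ 0.5 -0.5  0.7] g 87.3
```

View pics/s2.png

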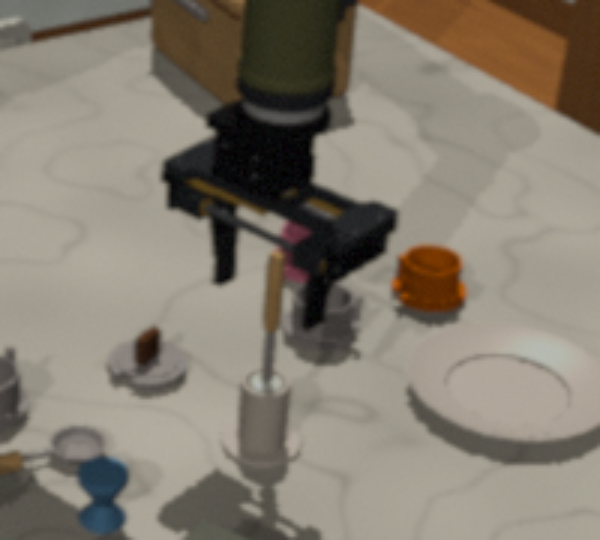

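```bash
python3 -m pendant '[[87,[0,3,1],[0,0,0]],[87,[0,3,1],[0,0,0]],[10,[0,3,1],[0,0,0]],[10,[0,3,1],[0,0,0]],[10,[0,3,1],[0,0,0]],[10,[0,3,1],[0,0,0]],[10,[0,3,1],[0,0,0]],[10,[0,3,1],[0,0,0]],[10,[0,3,1],[0,0,0]]]' 30; python3 -m pendant '[[10,[0,3,1],[0,0,0]],[10,[0,3,1],[0,0,0]],[10,[0,3,1],[0,0,0]]]' 30;  python3 - <<'E'
from h import *
plan(.632,.184,.171,16)
E
```

```text
time_s: 5.02
tool_pos: [0.633, 0.1841, 0.1715]
tool_rot: [168.6, 90.0, -175.4]
force: [-0.5, -0.0, 0.3]
grip_width: 0.0485
time_s: 5.27
tool_pos: [0.6331, 0.1878, 0.1715]
tool_rot: [83.0, 90.0, 99.0]
force: [-0.4, -0.2, -0.0]
grip_width: 0.028
t 5.27 pos [0.6331 0.1878 0.1715] psi 16.0 -> 16.0 shift [ 0.5 -3.3 -2.1] rot [ 0.  0. -0.] q [-35.  22.  21.  87.  -8.  72.   3.] F [-0.4 -0.2 -0. ] g 28.0
```

```bash
python3 -m pendant '[[28,[0,-3,-1],[0,0,0]],[28,[0,-3,-1],[0,0,0]],[8,[0,-3,-1],[0,0,0]],[8,[0,-3,-1],[0,0,0]],[8,[0,-3,-1],[0,0,0]],[8,[0,-3,-1],[0,0,0]],[8,[0,-3,-1],[0,0,0]],[8,[0,-3,-1],[0,0,0]]]' 30
python3 - <<'E'
from h import *
plan(.632,.184,.171,16)
c=optics.read_camera("scene"); cv2.imwrite("pics/s3.png",cv2.resize(c["image"][100:280,290:490],None,fx=3,fy=3))
E
```

```text
time_s: 5.93
tool_pos: [0.633, 0.1842, 0.1716]
tool_rot: [144.6, 90.0, 160.6]
force: [0.3, -0.1, -0.6]
grip_width: 0.0154
t 5.93 pos [0.633  0.1842 0.1716] psi 16.0 -> 16.0 shift [ 0.6  0.1 -1. ] rot [-0. -0. -0.] q [-35.  22.  21.  87.  -8.  72.   3.] F [ 0.3 -0.1 -0.6] g 15.4
```

View pics/s3.png

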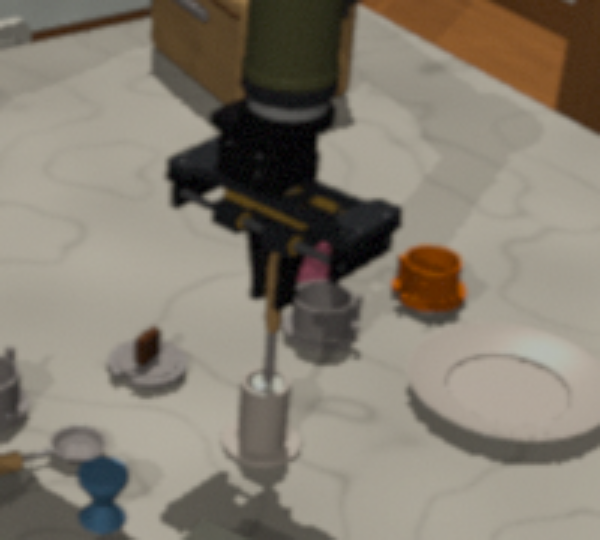

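Run:
```python
from h import *
c=optics.read_camera("scene"); g=(np.clip((c["image"]/255.)**0.5,0,1)*255).astype(np.uint8)
cv2.imwrite("pics/s4.png",cv2.resize(g[150:220,340:430],None,fx=8,fy=8,interpolation=cv2.INTER_CUBIC))
o=telemetry.get_obs()["tool_pos"]
for d in((0,0,.025),(0,0,-.017),(0,0,0)): print(proj(c,o+d))
W=cloud(c)
for v in (188,192,196,200): print(v,[tuple((W[v,u]-o).round(3)) for u in range(376,386,2)])
```

```text
(np.float64(382.09023610196294), np.float64(186.34319577932223))
(np.float64(380.9521425444997), np.float64(200.51781162249017))
(np.float64(381.40799472888915), np.float64(194.84030861527486))
188 [(np.float64(-0.01), np.float64(-0.011), np.float64(0.018)), (np.float64(-0.009), np.float64(-0.006), np.float64(0.017)), (np.float64(-0.001), np.float64(-0.005), np.float64(0.021)), (np.float64(0.014), np.float64(-0.01), np.float64(0.03)), (np.float64(0.018), np.float64(-0.007), np.float64(0.032))]
192 [(np.float64(-0.01), np.float64(-0.01), np.float64(0.006)), (np.float64(-0.01), np.float64(-0.004), np.float64(0.004)), (np.float64(0.003), np.float64(-0.007), np.float64(0.012)), (np.float64(0.013), np.float64(-0.009), np.float64(0.018)), (np.float64(nan), np.float64(nan), np.float64(nan))]
196 [(np.float64(-0.004), np.float64(-0.014), np.float64(-0.002)), (np.float64(-0.009), np.float64(-0.003), np.float64(-0.008)), (np.float64(0.001), np.float64(-0.005), np.float64(-0.002)), (np.float64(0.014), np.float64(-0.009), np.float64(0.007)), (np.float64(0.02), np.float64(-0.007), np.float64(0.01))]
200 [(np.float64(-0.199), np.float64(0.13), np.float64(-0.167)), (np.float64(-0.003), np.float64(-0.007), np.float64(-0.015)), (np.float64(0.006), np.float64(-0.007), np.float64(-0.01)), (np.float64(0.015), np.float64(-0.008), np.float64(-0.004)), (np.float64(0.018), np.float64(-0.004), np.float64(-0.004))]
```

View pics/s4.png

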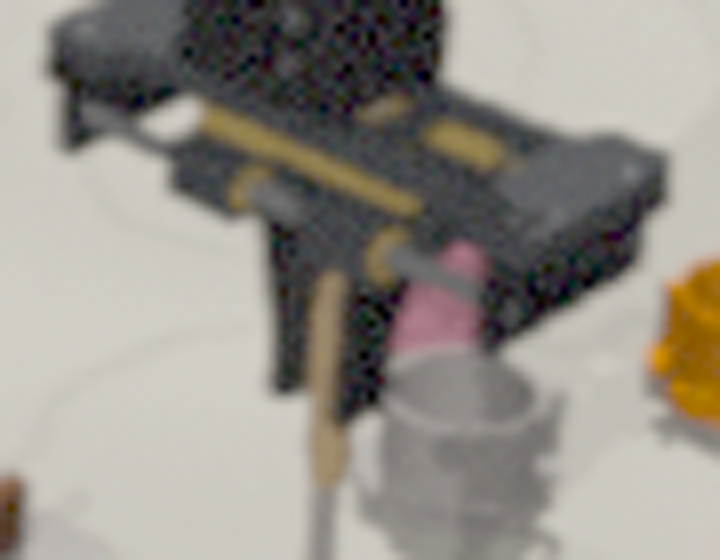

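```bash
python3 -m pendant '[[5,[-35,0,0],[0,0,0]],[5,[-70,0,0],[0,0,0]],[5,[-105,0,0],[0,0,0]],[5,[-135,0,0],[0,0,0]],[5,[-135,0,0],[0,0,0]],[5,[-135,0,0],[0,0,0]]]' 30
python3 - <<'E'
from h import *
plan(.640,-.1735,.306,16)
c=optics.read_camera("scene"); cv2.imwrite("pics/s5.png",cv2.resize(c["image"][80:280,290:490],None,fx=3,fy=3))
W=cloud(c);o=telemetry.get_obs()["tool_pos"]
P=W.reshape(-1,3);P=P[~np.isnan(P[:,0])]
for z in np.arange(.145,.3,.015):
    q=P[(np.hypot(*(P[:,:2]-o[:2]).T)<.04)&(abs(P[:,2]-z)<.007)]; print(z.round(3),(q.mean(0)-o).round(4)[:2] if len(q) else None,len(q))
E
```

```text
time_s: 6.53
tool_pos: [0.6341, 0.1842, 0.309]
tool_rot: [4.6, 89.7, 20.6]
force: [0.1, 0.4, -0.9]
grip_width: 0.0154
t 6.53 pos [0.6341 0.1842 0.309 ] psi 16.0 -> 16.0 shift [   2.4 -345.5  -92.8] rot [-0.     0.005 -0.   ] q [-35.  19.  22.  76.  -7.  86.   2.] F [ 0.1  0.4 -0.9] g 15.4
0.145 [ 0.0035 -0.0057] 8
0.16 [ 0.0074 -0.0058] 54
0.175 [ 0.0077 -0.0045] 50
0.19 [ 0.007  -0.0047] 58
0.205 [ 0.004  -0.0026] 77
0.22 [ 0.0024 -0.0017] 22
0.235 [ 0.0021 -0.0004] 22
0.25 [ 0.0024 -0.0019] 18
0.265 [ 0.0031 -0.0016] 26
0.28 [ 0.0038 -0.0026] 30
0.295 [ 0.0029 -0.0069] 56
```

View pics/s5.png

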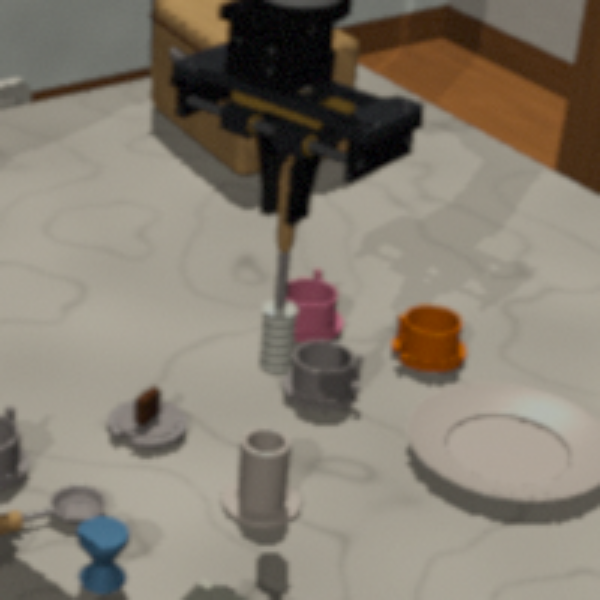

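```bash
python3 -m pendant '[[5,[0,-345,-93],[0,0,0]],[5,[0,-345,-93],[0,0,0]],[5,[0,-345,-93],[0,0,0]],[5,[0,-345,-93],[0,0,0]],[5,[0,-345,-93],[0,0,0]],[5,[0,-345,-93],[0,0,0]],[5,[0,-345,-93],[0,0,0]],[5,[0,-345,-93],[0,0,0]],[5,[0,-345,-93],[0,0,0]],[5,[0,-345,-93],[0,0,0]]]' 30; python3 -m pendant '[[5,[0,0,0],[0,0,0]],[5,[0,0,0],[0,0,0]],[5,[0,0,0],[0,0,0]],[5,[0,0,0],[0,0,0]]]'
python3 - <<'E'
from h import *
plan(.640,-.1735,.306,16)
c=optics.read_camera("scene"); cv2.imwrite("pics/s6.png",cv2.resize(c["image"][130:330,160:360],None,fx=3,fy=3))
E
```

```text
time_s: 7.42
tool_pos: [0.6356, -0.1822, 0.3042]
tool_rot: [-150.0, 89.6, -134.7]
force: [-0.8, -1.0, -0.2]
grip_width: 0.0154
time_s: 7.75
tool_pos: [0.639, -0.1708, 0.3059]
tool_rot: [110.2, 89.9, 126.3]
force: [0.7, 0.0, -0.4]
grip_width: 0.0151
t 7.75 pos [ 0.639  -0.1708  0.3059] psi 16.2 -> 16.0 shift [-0.1 -2.9  0.2] rot [ 0.003 -0.    -0.001] q [-11.  20.  31.  76. -10.  86.  36.] F [ 0.7  0.  -0.4] g 15.1
```

View pics/s6.png

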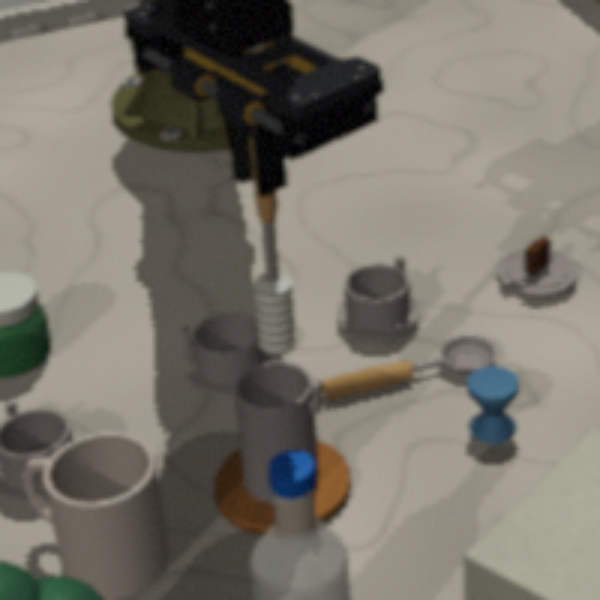

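```bash
python3 -m pendant '[[5,[20,-2,0],[0,0,0]],[5,[45,-2,0],[0,0,0]],[5,[70,-2,0],[0,0,0]],[5,[95,-2,0],[0,0,0]],[5,[118,-2,0],[0,0,0]],[5,[118,-2,0],[0,0,0]],[5,[118,-2,0],[0,0,0]],[5,[118,-2,0],[0,0,0]]]' 30;  python3 - <<'E'
from h import *
plan(.640,-.1735,.306,16)
c=optics.read_camera("scene"); cv2.imwrite("pics/s7.png",cv2.resize(c["image"][150:310,180:340],None,fx=3.7,fy=3.7))
E
```

```text
time_s: 8.47
tool_pos: [0.6402, -0.1748, 0.1902]
tool_rot: [-25.9, 89.9, -9.8]
force: [0.7, -0.5, 0.4]
grip_width: 0.0153
t 8.47 pos [ 0.6402 -0.1748  0.1902] psi 16.0 -> 16.0 shift [-115.8    1.1    0.4] rot [0.001 0.002 0.001] q [-10.  23.  30.  86. -12.  74.  38.] F [ 0.7 -0.5  0.4] g 15.3
```

View pics/s7.png

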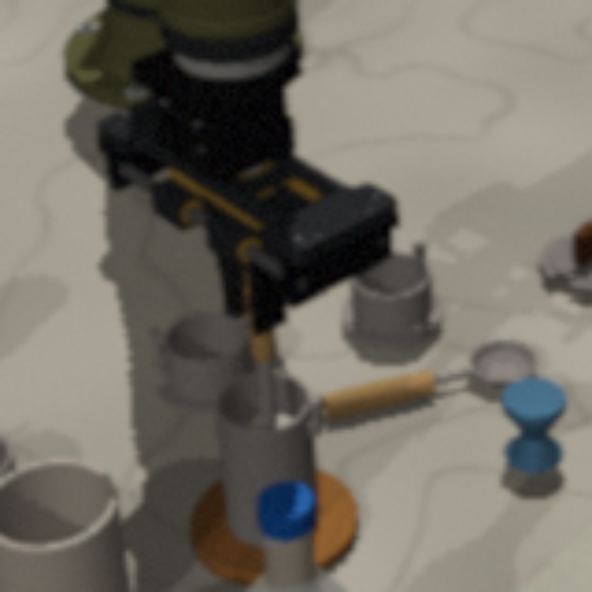

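```bash
python3 -m pendant '[[5,[3,0,0],[0,0,0]],[5,[6,0,0],[0,0,0]],[5,[6,0,0],[0,0,0]],[5,[6,0,0],[0,0,0]]]' 30; python3 -m pendant '[[5,[2,0,0],[0,0,0]],[5,[3,0,0],[0,0,0]],[5,[3,0,0],[0,0,0]],[5,[3,0,0],[0,0,0]]]' 30
```

```text
time_s: 8.85
tool_pos: [0.6392, -0.175, 0.1827]
tool_rot: [18.9, 90.0, 34.9]
force: [-0.5, 0.7, -0.2]
grip_width: 0.015
time_s: 9.18
tool_pos: [0.6398, -0.1755, 0.1815]
tool_rot: [-21.8, 89.9, -5.8]
force: [-0.9, -0.5, 6.8]
grip_width: 0.0151
```

```bash
python3 -m pendant '[[5,[-30,0,0],[0,0,0]],[5,[-60,0,0],[0,0,0]],[5,[-72,0,0],[0,0,0]],[5,[-72,0,0],[0,0,0]],[5,[-72,0,0],[0,0,0]],[5,[-72,0,0],[0,0,0]]]' 30; python3 -c "
from h import *
plan(.64,-.1735,.25,16)
c=optics.read_camera('scene'); cv2.imwrite('pics/s8.png',cv2.resize(c['image'][150:310,180:340],None,fx=3.7,fy=3.7))"
python3 -m pendant '[[5,[30,0,0],[0,0,0]],[5,[55,0,0],[0,0,0]],[5,[72,0,0],[0,0,0]],[5,[72,0,0],[0,0,0]],[5,[72,0,0],[0,0,0]],[5,[72,0,0],[0,0,0]],[5,[72,0,0],[0,0,0]]]' 30
```

```text
time_s: 9.68
tool_pos: [0.6384, -0.1747, 0.2496]
tool_rot: [147.9, 89.8, 163.9]
force: [-0.7, -0.5, -0.2]
grip_width: 0.0153
t 9.68 pos [ 0.6384 -0.1747  0.2496] psi 16.0 -> 16.0 shift [-0.4  0.7  1.8] rot [-0.    -0.002 -0.001] q [-10.  21.  31.  81. -11.  81.  37.] F [-0.7 -0.5 -0.2] g 15.3
time_s: 10.32
tool_pos: [0.6388, -0.1748, 0.1786]
tool_rot: [149.7, 89.9, 165.7]
force: [0.4, -0.3, -0.4]
grip_width: 0.015
```

View pics/s8.png

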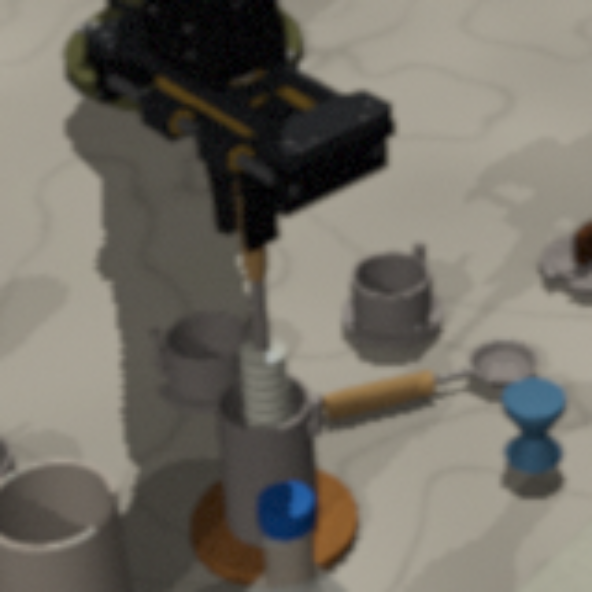

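```bash
python3 -m pendant '[[5,[2,0,0],[0,0,0]],[5,[2,0,0],[0,0,0]],[5,[-30,0,0],[0,0,0]],[5,[-60,0,0],[0,0,0]],[5,[-72,0,0],[0,0,0]],[5,[-72,0,0],[0,0,0]],[5,[-72,0,0],[0,0,0]],[5,[-72,0,0],[0,0,0]]]' 30
python3 -m pendant '[[5,[30,0,0],[0,0,0]],[5,[55,0,0],[0,0,0]],[5,[72,0,0],[0,0,0]],[5,[72,0,0],[0,0,0]],[5,[72,0,0],[0,0,0]],[5,[73,0,0],[0,0,0]],[5,[73,0,0],[0,0,0]]]' 30
python3 -c "
from h import *
c=optics.read_camera('scene'); cv2.imwrite('pics/s9.png',cv2.resize(c['image'][150:310,180:340],None,fx=3.7,fy=3.7))"
```

```text
time_s: 10.98
tool_pos: [0.6385, -0.1747, 0.2498]
tool_rot: [146.4, 89.9, 162.4]
force: [-0.9, 0.7, -0.6]
grip_width: 0.0153
time_s: 11.57
tool_pos: [0.639, -0.175, 0.178]
tool_rot: [152.5, 90.0, 168.5]
force: [-0.2, -0.7, -0.6]
grip_width: 0.0152
```

View pics/s9.png

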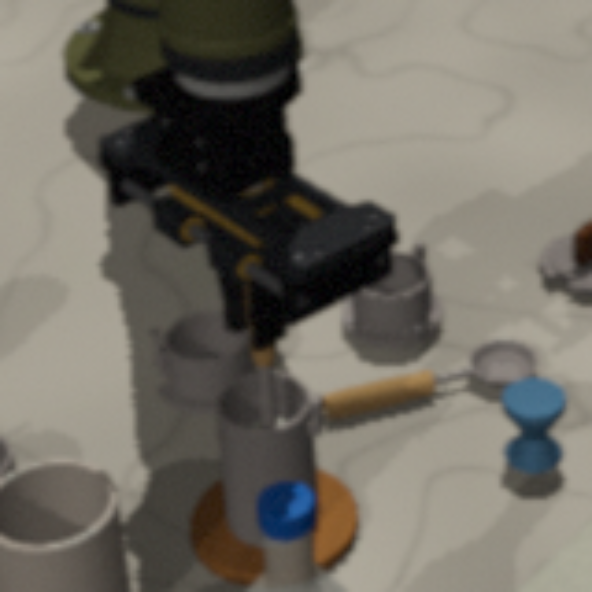

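```bash
python3 -m pendant '[[5,[2,0,0],[0,0,0]],[5,[4,0,0],[0,0,0]],[5,[4,0,0],[0,0,0]],[5,[4,0,0],[0,0,0]]]' 30
python3 -m pendant '[[5,[-30,0,0],[0,0,0]],[5,[-60,0,0],[0,0,0]],[5,[-73,0,0],[0,0,0]],[5,[-73,0,0],[0,0,0]],[5,[-73,0,0],[0,0,0]],[5,[-73,0,0],[0,0,0]],[5,[-73,0,0],[0,0,0]]]' 30
python3 -c "
from h import *
c=optics.read_camera('scene'); cv2.imwrite('pics/s10.png',cv2.resize(c['image'][150:310,180:340],None,fx=3.7,fy=3.7))"
```

```text
time_s: 11.95
tool_pos: [0.6392, -0.175, 0.1745]
tool_rot: [106.8, 90.0, 122.8]
force: [-0.0, -0.4, -0.2]
grip_width: 0.0153
time_s: 12.53
tool_pos: [0.6384, -0.1746, 0.2455]
tool_rot: [150.7, 89.8, 166.7]
force: [0.7, -0.1, -0.0]
grip_width: 0.0156
```

View pics/s10.png

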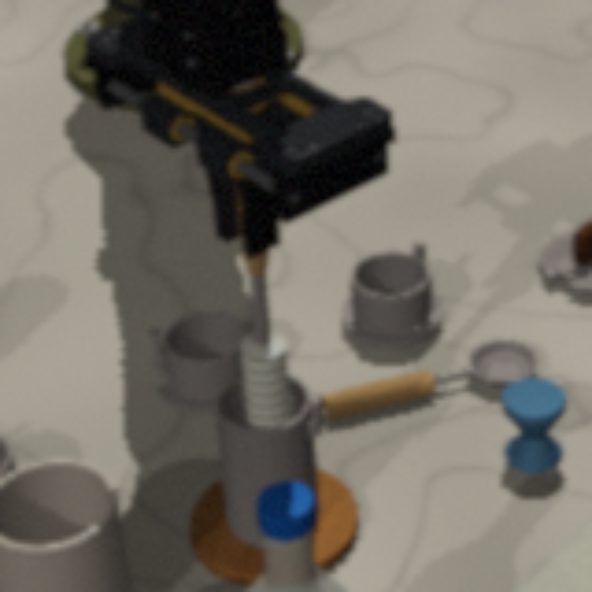

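```bash
python3 -m pendant '[[5,[-30,0,0],[0,0,0]],[5,[-60,0,0],[0,0,0]],[5,[-65,0,0],[0,0,0]],[5,[-65,0,0],[0,0,0]],[5,[-65,0,0],[0,0,0]],[5,[-65,0,0],[0,0,0]]]' 30
python3 - <<'E'
from h import *
plan(.632,.184,.31,16)
c=optics.read_camera('scene'); cv2.imwrite('pics/s11.png',cv2.resize(c['image'][110:290,180:340],None,fx=3.3,fy=3.3))
W=cloud(c);o=telemetry.get_obs()["tool_pos"]
P=W.reshape(-1,3);P=P[~np.isnan(P[:,0])]
print("contact floor of tip z:",o[2]-.1636)
for z in np.arange(.13,.3,.006):
    q=P[(np.hypot(*(P[:,:2]-o[:2]).T)<.03)&(abs(P[:,2]-z)<.003)]
    if len(q):print(z.round(3),(q.mean(0)-o).round(4)[:2],len(q),np.ptp(q,axis=0)[:2].round(4))
E
```

```text
time_s: 13.08
tool_pos: [0.6385, -0.1747, 0.3104]
tool_rot: [149.5, 89.8, 165.5]
force: [-0.9, -0.1, -0.8]
grip_width: 0.0154
t 13.08 pos [ 0.6385 -0.1747  0.3104] psi 16.0 -> 16.0 shift [  0.7 346.6  92.5] rot [-0.    -0.003 -0.002] q [-10.  20.  32.  76. -11.  87.  36.] F [-0.9 -0.1 -0.8] g 15.4
contact floor of tip z: 0.14679083942661034
0.16 [0.008  0.0025] 12 [0.0078 0.0215]
0.166 [ 0.0066 -0.0024] 32 [0.0199 0.0281]
0.172 [ 0.0064 -0.0022] 30 [0.022  0.0264]
0.178 [ 0.0074 -0.0005] 25 [0.016  0.0232]
0.184 [ 0.0071 -0.002 ] 27 [0.0193 0.0237]
0.19 [ 0.0068 -0.002 ] 30 [0.0234 0.0242]
0.196 [ 0.0081 -0.0005] 22 [0.015  0.0245]
0.202 [ 0.0066 -0.0019] 30 [0.0208 0.028 ]
0.208 [ 0.0073 -0.0019] 30 [0.0173 0.0254]
0.214 [0.0047 0.0006] 36 [0.0268 0.0268]
0.22 [ 0.0015 -0.    ] 50 [0.0212 0.0252]
0.226 [0.0012 0.0008] 10 [0.0081 0.0089]
0.232 [0.0007 0.0001] 11 [0.0057 0.009 ]
0.238 [0.0021 0.0011] 10 [0.0071 0.0088]
0.244 [ 0.0019 -0.0006] 10 [0.0046 0.0061]
0.25 [0.002  0.0003] 10 [0.01   0.0071]
0.256 [0.0018 0.0008] 10 [0.0088 0.0069]
0.262 [ 0.0023 -0.    ] 13 [0.0067 0.0096]
0.268 [0.0026 0.0007] 12 [0.0061 0.0102]
0.274 [0.0021 0.0001] 12 [0.0091 0.0099]
0.28 [ 0.0044 -0.    ] 11 [0.0057 0.011 ]
0.286 [ 0.0042 -0.0009] 16 [0.0078 0.013 ]
0.292 [-0.0013 -0.0055] 5 [0.0216 0.0138]
0.298 [ 0.0067 -0.004 ] 35 [0.0328 0.0291]
```

View pics/s11.png

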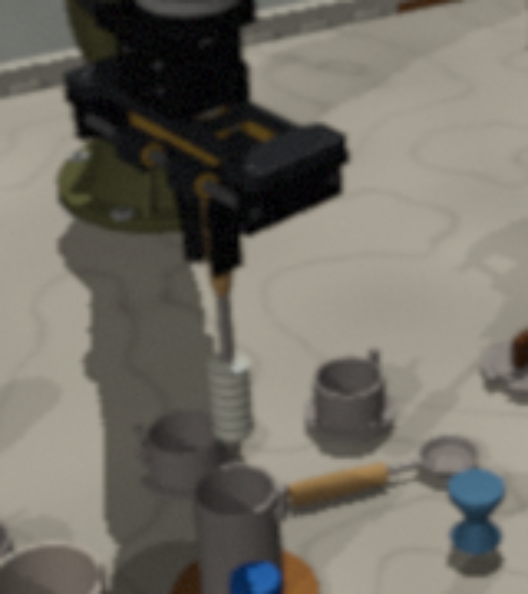

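```bash
python3 -m pendant '[[5,[0,345,98],[0,0,0]],[5,[0,345,98],[0,0,0]],[5,[0,345,98],[0,0,0]],[5,[0,345,98],[0,0,0]],[5,[0,345,98],[0,0,0]],[5,[0,345,98],[0,0,0]],[5,[0,345,98],[0,0,0]],[5,[0,345,98],[0,0,0]],[5,[0,345,98],[0,0,0]],[5,[0,345,98],[0,0,0]]]' 30; python3 -m pendant '[[5,[0,0,0],[0,0,0]],[5,[25,0,0],[0,0,0]],[5,[57,0,0],[0,0,0]],[5,[57,0,0],[0,0,0]],[5,[57,0,0],[0,0,0]],[5,[57,0,0],[0,0,0]]]'
cat > b.py <<'E'
from h import *
plan(.635,.181,.25,16)
c=optics.read_camera('scene'); cv2.imwrite('pics/s12_%d.png'%int(telemetry.get_obs()["time_s"]*10),cv2.resize(c['image'][170:290,310:430],None,fx=5,fy=5,interpolation=cv2.INTER_CUBIC))
t=optics.read_camera('top'); cv2.imwrite('pics/t12.png',cv2.resize(t['image'][110:210,220:340],None,fx=5,fy=5,interpolation=cv2.INTER_CUBIC))
W=cloud(c);o=telemetry.get_obs()["tool_pos"]
P=W.reshape(-1,3);P=P[~np.isnan(P[:,0])]
def axis(lo,hi,r,c0):
    q=P[(P[:,2]>lo)&(P[:,2]<hi)&(np.hypot(*(P[:,:2]-c0).T)<.035)][:,:2]
    f=lambda x:np.sum(np.minimum(abs(np.hypot(*(q-x).T)-r),.006)**2)*1e6
    return minimize(f,np.array(c0)+[-.005,.0],method="Nelder-Mead",options=dict(initial_simplex=[c0,np.array(c0)+[.005,0],np.array(c0)+[0,.005]])).x,len(q)
tip=o[2]-.152
print("bristle",axis(tip+.01,tip+.05,.0135,o[:2]),"stem",axis(tip+.068,tip+.10,.005,o[:2]),"crock",axis(.03,.066,.022,(.633,.183)))
E
python3 b.py
```

```text
time_s: 13.97
tool_pos: [0.636, 0.1938, 0.3098]
tool_rot: [122.7, 89.7, 139.4]
force: [-0.1, 0.5, -1.0]
grip_width: 0.0153
time_s: 14.47
tool_pos: [0.639, 0.1824, 0.2568]
tool_rot: [-19.7, 89.9, -3.8]
force: [-0.4, -1.2, -0.0]
grip_width: 0.0153
t 14.47 pos [0.639  0.1824 0.2568] psi 15.9 -> 16.0 shift [ 6.8 -0.2 -4.2] rot [-0.002  0.001  0.   ] q [-35.  20.  22.  80.  -8.  81.   3.] F [-0.4 -1.2 -0. ] g 15.3
bristle (array([0.63669811, 0.18419696]), 140) stem (array([0.63684991, 0.18327073]), 43) crock (array([0.6311318 , 0.18255031]), 235)
```

```bash
python3 -m pendant '[[5,[0,0,-6],[0,0,0]],[5,[15,0,-6],[0,0,0]],[5,[15,0,-6],[0,0,0]],[5,[15,0,-6],[0,0,0]]]' 30; python3 b.py; ls -t pics|head -2
```

```text
time_s: 14.9
tool_pos: [0.6322, 0.1819, 0.2409]
tool_rot: [151.7, 90.0, 167.7]
force: [-0.3, -0.3, -0.4]
grip_width: 0.0151
t 14.9 pos [0.6322 0.1819 0.2409] psi 16.0 -> 16.0 shift [-9.1 -1.7  2.5] rot [-0. -0. -0.] q [-35.  20.  22.  83.  -8.  79.   3.] F [-0.3 -0.3 -0.4] g 15.1
bristle (array([0.6296682 , 0.18370334]), 131) stem (array([0.63147422, 0.18285384]), 44) crock (array([0.63116443, 0.18286252]), 243)
t12.png
s12_149.png
```

View pics/s12_149.png

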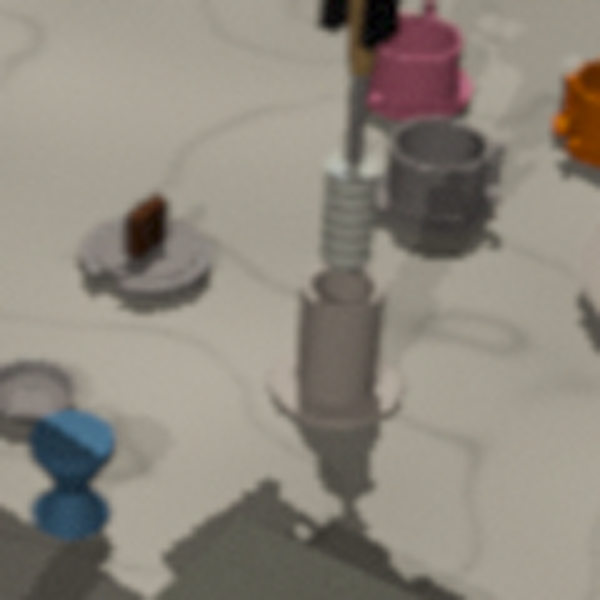

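View pics/t12.png

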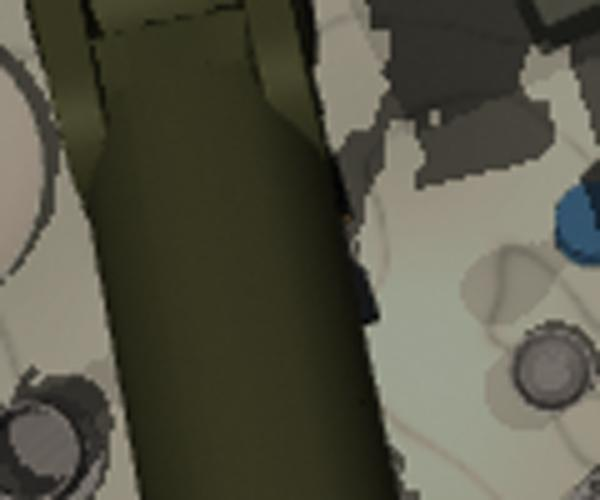

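```bash
python3 -m pendant '[[5,[10,0,1],[0,0,0]],[5,[20,0,1],[0,0,0]],[5,[30,0,1],[0,0,0]],[5,[30,0,1],[0,0,0]],[5,[30,0,1],[0,0,0]]]' 20; python3 b.py
```

```text
time_s: 15.42
tool_pos: [0.6328, 0.1821, 0.209]
tool_rot: [-175.1, 89.8, -159.1]
force: [-0.0, -0.5, -0.9]
grip_width: 0.0158
t 15.42 pos [0.6328 0.1821 0.209 ] psi 16.0 -> 16.0 shift [-41.   -1.6   1.7] rot [-0.    -0.003  0.   ] q [-35.  21.  22.  85.  -8.  76.   3.] F [-0.  -0.5 -0.9] g 15.8
bristle (array([0.630277  , 0.18342974]), 181) stem (array([0.6307085 , 0.18357657]), 38) crock (array([0.63004079, 0.18335895]), 181)
```

```bash
ls -t pics|head -2
```

```text
t12.png
s12_154.png
```

```bash
python3 -m pendant '[[5,[12,0,0],[0,0,0]],[5,[24,0,0],[0,0,0]],[5,[36,0,0],[0,0,0]],[5,[44,0,0],[0,0,0]],[5,[44,0,0],[0,0,0]],[5,[44,0,0],[0,0,0]]]' 20; python3 b.py;ls -t pics|head -2
```

```text
time_s: 16.02
tool_pos: [0.6332, 0.1821, 0.1656]
tool_rot: [-172.8, 89.9, -156.8]
force: [-0.3, 0.1, -0.8]
grip_width: 0.0154
t 16.02 pos [0.6332 0.1821 0.1656] psi 16.0 -> 16.0 shift [-84.4  -1.6   1.3] rot [-0.    -0.001  0.   ] q [-35.  23.  21.  88.  -9.  71.   4.] F [-0.3  0.1 -0.8] g 15.4
bristle (array([0.6377095 , 0.17729899]), 203) stem (array([0.63780232, 0.1807546 ]), 39) crock (array([0.62978643, 0.18341717]), 186)
t12.png
s12_160.png
```

View pics/s12_160.png

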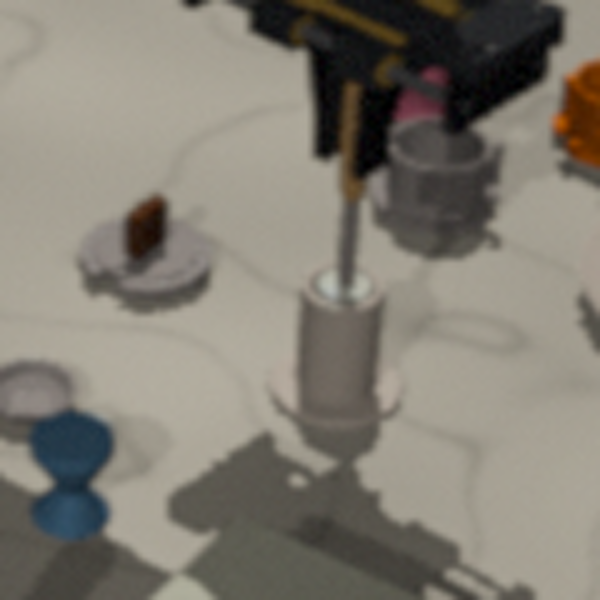

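```bash
python3 -m pendant '[[5,[3,0,0],[0,0,0]],[5,[5,0,0],[0,0,0]],[5,[5,0,0],[0,0,0]],[60,[5,0,0],[0,0,0]],[60,[5,0,0],[0,0,0]],[60,[5,0,0],[0,0,0]],[60,[5,0,0],[0,0,0]],[60,[5,0,0],[0,0,0]],[60,[5,0,0],[0,0,0]]]' 20; python3 -m pendant '[[87,[-25,0,0],[0,0,0]],[87,[-60,0,0],[0,0,0]],[87,[-100,0,0],[0,0,0]],[87,[-120,0,0],[0,0,0]],[87,[-120,0,0],[0,0,0]],[87,[-120,0,0],[0,0,0]]]' 20; python3 b.py;ls -t pics|head -2
```

```text
time_s: 16.87
tool_pos: [0.6335, 0.1822, 0.1614]
tool_rot: [-176.6, 90.0, -160.6]
force: [-0.2, -0.2, -0.4]
grip_width: 0.0475
time_s: 17.37
tool_pos: [0.6343, 0.1823, 0.2832]
tool_rot: [5.7, 89.8, 21.7]
force: [-0.2, 0.9, -0.3]
grip_width: 0.0842
t 17.37 pos [0.6343 0.1823 0.2832] psi 16.0 -> 16.0 shift [33.2 -1.4  0.2] rot [-0.     0.003 -0.   ] q [-35.  19.  22.  79.  -7.  83.   3.] F [-0.2  0.9 -0.3] g 84.2
bristle (array([0.62648181, 0.18793711]), 80) stem (array([0.63374791, 0.18208802]), 20) crock (array([0.63031004, 0.183542  ]), 180)
t12.png
s12_174.png
```

View pics/s12_174.png

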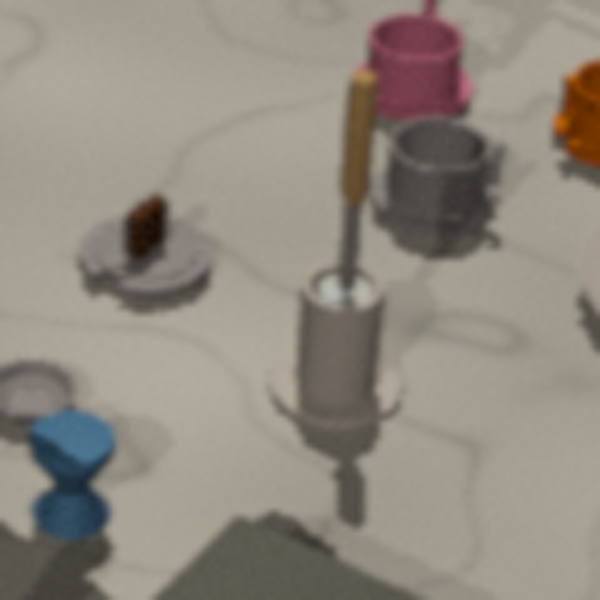

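```bash
cat > tabs.py <<'E'
from h import *
import sys
T={"A":((.514,.335),.046),"B":((.473,-.0105),.046),"C":((.480,-.158),.046),"D":((.528,-.341),.046),"pot":((.640,-.174),.108)}
names=sys.argv[1:] or list(T)
for n,bias in(("top",(-.0,-.001)),("scene",(.0,.003))):
    c=optics.read_camera(n); W=cloud(c)+np.array([*bias,0]); P=W.reshape(-1,3);P=P[~np.isnan(P[:,0])]
    for k in names:
        p,z=T[k]; x,N=fitring(W,p,z)
        d=P[:,:2]-x; r=np.hypot(*d.T)
        m=(r>.028)&(r<.043)&(P[:,2]>z+.0045)&(P[:,2]<z+.012)
        m2=(r>.0325)&(r<.041)&(P[:,2]>z-.02)&(P[:,2]<z+.012)
        f=lambda m:(np.degrees(np.arctan2(*d[m].mean(0)[::-1])).round(1),np.hypot(*d[m].mean(0)).round(4),int(m.sum())) if m.sum() else None
        print(n,k,x.round(4),N,f(m),f(m2))
E
python3 tabs.py
```

```text
top A [0.5149 0.336 ] 82 (np.float64(53.8), np.float64(0.0131), 10) (np.float64(39.1), np.float64(0.0339), 5)
top B [ 0.4732 -0.0089] 59 (np.float64(122.4), np.float64(0.0048), 11) (np.float64(117.1), np.float64(0.0346), 5)
top C [ 0.4806 -0.1573] 70 (np.float64(-179.2), np.float64(0.0077), 11) (np.float64(-116.5), np.float64(0.0343), 3)
top D [ 0.5294 -0.3405] 76 (np.float64(125.8), np.float64(0.011), 10) (np.float64(-170.7), np.float64(0.0338), 6)
top pot [ 0.6403 -0.1732] 79 (np.float64(63.2), np.float64(0.0181), 16) (np.float64(53.4), np.float64(0.0348), 8)
scene A [0.5134 0.3362] 117 (np.float64(26.3), np.float64(0.022), 10) (np.float64(29.1), np.float64(0.019), 26)
scene B [ 0.472  -0.0091] 124 (np.float64(123.6), np.float64(0.0188), 8) (np.float64(118.8), np.float64(0.0229), 14)
scene C [ 0.4794 -0.1582] 149 (np.float64(-94.9), np.float64(0.0132), 11) (np.float64(-112.1), np.float64(0.0103), 29)
scene D [ 0.5282 -0.3411] 164 (np.float64(-164.1), np.float64(0.0171), 11) (np.float64(-173.3), np.float64(0.028), 11)
scene pot [ 0.6391 -0.1727] 189 (np.float64(50.4), np.float64(0.0282), 12) (np.float64(49.6), np.float64(0.0258), 32)
```

```bash
cat > fit.py <<'E'
from h import *
def occ(p,kind):
    x,y,z=p[...,0],p[...,1],p[...,2]; r2=x*x+y*y
    notch=(x>0)&(abs(y)<.007)
    col=(r2<.038**2)&(z>=.006)&(z<.012)&~(notch&(r2>.030**2))
    foot=(r2<.0245**2)&(z>=0)&(z<.006)
    tab=lambda z0,z1:(abs(y)<.0045)&(x>.032)&(x<.037)&(z>z0)&(z<z1)
    if kind=="tin":
        return foot|col|((r2<.03**2)&(r2>.027**2)&(z>=.006)&(z<.046))|((r2<.03**2)&(z>=.006)&(z<.012))|tab(.030,.054)
    if kind=="lid":
        return foot|col|((r2<.03**2)&(z>=.006)&(z<.014))|((abs(x)<.015)&(abs(y)<.006)&(z>=.014)&(z<.044))
    if kind=="pot":
        return ((r2<.055**2)&(z<.012)&(z>0))|((r2<.03**2)&(r2>.027**2)&(z>0)&(z<.108))|((r2<.03**2)&(z<.018)&(z>0))|tab(.092,.116)
def fit(c,kind,xy,z0,yaw0,R_=.05,span=30,zt=None):
    T=c["cam_to_world"];H=dict(tin=.056,lid=.046,pot=.118)[kind]
    cand=np.array([proj(c,(xy[0]+dx,xy[1]+dy,z0+h)) for dx in(-.045,.045) for dy in(-.045,.045) for h in(0,H)])
    u0,v0=np.floor(cand.min(0)).astype(int);u1,v1=np.ceil(cand.max(0)).astype(int)
    v,u=np.mgrid[max(v0,0):min(v1,399),max(u0,0):min(u1,639)]
    D=np.stack([(u-c["cx"])/c["fx"],-(v-c["cy"])/c["fy"],-np.ones(u.shape)],-1)@T[:3,:3].T
    o=T[:3,3]; meas=c["range_z"][v,u].astype(float)
    tt=(z0+H-o[2])/D[...,2]; tb=(z0-o[2])/D[...,2]
    n=120; s=np.linspace(0,1,n); t=tt[...,None]+(tb-tt)[...,None]*s
    Pw=o+D[...,None,:]*t[...,None]
    ok=(meas>0)
    def render(x,y,a):
        q=Pw-np.array([x,y,z0]); ca,sa=np.cos(a),np.sin(a)
        L=np.stack([q[...,0]*ca+q[...,1]*sa,-q[...,0]*sa+q[...,1]*ca,q[...,2]],-1)
        oc=occ(L,kind); oc[...,-1]=True
        return np.take_along_axis(t,oc.argmax(-1)[...,None],-1)[...,0]
    def cost(p):
        d=render(p[0],p[1],p[2])-meas+p[3]; return np.mean(np.minimum(abs(d[ok]),.008))*1000
    best=min(((cost((xy[0],xy[1],np.radians(yaw0+a),b)),a,b) for a in range(-span,span+1,6) for b in(-.004,-.002,0,.002)))
    p0=np.array([xy[0],xy[1],np.radians(yaw0+best[1]),best[2]])
    sx=[p0]+[p0+np.eye(4)[i]*[.003,.003,.08,.002][i] for i in range(4)]
    for _ in range(2):
        r=minimize(cost,p0,method="Nelder-Mead",options=dict(initial_simplex=sx,maxiter=150,xatol=1e-4,fatol=1e-3)); p0=r.x
        sx=[p0]+[p0+np.eye(4)[i]*[-.0015,.0015,-.05,.001][i] for i in range(4)]
    ys=[(round(cost((p0[0],p0[1],p0[2]+np.radians(a),p0[3])),3)) for a in(-8,-4,0,4,8)]
    return p0[:2].round(4),round(float(np.degrees(p0[2])),1),round(p0[3],4),round(r.fun,3),ys
E
cat > run1.py <<'E'
from fit import *
import sys
T={"A":("tin",(.514,.335),39),"B":("tin",(.473,-.01),117),"C":("tin",(.480,-.158),-112),"D":("tin",(.528,-.341),-171),"pot":("pot",(.640,-.174),53),"lid":("lid",(.4862,.151),-68)}
for n in("top","scene"):
    c=optics.read_camera(n)
    for k in(sys.argv[1:] or T):
        kd,xy,yw=T[k]; print(n,k,*fit(c,kd,xy,0.,yw))
E
time python3 run1.py
```

```text
top A [0.5146 0.3374] 40.6 -0.0022 2.453 [np.float64(2.5), np.float64(2.48), np.float64(2.453), np.float64(2.486), np.float64(2.509)]
top B [ 0.4736 -0.0087] 115.2 -0.0019 2.413 [np.float64(2.484), np.float64(2.451), np.float64(2.413), np.float64(2.448), np.float64(2.476)]
top C [ 0.4814 -0.1561] -111.1 -0.0018 2.435 [np.float64(2.512), np.float64(2.474), np.float64(2.435), np.float64(2.471), np.float64(2.502)]
top D [ 0.5307 -0.3403] -167.4 -0.0018 2.305 [np.float64(2.367), np.float64(2.338), np.float64(2.305), np.float64(2.334), np.float64(2.377)]
top pot [ 0.6404 -0.173 ] 50.5 -0.0018 2.422 [np.float64(2.469), np.float64(2.451), np.float64(2.422), np.float64(2.449), np.float64(2.465)]
top lid [0.4859 0.1542] -68.1 -0.0019 7.022 [np.float64(7.055), np.float64(7.032), np.float64(7.022), np.float64(7.03), np.float64(7.044)]
scene A [0.5081 0.3359] 38.1 -0.0053 3.889 [np.float64(3.956), np.float64(3.914), np.float64(3.889), np.float64(3.902), np.float64(3.939)]
scene B [ 0.4673 -0.0106] 119.7 -0.0048 2.634 [np.float64(2.642), np.float64(2.625), np.float64(2.634), np.float64(2.641), np.float64(2.67)]
scene C [ 0.4752 -0.1586] -110.9 -0.0042 3.458 [np.float64(3.523), np.float64(3.486), np.float64(3.458), np.float64(3.493), np.float64(3.521)]
scene D [ 0.5248 -0.3432] -167.7 -0.0037 3.795 [np.float64(3.827), np.float64(3.812), np.float64(3.795), np.float64(3.814), np.float64(3.832)]
scene pot [ 0.6344 -0.1754] 50.5 -0.0039 3.72 [np.float64(3.749), np.float64(3.727), np.float64(3.72), np.float64(3.727), np.float64(3.744)]
scene lid [0.4804 0.1522] -62.2 -0.0045 2.729 [np.float64(2.748), np.float64(2.746), np.float64(2.729), np.float64(2.762), np.float64(2.791)]
real	1m39.491s
user	1m20.048s
sys	0m16.940s
```

```bash
python3 -c "
from h import *
plan(.514,.336,.14,-50.5)"
```

```text
t 17.67 pos [0.633  0.1822 0.2799] psi 16.0 -> -50.5 shift [140.1 180.7 -71.6] rot [ 1.16  -0.002  0.002] q [-35.  19.  22.  79.  -7.  83.   3.] F [-0.4  0.1  0.3] g 87.0
```

```bash
python3 -m pendant '[[87,[0,181,-72],[1.16,0,0]],[87,[0,181,-72],[1.16,0,0]],[87,[0,181,-72],[1.16,0,0]],[87,[0,181,-72],[1.16,0,0]],[87,[0,181,-72],[1.16,0,0]],[87,[0,181,-72],[1.16,0,0]],[87,[70,181,-72],[1.16,0,0]],[87,[140,181,-72],[1.16,0,0]],[87,[140,181,-72],[1.16,0,0]],[87,[140,181,-72],[1.16,0,0]]]'; python3 -m pendant '[[87,[0,0,0],[0,0,0]],[87,[0,0,0],[0,0,0]],[87,[0,0,0],[0,0,0]],[87,[0,0,0],[0,0,0]]]'; python3 -c "
from h import *
plan(.514,.336,.032,-50.5)"
```

```text
time_s: 18.5
tool_pos: [0.5108, 0.3342, 0.1346]
tool_rot: [-89.6, 89.4, -140.4]
force: [-0.9, -0.5, -0.7]
grip_width: 0.0871
time_s: 18.83
tool_pos: [0.5159, 0.3372, 0.144]
tool_rot: [89.7, 89.8, 39.3]
force: [0.8, 0.1, 1.0]
grip_width: 0.0868
t 18.83 pos [0.5159 0.3372 0.144 ] psi -50.4 -> -50.5 shift [112.   -2.8  -0.3] rot [ 0.002  0.    -0.004] q [-55.  18.  24.  96.  -8.  67. -80.] F [0.8 0.1 1. ] g 86.8
```

```bash
python3 -m pendant '[[87,[30,-2,0],[0,0,0]],[87,[60,-2,0],[0,0,0]],[87,[90,-2,0],[0,0,0]],[87,[90,-2,0],[0,0,0]],[87,[90,-2,0],[0,0,0]],[87,[90,-2,0],[0,0,0]]]'; python3 -c "
from h import *
plan(.514,.336,.032,-50.5)
c=optics.read_camera('scene'); cv2.imwrite('pics/s13.png',cv2.resize(c['image'][120:260,330:470],None,fx=4.2,fy=4.2,interpolation=cv2.INTER_CUBIC))"
```

```text
time_s: 19.33
tool_pos: [0.5147, 0.3361, 0.0542]
tool_rot: [88.1, 89.8, 37.7]
force: [-0.4, 0.2, -0.0]
grip_width: 0.0873
t 19.33 pos [0.5147 0.3361 0.0542] psi -50.5 -> -50.5 shift [22.2 -0.7 -0.4] rot [ 0.001  0.    -0.004] q [-54.  24.  23. 101. -11.  58. -78.] F [-0.4  0.2 -0. ] g 87.3
```

View pics/s13.png

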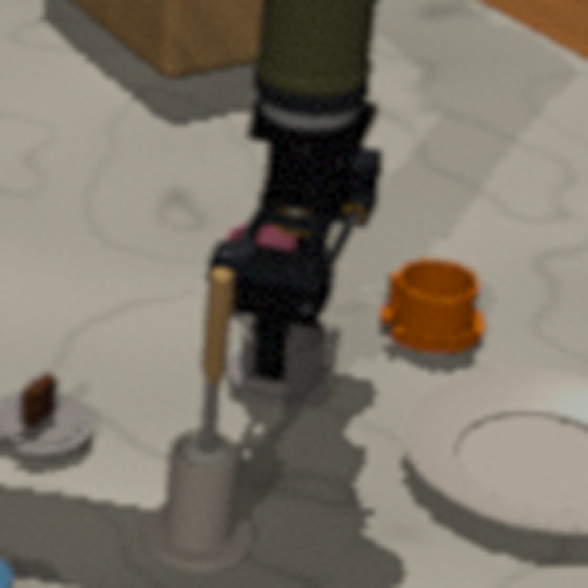

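```bash
python3 -m pendant '[[87,[12,0,0],[0,0,0]],[87,[22,0,0],[0,0,0]],[87,[22,0,0],[0,0,0]],[50,[22,0,0],[0,0,0]],[50,[22,0,0],[0,0,0]],[50,[22,0,0],[0,0,0]],[50,[22,0,0],[0,0,0]],[50,[22,0,0],[0,0,0]],[50,[22,0,0],[0,0,0]],[50,[22,0,0],[0,0,0]]]' 30; python3 -m pendant '[[50,[0,0,0],[0,0,0]],[50,[0,0,0],[0,0,0]],[50,[-30,0,0],[0,0,0]],[50,[-60,0,0],[0,0,0]],[50,[-60,0,0],[0,0,0]],[50,[-60,0,0],[0,0,0]]]' 30; python3 -c "
from h import *
plan(.640,-.174,.22,-39.5)
c=optics.read_camera('scene'); cv2.imwrite('pics/s14.png',cv2.resize(c['image'][120:260,330:470],None,fx=4.2,fy=4.2,interpolation=cv2.INTER_CUBIC))"
```

```text
time_s: 20.22
tool_pos: [0.5132, 0.3353, 0.0299]
tool_rot: [96.3, 90.0, 45.9]
force: [0.2, 0.9, 1.8]
grip_width: 0.0601
time_s: 20.72
tool_pos: [0.5142, 0.3358, 0.0914]
tool_rot: [90.5, 89.8, 40.0]
force: [0.1, -0.3, -1.6]
grip_width: 0.0601
t 20.72 pos [0.5142 0.3358 0.0914] psi -50.5 -> -39.5 shift [-129.5 -226.9  473.3] rot [-0.192  0.    -0.004] q [-55.  21.  23.  99.  -9.  61. -79.] F [ 0.1 -0.3 -1.6] g 60.1
```

View pics/s14.png

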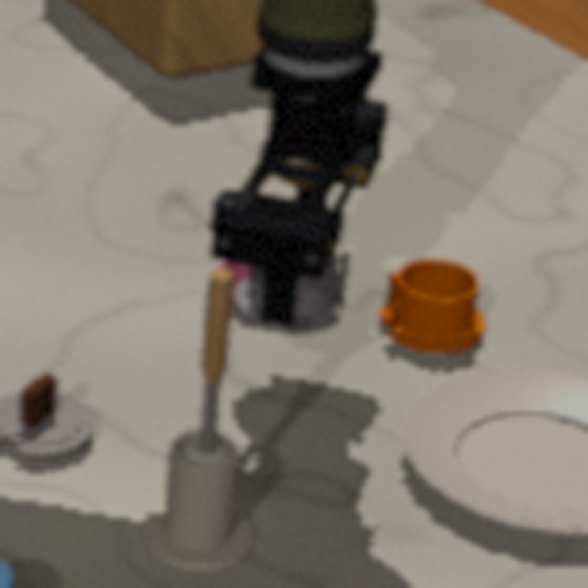

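```bash
python3 -m pendant '[[50,[-40,0,0],[0,0,0]],[50,[-80,0,0],[0,0,0]],[50,[-120,0,0],[0,0,0]],[50,[-160,0,0],[0,0,0]],[50,[-190,0,0],[0,0,0]],[50,[-190,0,0],[0,0,0]]]'; python3 -m pendant '[[50,[0,-227,473],[-0.192,0,0]],[50,[0,-227,473],[-0.192,0,0]],[50,[0,-227,473],[-0.192,0,0]],[50,[0,-227,473],[-0.192,0,0]],[50,[0,-227,473],[-0.192,0,0]],[50,[0,-227,473],[-0.192,0,0]],[50,[0,-227,473],[-0.192,0,0]],[50,[0,-227,473],[-0.192,0,0]],[50,[0,-227,473],[-0.192,0,0]],[50,[0,-227,473],[-0.192,0,0]]]';python3 -c "
from h import *
plan(.640,-.174,.17,-39.5)"
```

```text
time_s: 21.27
tool_pos: [0.5152, 0.3364, 0.2856]
tool_rot: [90.1, 89.5, 39.6]
force: [1.8, 0.3, -0.7]
grip_width: 0.0605
time_s: 22.1
tool_pos: [0.6122, -0.071, 0.2772]
tool_rot: [-144.1, 89.8, 176.5]
force: [1.9, 0.5, -1.2]
grip_width: 0.0601
t 22.1 pos [ 0.6122 -0.071   0.2772] psi -39.5 -> -39.5 shift [107.1 -61.7  87.2] rot [ 0.001 -0.003  0.002] q [-27.  16.  39.  86. -10.  82. -28.] F [ 1.9  0.5 -1.2] g 60.1
```

```bash
python3 -m pendant '[[50,[0,-61,87],[0,0,0]],[50,[0,-61,87],[0,0,0]],[50,[0,-61,87],[0,0,0]],[50,[0,-61,87],[0,0,0]],[50,[0,-61,87],[0,0,0]],[50,[0,-61,87],[0,0,0]],[50,[0,-61,87],[0,0,0]],[50,[0,-61,87],[0,0,0]]]';python3 -c "
from h import *
plan(.640,-.174,.17,-39.5)
for n in('scene','top'):
  c=optics.read_camera(n); u=190 if n=='scene' else 330;v=130 if n=='scene' else 100
  cv2.imwrite('pics/%s15.png'%n,cv2.resize(c['image'][v:v+150,u:u+150],None,fx=4,fy=4,interpolation=cv2.INTER_CUBIC))"
```

```text
time_s: 22.77
tool_pos: [0.6415, -0.1695, 0.279]
tool_rot: [158.4, 89.9, 119.1]
force: [-0.4, 0.1, -1.1]
grip_width: 0.0603
t 22.77 pos [ 0.6415 -0.1695  0.279 ] psi -39.3 -> -39.5 shift [109.   -4.5   1.9] rot [ 0.003 -0.001 -0.001] q [-17.  22.  41.  79. -14.  84. -17.] F [-0.4  0.1 -1.1] g 60.3
```

View pics/scene15.png

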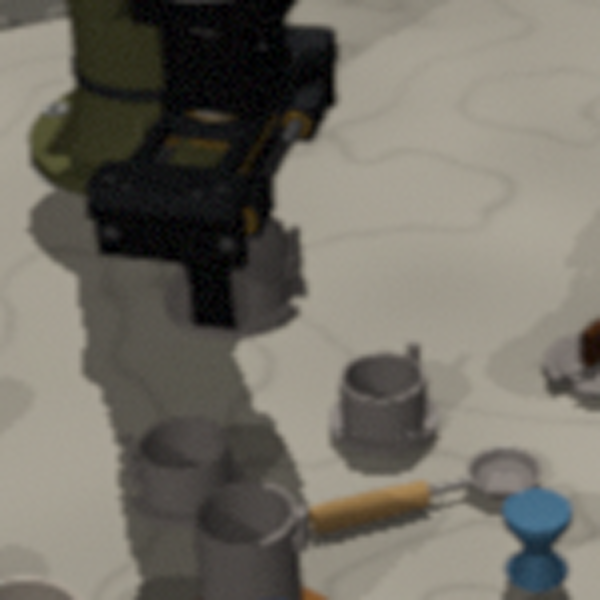

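View pics/top15.png

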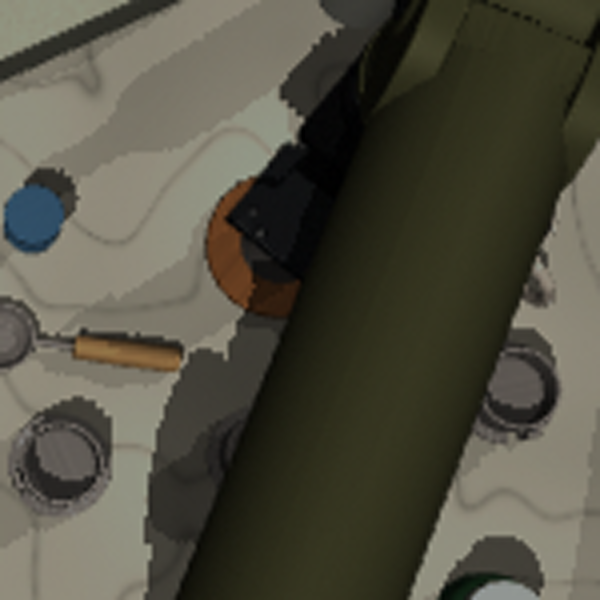

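```bash
python3 -m pendant '[[50,[30,-4,2],[0,0,0]],[50,[60,-4,2],[0,0,0]],[50,[90,-4,2],[0,0,0]],[50,[119,-4,2],[0,0,0]],[50,[119,-4,2],[0,0,0]],[50,[119,-4,2],[0,0,0]],[50,[119,-4,2],[0,0,0]]]';python3 -c "
from h import *
plan(.640,-.174,.133,-39.5)
for n in('scene',):
  c=optics.read_camera(n); u=190 if n=='scene' else 330;v=160 if n=='scene' else 100
  cv2.imwrite('pics/%s16.png'%n,cv2.resize(c['image'][v:v+150,u:u+150],None,fx=4,fy=4,interpolation=cv2.INTER_CUBIC))"
```

```text
time_s: 23.45
tool_pos: [0.6414, -0.1761, 0.1626]
tool_rot: [28.8, 89.8, -10.6]
force: [0.9, 0.1, -0.7]
grip_width: 0.0599
t 23.45 pos [ 0.6414 -0.1761  0.1626] psi -39.4 -> -39.5 shift [29.6  0.6 -2.5] rot [ 0.001  0.002 -0.001] q [-16.  26.  39.  88. -17.  72. -14.] F [ 0.9  0.1 -0.7] g 59.9
```

View pics/scene16.png

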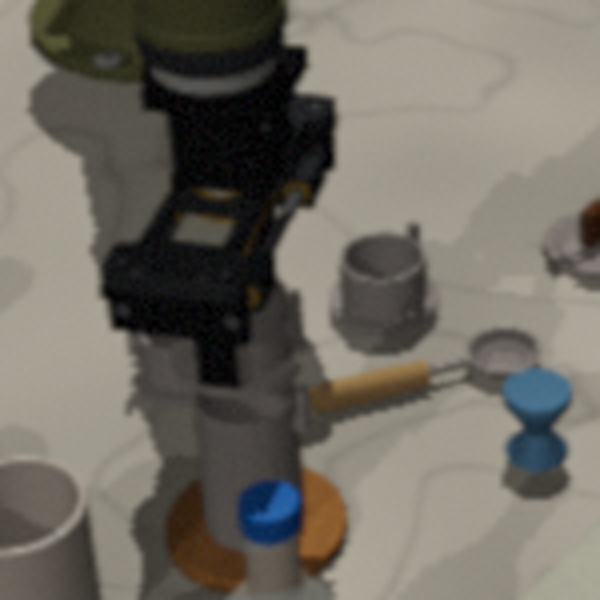

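```bash
python3 -m pendant '[[50,[8,0,-2],[0,0,0]],[50,[16,0,-2],[0,0,0]],[50,[18,0,-2],[0,0,0]],[50,[18,0,-2],[0,0,0]],[50,[18,0,-2],[0,0,0]]]'; python3 -m pendant '[[50,[3,0,0],[0,0,0]],[50,[5,0,0],[0,0,0]],[50,[5,0,0],[0,0,0]]]';python3 -m pendant '[[50,[2,0,0],[0,0,0]],[50,[3,0,0],[0,0,0]],[50,[3,0,0],[0,0,0]]]';python3 -c "
from h import *
plan(.640,-.174,.133,-39.5)
for n in('scene',):
  c=optics.read_camera(n); u=190 if n=='scene' else 330;v=160 if n=='scene' else 100
  cv2.imwrite('pics/%s17.png'%n,cv2.resize(c['image'][v:v+150,u:u+150],None,fx=4,fy=4,interpolation=cv2.INTER_CUBIC))"
```

```text
time_s: 23.92
tool_pos: [0.6387, -0.1748, 0.1424]
tool_rot: [-149.9, 90.0, 170.6]
force: [-0.3, 0.4, -2.1]
grip_width: 0.0603
time_s: 24.17
tool_pos: [0.6386, -0.1747, 0.1371]
tool_rot: [-159.7, 90.0, 160.8]
force: [0.2, -0.2, -1.6]
grip_width: 0.0607
time_s: 24.42
tool_pos: [0.6387, -0.1747, 0.1342]
tool_rot: [-161.8, 90.0, 158.7]
force: [-0.5, 0.5, -1.2]
grip_width: 0.0601
t 24.42 pos [ 0.6387 -0.1747  0.1342] psi -39.5 -> -39.5 shift [1.2 1.4 0.6] rot [ 0. -0.  0.] q [-16.  27.  39.  90. -18.  69. -14.] F [-0.5  0.5 -1.2] g 60.1
```

View pics/scene17.png

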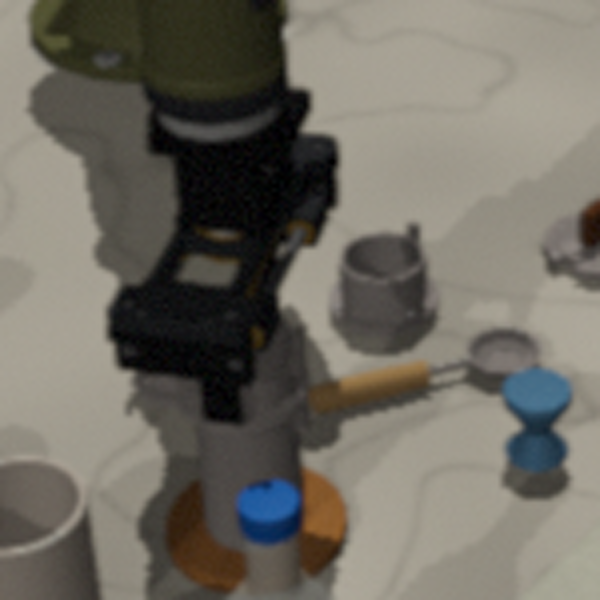

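```bash
python3 -m pendant '[[50,[1,0,0],[0,0,0]],[50,[2,0,0],[0,0,0]],[50,[2,0,0],[0,0,0]]]'; python3 -m pendant '[[50,[1,0,0],[0,0,0]],[50,[2,0,0],[0,0,0]],[50,[2,0,0],[0,0,0]],[50,[2,0,0],[0,0,0]]]'
```

```text
time_s: 24.72
tool_pos: [0.6387, -0.1747, 0.1323]
tool_rot: [-178.2, 90.0, 142.3]
force: [-0.1, 0.4, -1.5]
grip_width: 0.0603
time_s: 25.05
tool_pos: [0.6389, -0.1748, 0.1319]
tool_rot: [79.8, 90.0, 40.4]
force: [-3.3, 1.0, 5.0]
grip_width: 0.0605
```

```bash
python3 -m pendant '[[62,[-1,0,0],[0,0,0]],[65,[-1,0,0],[0,0,0]],[87,[-1,0,0],[0,0,0]],[87,[-1,0,0],[0,0,0]],[87,[-1,0,0],[0,0,0]],[87,[-1,0,0],[0,0,0]],[87,[-1,0,0],[0,0,0]]]'; python3 -m pendant '[[87,[-35,0,0],[0,0,0]],[87,[-70,0,0],[0,0,0]],[87,[-110,0,0],[0,0,0]],[87,[-130,0,0],[0,0,0]],[87,[-130,0,0],[0,0,0]],[87,[-130,0,0],[0,0,0]]]';python3 -c "
from h import *
plan(.473,-.0095,.12,26)
for n in('scene',):
  c=optics.read_camera(n); u=190 if n=='scene' else 330;v=160 if n=='scene' else 100
  cv2.imwrite('pics/%s18.png'%n,cv2.resize(c['image'][v:v+150,u:u+150],None,fx=4,fy=4,interpolation=cv2.INTER_CUBIC))"
```

```text
time_s: 25.63
tool_pos: [0.6388, -0.1748, 0.1315]
tool_rot: [-143.0, 90.0, 177.5]
force: [0.1, 0.1, -0.3]
grip_width: 0.0853
time_s: 26.13
tool_pos: [0.6394, -0.1752, 0.2631]
tool_rot: [33.2, 89.8, -6.3]
force: [-0.2, 0.2, -1.4]
grip_width: 0.0865
t 26.13 pos [ 0.6394 -0.1752  0.2631] psi -39.5 -> 26.0 shift [ 142.6   21.9 -234.2] rot [-1.143  0.003 -0.   ] q [-17.  23.  41.  81. -15.  82. -16.] F [-0.2  0.2 -1.4] g 86.5
```

View pics/scene18.png

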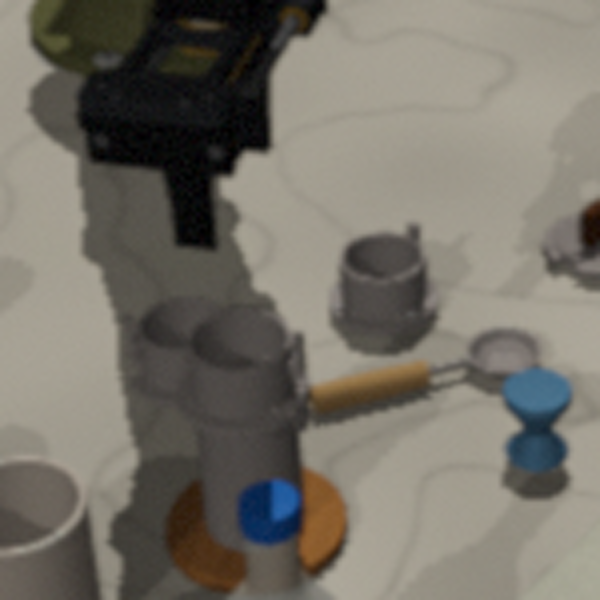

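```bash
python3 -m pendant '[[87,[0,22,-234],[-1.143,0,0]],[87,[0,22,-234],[-1.143,0,0]],[87,[0,22,-234],[-1.143,0,0]],[87,[0,22,-234],[-1.143,0,0]],[87,[0,22,-234],[-1.143,0,0]],[87,[0,22,-234],[-1.143,0,0]],[87,[0,22,-234],[-1.143,0,0]],[87,[70,22,-234],[-1.143,0,0]],[87,[140,22,-234],[-1.143,0,0]],[87,[140,22,-234],[-1.143,0,0]]]'; python3 -m pendant '[[87,[0,0,0],[0,0,0]],[87,[0,0,0],[0,0,0]],[87,[0,0,0],[0,0,0]],[87,[0,0,0],[0,0,0]],[87,[0,0,0],[0,0,0]]]';python3 -c "
from h import *
plan(.473,-.0095,.055,26)"
```

```text
time_s: 27.02
tool_pos: [0.4712, -0.0085, 0.1343]
tool_rot: [56.6, 90.0, 83.0]
force: [1.2, 0.6, -0.3]
grip_width: 0.0872
time_s: 27.43
tool_pos: [0.4739, -0.0089, 0.1388]
tool_rot: [-12.6, 89.8, 13.4]
force: [-0.9, 0.4, 0.4]
grip_width: 0.0871
t 27.43 pos [ 0.4739 -0.0089  0.1388] psi 26.0 -> 26.0 shift [83.8 -0.  -1.4] rot [-0.     0.004  0.001] q [-35.   0.  33. 116.  -0.  64.  24.] F [-0.9  0.4  0.4] g 87.1
```

```bash
python3 -m pendant '[[87,[30,0,-1],[0,0,0]],[87,[60,0,-1],[0,0,0]],[87,[84,0,-1],[0,0,0]],[87,[84,0,-1],[0,0,0]],[87,[84,0,-1],[0,0,0]],[87,[84,0,-1],[0,0,0]]]';python3 -c "
from h import *
plan(.473,-.0095,.031,26)
c=optics.read_camera('scene'); u=220;v=140
cv2.imwrite('pics/s19.png',cv2.resize(c['image'][v:v+150,u:u+150],None,fx=4,fy=4,interpolation=cv2.INTER_CUBIC))"
```

```text
time_s: 27.93
tool_pos: [0.473, -0.0094, 0.0545]
tool_rot: [-15.7, 89.8, 10.3]
force: [-0.2, 1.0, 0.7]
grip_width: 0.0871
t 27.93 pos [ 0.473  -0.0094  0.0545] psi 26.0 -> 26.0 shift [23.5 -0.1 -0.1] rot [0.    0.003 0.001] q [-33.   8.  33. 120.  -5.  53.  29.] F [-0.2  1.   0.7] g 87.1
```

View pics/s19.png

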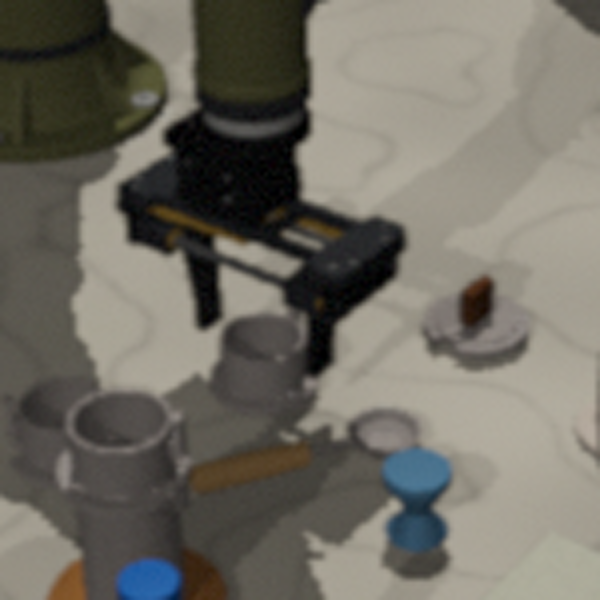

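```bash
python3 -m pendant '[[87,[12,0,0],[0,0,0]],[87,[23,0,0],[0,0,0]],[87,[23,0,0],[0,0,0]],[50,[23,0,0],[0,0,0]],[50,[23,0,0],[0,0,0]],[50,[23,0,0],[0,0,0]],[50,[23,0,0],[0,0,0]],[50,[23,0,0],[0,0,0]],[50,[23,0,0],[0,0,0]],[50,[23,0,0],[0,0,0]]]' 30; python3 -m pendant '[[50,[0,0,0],[0,0,0]],[50,[0,0,0],[0,0,0]],[50,[-40,0,0],[0,0,0]],[50,[-80,0,0],[0,0,0]],[50,[-120,0,0],[0,0,0]],[50,[-160,0,0],[0,0,0]],[50,[-200,0,0],[0,0,0]],[50,[-250,0,0],[0,0,0]],[50,[-250,0,0],[0,0,0]],[50,[-250,0,0],[0,0,0]]]' 30; python3 -c "
from h import *
plan(.639,-.1748,.28,-39.5)
c=optics.read_camera('scene'); u=220;v=100
cv2.imwrite('pics/s20.png',cv2.resize(c['image'][v:v+150,u:u+150],None,fx=4,fy=4,interpolation=cv2.INTER_CUBIC))"
```

```text
time_s: 28.82
tool_pos: [0.4716, -0.0094, 0.0299]
tool_rot: [-7.9, 90.0, 18.1]
force: [-0.6, 0.4, 2.3]
grip_width: 0.0602
time_s: 29.65
tool_pos: [0.4729, -0.0094, 0.2825]
tool_rot: [-9.4, 89.6, 16.6]
force: [0.0, 0.5, -2.6]
grip_width: 0.0601
t 29.65 pos [ 0.4729 -0.0094  0.2825] psi 26.0 -> -39.5 shift [   3.2 -221.5   76.7] rot [ 1.143  0.006 -0.003] q [-36.  -7.  32. 105.   4.  81.  21.] F [ 0.   0.5 -2.6] g 60.1
```

View pics/s20.png

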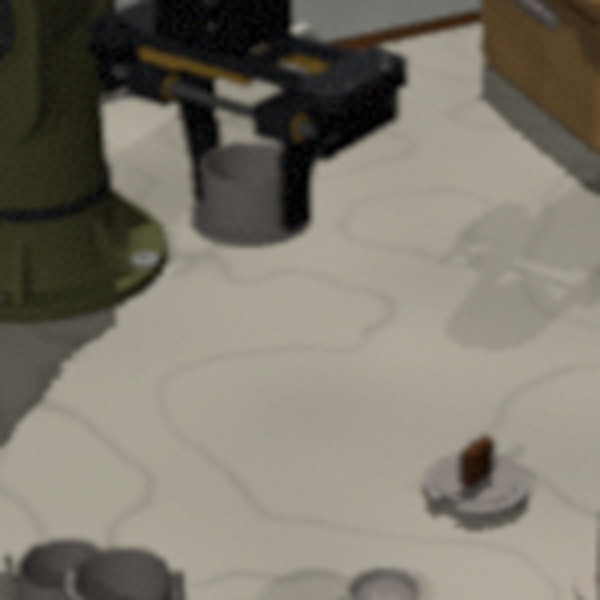

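```bash
python3 -m pendant '[[50,[0,-221,77],[1.143,0,0]],[50,[0,-221,77],[1.143,0,0]],[50,[0,-221,77],[1.143,0,0]],[50,[0,-221,77],[1.143,0,0]],[50,[0,-221,77],[1.143,0,0]],[50,[0,-221,77],[1.143,0,0]],[50,[0,-221,77],[1.143,0,0]],[50,[0,-221,77],[1.143,0,0]],[50,[0,-221,77],[1.143,0,0]],[50,[0,-221,77],[1.143,0,0]]]';python3 -m pendant '[[50,[0,0,0],[0,0,0]],[50,[0,0,0],[0,0,0]],[50,[0,0,0],[0,0,0]],[50,[0,0,0],[0,0,0]]]'; python3 -c "
from h import *
plan(.639,-.1748,.20,-39.5)"
```

```text
time_s: 30.53
tool_pos: [0.6361, -0.1746, 0.2757]
tool_rot: [-138.2, 89.7, -178.0]
force: [0.2, -0.6, -1.9]
grip_width: 0.0604
time_s: 30.87
tool_pos: [0.6372, -0.1741, 0.2793]
tool_rot: [152.8, 90.0, 113.4]
force: [0.2, -0.9, -1.0]
grip_width: 0.0604
t 30.87 pos [ 0.6372 -0.1741  0.2793] psi -39.4 -> -39.5 shift [79.3  0.6  1.8] rot [ 0.002 -0.    -0.   ] q [-23.  24.  49.  79. -18.  85. -13.] F [ 0.2 -0.9 -1. ] g 60.4
```

```bash
python3 -m pendant '[[50,[30,0,2],[0,0,0]],[50,[60,0,2],[0,0,0]],[50,[96,0,2],[0,0,0]],[50,[96,0,2],[0,0,0]],[50,[96,0,2],[0,0,0]],[50,[96,0,2],[0,0,0]]]';python3 -c "
from h import *
plan(.639,-.1748,.172,-39.5)
c=optics.read_camera('scene'); u=190;v=130
cv2.imwrite('pics/s21.png',cv2.resize(c['image'][v:v+150,u:u+150],None,fx=4,fy=4,interpolation=cv2.INTER_CUBIC))"
```

```text
time_s: 31.37
tool_pos: [0.6398, -0.176, 0.1856]
tool_rot: [25.2, 89.9, -14.2]
force: [0.4, 0.2, -0.1]
grip_width: 0.06
t 31.37 pos [ 0.6398 -0.176   0.1856] psi -39.5 -> -39.5 shift [13.6  0.4 -1.4] rot [ 0.001  0.002 -0.001] q [-22.  27.  48.  87. -21.  75. -12.] F [ 0.4  0.2 -0.1] g 60.0
```

View pics/s21.png

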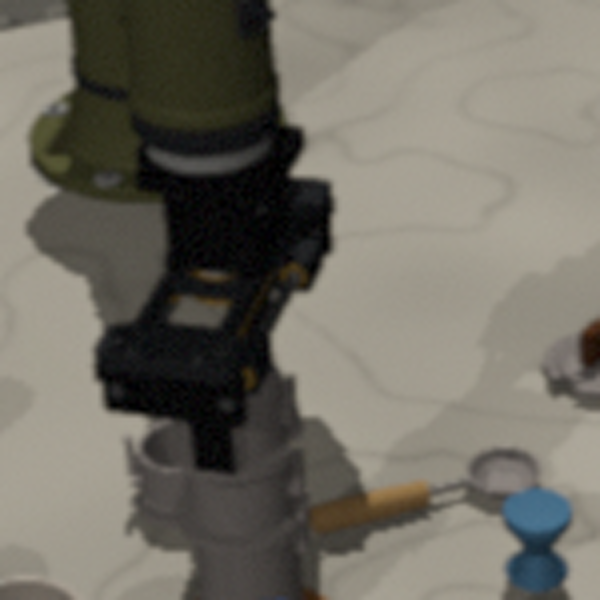

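Aligned. I'll lower it slowly and watch the force.

```bash
python3 -m pendant '[[50,[3,0,-1],[0,0,0]],[50,[6,0,-1],[0,0,0]],[50,[6,0,-1],[0,0,0]],[50,[6,0,-1],[0,0,0]]]'; python3 -m pendant '[[50,[2,0,0],[0,0,0]],[50,[4,0,0],[0,0,0]],[50,[4,0,0],[0,0,0]]]';python3 -m pendant '[[50,[2,0,0],[0,0,0]],[50,[3,0,0],[0,0,0]],[50,[3,0,0],[0,0,0]],[50,[3,0,0],[0,0,0]]]'
```

```text
time_s: 31.75
tool_pos: [0.6389, -0.1753, 0.1787]
tool_rot: [30.8, 89.9, -8.7]
force: [0.5, -1.0, 1.0]
grip_width: 0.0602
time_s: 32.0
tool_pos: [0.6383, -0.1751, 0.1741]
tool_rot: [49.4, 90.0, 9.9]
force: [-0.2, 0.6, -1.5]
grip_width: 0.0604
time_s: 32.33
tool_pos: [0.6381, -0.1748, 0.1719]
tool_rot: [106.6, 90.0, 67.1]
force: [-2.7, 1.7, 8.8]
grip_width: 0.0603
```

```bash
python3 -m pendant '[[62,[-1,0,0],[0,0,0]],[65,[-1,0,0],[0,0,0]],[87,[-1,0,0],[0,0,0]],[87,[-1,0,0],[0,0,0]],[87,[-1,0,0],[0,0,0]],[87,[-1,0,0],[0,0,0]],[87,[-1,0,0],[0,0,0]]]'; python3 -m pendant '[[87,[-35,0,0],[0,0,0]],[87,[-70,0,0],[0,0,0]],[87,[-100,0,0],[0,0,0]],[87,[-100,0,0],[0,0,0]],[87,[-100,0,0],[0,0,0]],[87,[-100,0,0],[0,0,0]]]';python3 -c "
from h import *
plan(.530,-.341,.14)
for n in('scene',):
  c=optics.read_camera(n); u=190 if n=='scene' else 330;v=150 if n=='scene' else 100
  cv2.imwrite('pics/%s22.png'%n,cv2.resize(c['image'][v:v+150,u:u+150],None,fx=4,fy=4,interpolation=cv2.INTER_CUBIC))"
```

```text
time_s: 32.92
tool_pos: [0.6379, -0.1748, 0.171]
tool_rot: [-150.2, 89.9, 170.4]
force: [0.5, 0.0, 0.2]
grip_width: 0.0851
time_s: 33.42
tool_pos: [0.6378, -0.1748, 0.2707]
tool_rot: [-169.9, 89.9, 150.6]
force: [-0.7, 0.2, -0.0]
grip_width: 0.0869
t 33.42 pos [ 0.6378 -0.1748  0.2707] psi -39.5 -> -39.5 shift [ 130.7 -196.8   22.6] rot [ 0.    -0.001  0.   ] q [-23.  24.  49.  80. -18.  84. -13.] F [-0.7  0.2 -0. ] g 86.9
```

View pics/scene22.png

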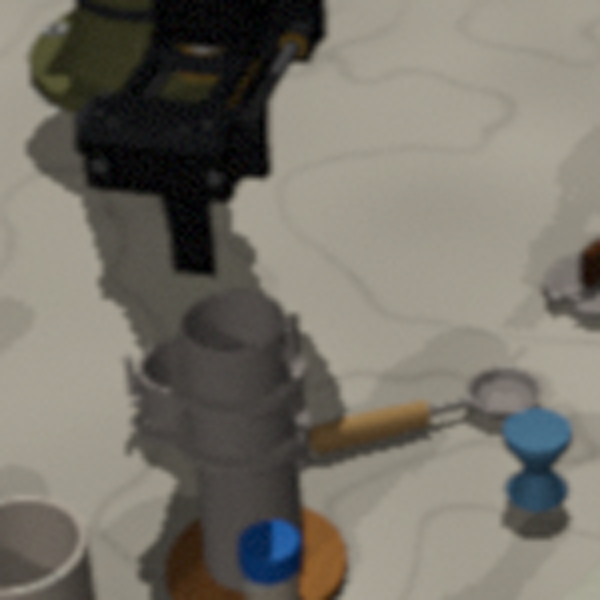

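```bash
python3 -m pendant '[[87,[0,-197,23],[-2.304,0,0]],[87,[0,-197,23],[-2.304,0,0]],[87,[0,-197,23],[-2.304,0,0]],[87,[0,-197,23],[-2.304,0,0]],[87,[0,-197,23],[-2.304,0,0]],[87,[0,-197,23],[-2.304,0,0]],[87,[0,-197,23],[-2.304,0,0]],[87,[0,-197,23],[-2.304,0,0]],[87,[0,-197,23],[-2.304,0,0]],[87,[0,-197,23],[-2.304,0,0]]]';python3 -c "
from h import *
plan(.530,-.341,.14,92.5)"
```

```text
time_s: 34.3
tool_pos: [0.53, -0.341, 0.2695]
tool_rot: [117.8, 89.8, 150.2]
force: [0.5, -0.4, -0.8]
grip_width: 0.0872
t 34.3 pos [ 0.53   -0.341   0.2695] psi 32.5 -> 92.5 shift [129.5  -0.4   0.2] rot [-1.048  0.    -0.003] q [ -2.  18.  41.  85. -12.  82.  72.] F [ 0.5 -0.4 -0.8] g 87.2
```

```bash
python3 -m pendant '[[87,[0,0,0],[-1.048,0,0]],[87,[0,0,0],[-1.048,0,0]],[87,[0,0,0],[-1.048,0,0]],[87,[0,0,0],[-1.048,0,0]],[87,[0,0,0],[-1.048,0,0]],[87,[30,0,0],[-1.048,0,0]],[87,[60,0,0],[-1.048,0,0]],[87,[90,0,0],[-1.048,0,0]],[87,[130,0,0],[-1.048,0,0]],[87,[130,0,0],[-1.048,0,0]]]';python3 -m pendant '[[87,[0,0,0],[0,0,0]],[87,[0,0,0],[0,0,0]],[87,[0,0,0],[0,0,0]],[87,[0,0,0],[0,0,0]]]'; python3 -c "
from h import *
plan(.530,-.341,.055,92.5)"
```

```text
time_s: 35.13
tool_pos: [0.5255, -0.3377, 0.132]
tool_rot: [59.2, 89.1, 151.5]
force: [-1.5, 1.5, -1.2]
grip_width: 0.0873
time_s: 35.47
tool_pos: [0.5319, -0.3425, 0.1441]
tool_rot: [-118.2, 89.8, -26.1]
force: [0.3, -0.1, -0.1]
grip_width: 0.0872
t 35.47 pos [ 0.5319 -0.3425  0.1441] psi 92.1 -> 92.5 shift [89.1  2.2  1.8] rot [-0.007 -0.002  0.004] q [  6.  21.  31.  94. -12.  68. 131.] F [ 0.3 -0.1 -0.1] g 87.2
```

```bash
python3 -m pendant '[[87,[30,1,1],[0,0,0]],[87,[60,1,1],[0,0,0]],[87,[87,1,1],[0,0,0]],[87,[87,1,1],[0,0,0]],[87,[87,1,1],[0,0,0]],[87,[87,1,1],[0,0,0]]]';python3 -c "
from h import *
plan(.530,-.341,.031,92.5)
c=optics.read_camera('scene'); u=110;v=190
cv2.imwrite('pics/s23.png',cv2.resize(c['image'][v:v+150,u:u+150],None,fx=4,fy=4,interpolation=cv2.INTER_CUBIC))"
```

```text
time_s: 35.97
tool_pos: [0.5311, -0.3417, 0.057]
tool_rot: [-121.7, 89.8, -29.6]
force: [-0.6, -0.2, 0.2]
grip_width: 0.0872
t 35.97 pos [ 0.5311 -0.3417  0.057 ] psi 92.1 -> 92.5 shift [26.   1.1  0.8] rot [-0.006 -0.002  0.003] q [  7.  26.  29.  98. -15.  59. 133.] F [-0.6 -0.2  0.2] g 87.2
```

View pics/s23.png

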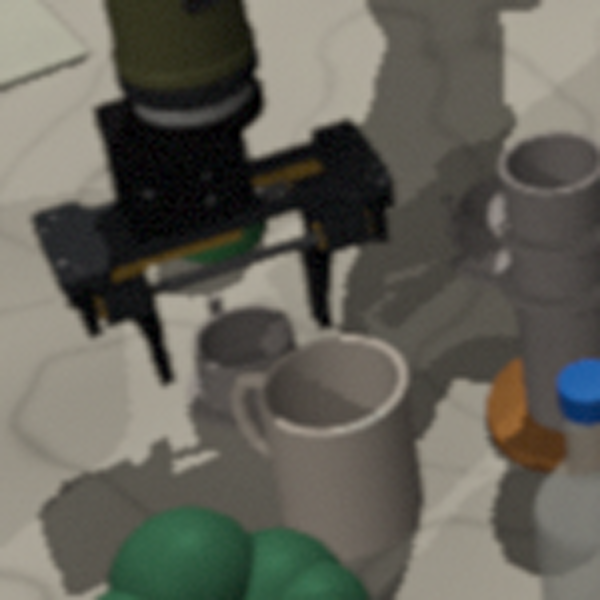

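```bash
python3 -m pendant '[[87,[12,1,0],[0,0,0]],[87,[26,1,0],[0,0,0]],[87,[26,1,0],[0,0,0]],[50,[26,1,0],[0,0,0]],[50,[26,1,0],[0,0,0]],[50,[26,1,0],[0,0,0]],[50,[26,1,0],[0,0,0]],[50,[26,1,0],[0,0,0]],[50,[26,1,0],[0,0,0]],[50,[26,1,0],[0,0,0]]]' 30; python3 -m pendant '[[50,[0,0,0],[0,0,0]],[50,[0,0,0],[0,0,0]],[50,[-40,0,0],[0,0,0]],[50,[-80,0,0],[0,0,0]],[50,[-120,0,0],[0,0,0]],[50,[-160,0,0],[0,0,0]],[50,[-200,0,0],[0,0,0]],[50,[-270,0,0],[0,0,0]],[50,[-270,0,0],[0,0,0]],[50,[-270,0,0],[0,0,0]]]' 30; python3 -c "
from h import *
plan(.639,-.1748,.31)
c=optics.read_camera('scene'); u=110;v=120
cv2.imwrite('pics/s24.png',cv2.resize(c['image'][v:v+150,u:u+150],None,fx=4,fy=4,interpolation=cv2.INTER_CUBIC))"
```

```text
time_s: 36.85
tool_pos: [0.5294, -0.3408, 0.0295]
tool_rot: [-100.4, 89.9, -8.3]
force: [-0.2, 1.5, 5.3]
grip_width: 0.0594
time_s: 37.68
tool_pos: [0.5306, -0.3428, 0.3059]
tool_rot: [-119.6, 89.3, -27.5]
force: [1.1, -0.8, 0.0]
grip_width: 0.0596
t 37.68 pos [ 0.5306 -0.3428  0.3059] psi 92.1 -> 92.1 shift [  -3.9 -114.6  163.8] rot [ 0.    -0.006  0.01 ] q [  5.  16.  32.  82.  -8.  84. 129.] F [ 1.1 -0.8  0. ] g 59.6
```

View pics/s24.png

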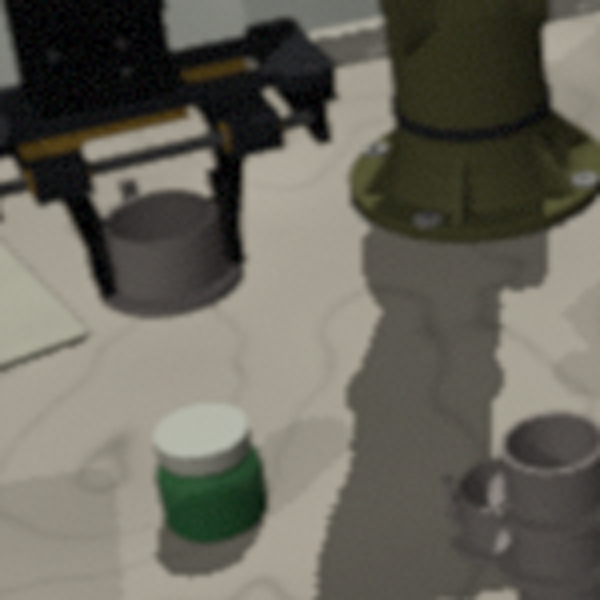

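```bash
python3 -m pendant '[[50,[-4,-115,164],[2.478,0,0]],[50,[-4,-115,164],[2.478,0,0]],[50,[-4,-115,164],[2.478,0,0]],[50,[-4,-115,164],[2.478,0,0]],[50,[-4,-115,164],[2.478,0,0]],[50,[-4,-115,164],[2.478,0,0]],[50,[-4,-115,164],[2.478,0,0]],[50,[-4,-115,164],[2.478,0,0]],[50,[-4,-115,164],[2.478,0,0]],[50,[-4,-115,164],[2.478,0,0]]]';python3 -c "
from h import *
plan(.639,-.1748,.31,-49.9)"
```

```text
time_s: 38.57
tool_pos: [0.6366, -0.1722, 0.2999]
tool_rot: [152.8, 89.8, 173.6]
force: [0.4, 0.4, -0.7]
grip_width: 0.0593
t 38.57 pos [ 0.6366 -0.1722  0.2999] psi 20.7 -> -49.9 shift [-10.1  -3.3   1.3] rot [ 1.233e+00 -4.000e-03  1.000e-03] q [-15.  21.  38.  77. -13.  86.  43.] F [ 0.4  0.4 -0.7] g 59.3
```

```bash
python3 -m pendant '[[50,[-2,-3,1],[1.233,0,0]],[50,[-2,-3,1],[1.233,0,0]],[50,[-2,-3,1],[1.233,0,0]],[50,[-2,-3,1],[1.233,0,0]],[50,[-2,-3,1],[1.233,0,0]],[50,[-2,-3,1],[1.233,0,0]],[50,[-2,-3,1],[1.233,0,0]],[50,[-2,-3,1],[1.233,0,0]],[50,[-2,-3,1],[1.233,0,0]],[50,[-2,-3,1],[1.233,0,0]]]';python3 -m pendant '[[50,[0,0,0],[0,0,0]],[50,[0,0,0],[0,0,0]],[50,[0,0,0],[0,0,0]],[50,[0,0,0],[0,0,0]]]';python3 -c "
from h import *
plan(.639,-.1748,.226,-49.9)"
```

```text
time_s: 39.4
tool_pos: [0.6386, -0.1747, 0.302]
tool_rot: [-138.4, 89.8, 171.7]
force: [0.2, 0.5, -0.4]
grip_width: 0.0593
time_s: 39.73
tool_pos: [0.6392, -0.1749, 0.3039]
tool_rot: [-149.6, 90.0, 160.9]
force: [-0.3, -0.3, -1.4]
grip_width: 0.0596
t 39.73 pos [ 0.6392 -0.1749  0.3039] psi -49.4 -> -49.9 shift [77.9 -0.1 -0.2] rot [ 0.008 -0.001  0.   ] q [-22.  24.  50.  77. -18.  87. -24.] F [-0.3 -0.3 -1.4] g 59.6
```

```bash
python3 -m pendant '[[50,[30,0,0],[0.008,0,0]],[50,[60,0,0],[0.008,0,0]],[50,[79,0,0],[0.008,0,0]],[50,[79,0,0],[0.008,0,0]],[50,[79,0,0],[0.008,0,0]],[50,[79,0,0],[0.008,0,0]]]';python3 -c "
from h import *
plan(.639,-.1748,.212,-49.9)
c=optics.read_camera('scene'); u=180;v=110
cv2.imwrite('pics/s25.png',cv2.resize(c['image'][v:v+150,u:u+150],None,fx=4,fy=4,interpolation=cv2.INTER_CUBIC))"
```

```text
time_s: 40.23
tool_pos: [0.6401, -0.1754, 0.2272]
tool_rot: [35.1, 89.9, -14.9]
force: [0.5, -0.8, -0.9]
grip_width: 0.0594
t 40.23 pos [ 0.6401 -0.1754  0.2272] psi -50.0 -> -49.9 shift [15.2 -0.5 -1.2] rot [-0.001  0.002 -0.001] q [-23.  26.  49.  84. -20.  79. -23.] F [ 0.5 -0.8 -0.9] g 59.4
```

View pics/s25.png

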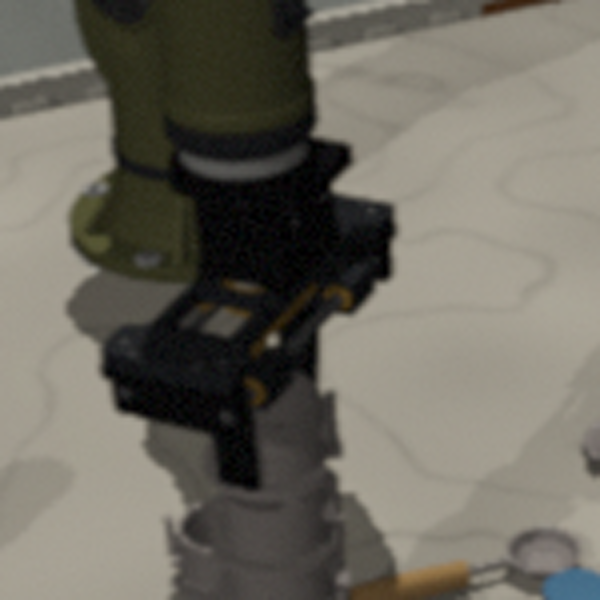

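```bash
python3 -m pendant '[[50,[3,0,-1],[0,0,0]],[50,[7,0,-1],[0,0,0]],[50,[7,0,-1],[0,0,0]],[50,[7,0,-1],[0,0,0]]]'; python3 -m pendant '[[50,[2,0,0],[0,0,0]],[50,[4,0,0],[0,0,0]],[50,[4,0,0],[0,0,0]]]';python3 -m pendant '[[50,[2,0,0],[0,0,0]],[50,[3,0,0],[0,0,0]],[50,[3,0,0],[0,0,0]],[50,[3,0,0],[0,0,0]]]'
```

```text
time_s: 40.62
tool_pos: [0.6393, -0.1744, 0.2192]
tool_rot: [40.1, 89.9, -9.9]
force: [-0.1, -0.4, -0.6]
grip_width: 0.0594
time_s: 40.87
tool_pos: [0.6383, -0.1741, 0.214]
tool_rot: [-145.0, 89.9, 165.0]
force: [0.1, -0.4, -1.4]
grip_width: 0.0597
time_s: 41.2
tool_pos: [0.6385, -0.1742, 0.2116]
tool_rot: [-147.4, 90.0, 162.6]
force: [-2.9, 0.8, 1.7]
grip_width: 0.0591
```

```bash
python3 -m pendant '[[50,[1,0,0],[0,0,0]],[50,[2,0,0],[0,0,0]],[50,[2,0,0],[0,0,0]]]'; python3 -m pendant '[[61,[-1,0,0],[0,0,0]],[64,[-1,0,0],[0,0,0]],[87,[-1,0,0],[0,0,0]],[87,[-1,0,0],[0,0,0]],[87,[-1,0,0],[0,0,0]],[87,[-1,0,0],[0,0,0]],[87,[-1,0,0],[0,0,0]]]'; python3 -m pendant '[[87,[-35,0,0],[0,0,0]],[87,[-70,0,0],[0,0,0]],[87,[-80,0,0],[0,0,0]],[87,[-80,0,0],[0,0,0]],[87,[-80,0,0],[0,0,0]],[87,[-80,0,0],[0,0,0]]]';python3 -c "
from h import *
plan(.481,-.157,.14)
for n in('scene',):
  c=optics.read_camera(n); u=190 if n=='scene' else 330;v=130 if n=='scene' else 100
  cv2.imwrite('pics/%s26.png'%n,cv2.resize(c['image'][v:v+150,u:u+150],None,fx=4,fy=4,interpolation=cv2.INTER_CUBIC))"
```

```text
time_s: 41.45
tool_pos: [0.6385, -0.1742, 0.2115]
tool_rot: [119.0, 89.9, 69.0]
force: [-3.9, 1.7, 10.0]
grip_width: 0.0592
time_s: 42.03
tool_pos: [0.6389, -0.1739, 0.2103]
tool_rot: [133.0, 90.0, 83.0]
force: [0.4, -0.3, 2.7]
grip_width: 0.0849
time_s: 42.53
tool_pos: [0.6381, -0.1735, 0.2886]
tool_rot: [-152.7, 89.8, 157.3]
force: [0.1, 0.8, -0.2]
grip_width: 0.0871
t 42.53 pos [ 0.6381 -0.1735  0.2886] psi -50.0 -> -50.0 shift [ 149.  -109.5 -113.3] rot [ 0.    -0.003  0.001] q [-23.  24.  50.  78. -18.  86. -24.] F [ 0.1  0.8 -0.2] g 87.1
```

View pics/scene26.png

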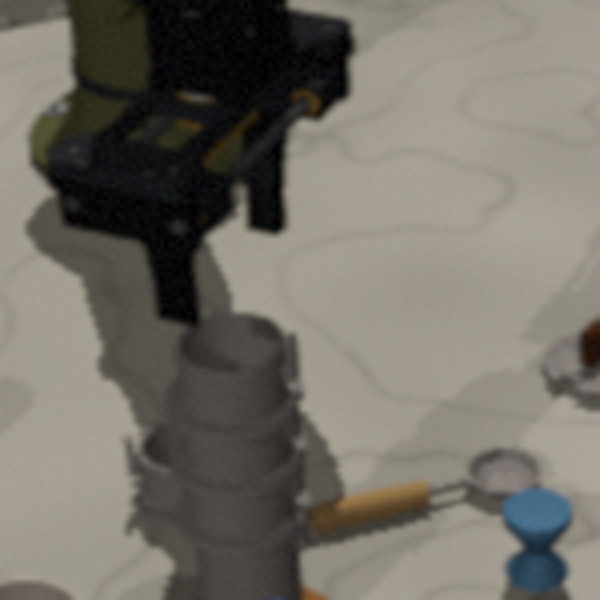

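```bash
python3 -m pendant '[[87,[0,-110,-113],[-2.95,0,0]],[87,[0,-110,-113],[-2.95,0,0]],[87,[0,-110,-113],[-2.95,0,0]],[87,[0,-110,-113],[-2.95,0,0]],[87,[0,-110,-113],[-2.95,0,0]],[87,[0,-110,-113],[-2.95,0,0]],[87,[0,-110,-113],[-2.95,0,0]],[87,[0,-110,-113],[-2.95,0,0]],[87,[0,-110,-113],[-2.95,0,0]],[87,[0,-110,-113],[-2.95,0,0]]]';python3 -c "
from h import *
plan(.481,-.157,.14,60)"
```

```text
time_s: 43.42
tool_pos: [0.4811, -0.1577, 0.2892]
tool_rot: [146.5, 89.9, 168.5]
force: [0.8, -0.1, -1.0]
grip_width: 0.0873
t 43.42 pos [ 0.4811 -0.1577  0.2892] psi 22.0 -> 60.0 shift [149.2   0.5   0.5] rot [-0.663 -0.001 -0.002] q [-35.  -3.  49. 100.   2.  82.  36.] F [ 0.8 -0.1 -1. ] g 87.3
```

```bash
python3 -m pendant '[[87,[0,0,0],[-1.693,0,0]],[87,[0,0,0],[-1.693,0,0]],[87,[0,0,0],[-1.693,0,0]],[87,[0,0,0],[-1.693,0,0]],[87,[0,0,0],[-1.693,0,0]],[87,[0,0,0],[-1.693,0,0]],[87,[0,0,0],[-1.693,0,0]],[87,[0,0,0],[-1.693,0,0]],[87,[0,0,0],[-1.693,0,0]],[87,[0,0,0],[-1.693,0,0]]]';python3 -c "
from h import *
plan(.481,-.157,.14,119)"
```

```text
time_s: 44.25
tool_pos: [0.4811, -0.1578, 0.2891]
tool_rot: [82.4, 89.9, 176.0]
force: [0.6, -0.1, 0.7]
grip_width: 0.087
t 44.25 pos [ 0.4811 -0.1578  0.2891] psi 93.6 -> 119.0 shift [149.1  -0.3   0.8] rot [-0.443  0.001 -0.002] q [-38.  -3.  52. 100.   2.  82. 107.] F [ 0.6 -0.1  0.7] g 87.0
```

```bash
python3 -m pendant '[[87,[0,0,1],[-0.443,0,0]],[87,[0,0,1],[-0.443,0,0]],[87,[0,0,1],[-0.443,0,0]],[87,[0,0,1],[-0.443,0,0]],[87,[35,0,1],[-0.443,0,0]],[87,[70,0,1],[-0.443,0,0]],[87,[105,0,1],[-0.443,0,0]],[87,[145,0,1],[-0.443,0,0]],[87,[145,0,1],[-0.443,0,0]],[87,[145,0,1],[-0.443,0,0]]]';python3 -m pendant '[[87,[0,0,0],[0,0,0]],[87,[0,0,0],[0,0,0]],[87,[0,0,0],[0,0,0]],[87,[0,0,0],[0,0,0]]]';python3 -c "
from h import *
plan(.481,-.157,.057,119)"
```

```text
time_s: 45.08
tool_pos: [0.4796, -0.157, 0.1436]
tool_rot: [68.5, 89.6, -172.9]
force: [1.5, 0.0, -0.4]
grip_width: 0.0867
time_s: 45.42
tool_pos: [0.4831, -0.1575, 0.1472]
tool_rot: [-109.3, 89.8, 9.3]
force: [-0.1, 0.5, -0.6]
grip_width: 0.0868
t 45.42 pos [ 0.4831 -0.1575  0.1472] psi 118.6 -> 119.0 shift [90.2  1.9  1.5] rot [-0.006 -0.001  0.003] q [-36.   6.  55. 111.  -6.  65. 139.] F [-0.1  0.5 -0.6] g 86.8
```

```bash
python3 -m pendant '[[87,[30,1,1],[0,0,0]],[87,[60,1,1],[0,0,0]],[87,[88,1,1],[0,0,0]],[87,[88,1,1],[0,0,0]],[87,[88,1,1],[0,0,0]],[87,[88,1,1],[0,0,0]]]';python3 -c "
from h import *
plan(.481,-.157,.031,119)
c=optics.read_camera('scene'); u=180;v=160
cv2.imwrite('pics/s27.png',cv2.resize(c['image'][v:v+150,u:u+150],None,fx=4,fy=4,interpolation=cv2.INTER_CUBIC))"
```

```text
time_s: 45.92
tool_pos: [0.4817, -0.1575, 0.0593]
tool_rot: [-128.4, 89.9, -9.8]
force: [1.0, -0.5, 0.4]
grip_width: 0.087
t 45.92 pos [ 0.4817 -0.1575  0.0593] psi 118.6 -> 119.0 shift [28.3  0.5  0.8] rot [-0.007 -0.002  0.002] q [-32.  15.  53. 116. -15.  55. 147.] F [ 1.  -0.5  0.4] g 87.0
```

View pics/s27.png

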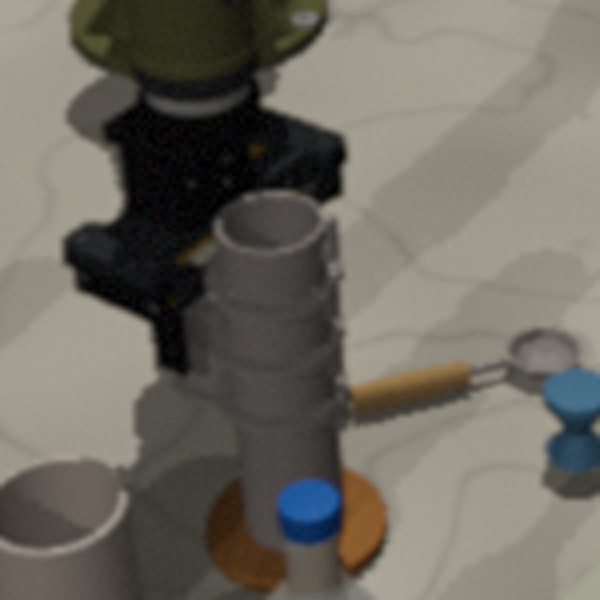

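```bash
python3 -m pendant '[[87,[0,0,0],[0.14,0,0]],[87,[0,0,0],[0.14,0,0]],[87,[12,0,0],[0.14,0,0]],[87,[28,0,0],[0.14,0,0]],[87,[28,0,0],[0.14,0,0]],[87,[28,0,0],[0.14,0,0]]]'; python3 -c "
from h import *
plan(.481,-.157,.031,111)"; python3 -m pendant '[[50,[0,0,0],[0,0,0]],[50,[0,0,0],[0,0,0]],[50,[0,0,0],[0,0,0]],[50,[0,0,0],[0,0,0]],[50,[0,0,0],[0,0,0]],[50,[0,0,0],[0,0,0]],[50,[0,0,0],[0,0,0]],[50,[0,0,0],[0,0,0]]]' 30;python3 -c "
from h import *
plan(.481,-.157,.031,111)"
```

```text
time_s: 46.47
tool_pos: [0.4799, -0.1568, 0.0291]
tool_rot: [68.3, 89.9, 179.0]
force: [0.4, 0.5, -0.1]
grip_width: 0.0868
t 46.47 pos [ 0.4799 -0.1568  0.0291] psi 110.7 -> 111.0 shift [-1.9 -1.  -0.6] rot [-0.005  0.001 -0.001] q [-31.  19.  52. 117. -19.  52. 142.] F [ 0.4  0.5 -0.1] g 86.8
time_s: 47.13
tool_pos: [0.4807, -0.1569, 0.0298]
tool_rot: [-77.3, 90.0, 33.3]
force: [0.1, 0.3, 3.2]
grip_width: 0.0588
t 47.13 pos [ 0.4807 -0.1569  0.0298] psi 110.6 -> 111.0 shift [-1.2 -0.2 -0.2] rot [-0.007  0.     0.   ] q [-31.  19.  52. 117. -19.  52. 142.] F [0.1 0.3 3.2] g 58.8
```

```bash
python3 -m pendant '[[50,[-40,0,0],[0,0,0]],[50,[-80,0,0],[0,0,0]],[50,[-120,0,0],[0,0,0]],[50,[-160,0,0],[0,0,0]],[50,[-200,0,0],[0,0,0]],[50,[-240,0,0],[0,0,0]],[50,[-280,0,0],[0.2,0,0]],[50,[-300,0,0],[0.3,0,0]],[50,[-300,0,0],[0.4,0,0]],[50,[-300,0,0],[0.5,0,0]]]' 30; python3 -c "
from h import *
plan(.481,-.157,.34,0)
c=optics.read_camera('scene'); u=180;v=90
cv2.imwrite('pics/s28.png',cv2.resize(c['image'][v:v+150,u:u+150],None,fx=4,fy=4,interpolation=cv2.INTER_CUBIC))"
```

```text
time_s: 47.97
tool_pos: [0.4811, -0.1572, 0.331]
tool_rot: [-70.0, 89.8, 11.6]
force: [0.2, 0.2, -1.3]
grip_width: 0.0588
t 47.97 pos [ 0.4811 -0.1572  0.331 ] psi 81.6 -> 0.0 shift [-9.   0.1  0.2] rot [1.424 0.003 0.002] q [-42.  -5.  55.  96.   4.  86.  94.] F [ 0.2  0.2 -1.3] g 58.8
```

View pics/s28.png

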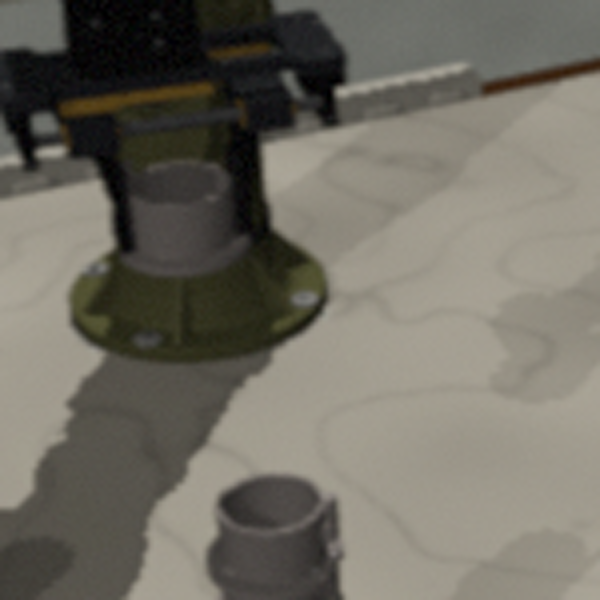

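Held level. I'll turn it on to ψ=0, then move over the stack at ψ=-88.

```bash
python3 -m pendant '[[50,[-5,0,0],[1.424,0,0]],[50,[-5,0,0],[1.424,0,0]],[50,[-5,0,0],[1.424,0,0]],[50,[-5,0,0],[1.424,0,0]],[50,[-5,0,0],[1.424,0,0]],[50,[-5,0,0],[1.424,0,0]],[50,[-5,0,0],[1.424,0,0]],[50,[-5,0,0],[1.424,0,0]],[50,[-5,0,0],[1.424,0,0]],[50,[-5,0,0],[1.424,0,0]]]' 30; python3 -m pendant '[[50,[0,0,0],[0.2,0,0]],[50,[0,0,0],[0.2,0,0]],[50,[0,0,0],[0.2,0,0]],[50,[0,0,0],[0.2,0,0]]]'; python3 -c "
from h import *
plan(.639,-.1745,.34,-87.9)"
```

```text
time_s: 48.85
tool_pos: [0.4801, -0.157, 0.3338]
tool_rot: [166.5, 89.9, 176.6]
force: [0.6, 0.3, -1.2]
grip_width: 0.059
time_s: 49.18
tool_pos: [0.4802, -0.157, 0.3341]
tool_rot: [-179.7, 90.0, 179.4]
force: [0.7, 0.8, -0.8]
grip_width: 0.059
t 49.18 pos [ 0.4802 -0.157   0.3341] psi -0.9 -> -87.9 shift [ -6.1 -14.9 159.1] rot [ 1.518e+00 -1.000e-03  1.000e-03] q [-37.  -4.  50.  96.   3.  87.  12.] F [ 0.7  0.8 -0.8] g 59.0
```

```bash
python3 -m pendant '[[50,[-3,-15,159],[1.518,0,0]],[50,[-3,-15,159],[1.518,0,0]],[50,[-3,-15,159],[1.518,0,0]],[50,[-3,-15,159],[1.518,0,0]],[50,[-3,-15,159],[1.518,0,0]],[50,[-3,-15,159],[1.518,0,0]],[50,[-3,-15,159],[1.518,0,0]],[50,[-3,-15,159],[1.518,0,0]],[50,[-3,-15,159],[1.518,0,0]],[50,[-3,-15,159],[1.518,0,0]]]' 30; python3 -c "
from h import *
plan(.639,-.1745,.34,-87.9)"
```

```text
time_s: 50.02
tool_pos: [0.6392, -0.1748, 0.337]
tool_rot: [-89.4, 89.9, -162.2]
force: [0.1, 0.2, -1.3]
grip_width: 0.059
t 50.02 pos [ 0.6392 -0.1748  0.337 ] psi -72.9 -> -87.9 shift [-3.  -0.1 -0.4] rot [0.262 0.    0.001] q [-29.  29.  65.  74. -26.  93. -42.] F [ 0.1  0.2 -1.3] g 59.0
```

```bash
python3 -m pendant '[[50,[0,0,0],[0.262,0,0]],[50,[0,0,0],[0.262,0,0]],[50,[0,0,0],[0.262,0,0]],[50,[0,0,0],[0.262,0,0]],[50,[0,0,0],[0.262,0,0]],[50,[0,0,0],[0.262,0,0]]]' 30; python3 -c "
from h import *
plan(.639,-.1745,.265,-87.9)
c=optics.read_camera('scene'); u=180;v=90
cv2.imwrite('pics/s29.png',cv2.resize(c['image'][v:v+150,u:u+150],None,fx=4,fy=4,interpolation=cv2.INTER_CUBIC))"
```

```text
time_s: 50.52
tool_pos: [0.6391, -0.1749, 0.3375]
tool_rot: [-161.1, 90.0, 111.3]
force: [0.3, -0.1, -0.1]
grip_width: 0.0594
t 50.52 pos [ 0.6391 -0.1749  0.3375] psi -87.6 -> -87.9 shift [72.5 -0.1 -0.4] rot [ 0.006 -0.     0.   ] q [-30.  30.  67.  74. -27.  93. -56.] F [ 0.3 -0.1 -0.1] g 59.4
```

View pics/s29.png

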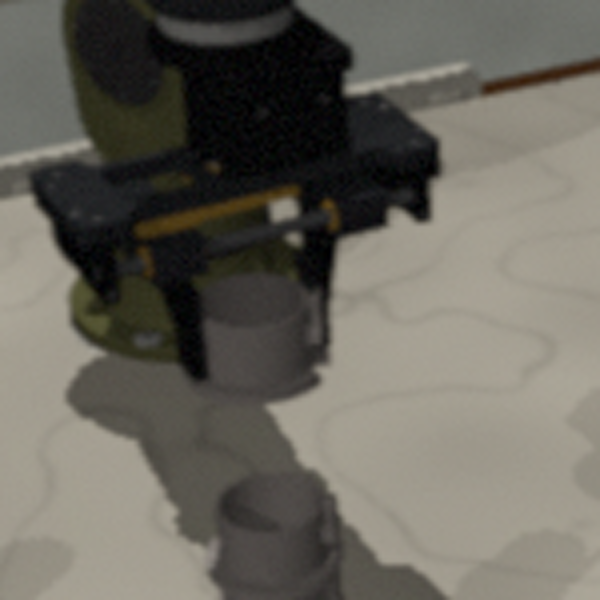

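```bash
python3 -c "
from fit import *
c=optics.read_camera('scene')
print('held',*fit(c,'tin',(.634,-.1775),.3075,50,span=12))
print('stack',*fit(c,'tin',(.634,-.1765),.182,50,span=12))
"
```

```text
held [ 0.636  -0.1759] 50.2 -0.0053 6.171 [np.float64(6.253), np.float64(6.206), np.float64(6.171), np.float64(6.192), np.float64(6.229)]
stack [ 0.6353 -0.1753] 50.0 -0.0043 6.057 [np.float64(6.115), np.float64(6.091), np.float64(6.057), np.float64(6.068), np.float64(6.103)]
```

```bash
python3 -m pendant '[[50,[25,0,0],[0,0,0]],[50,[50,0,0],[0,0,0]],[50,[72,0,0],[0,0,0]],[50,[72,0,0],[0,0,0]],[50,[72,0,0],[0,0,0]],[50,[72,0,0],[0,0,0]]]' 30; python3 -m pendant '[[50,[3,0,0],[0,0,0]],[50,[6,0,0],[0,0,0]],[50,[6,0,0],[0,0,0]],[50,[6,0,0],[0,0,0]]]'; python3 -m pendant '[[50,[2,0,0],[0,0,0]],[50,[4,0,0],[0,0,0]],[50,[4,0,0],[0,0,0]]]'; python3 -c "
from h import *
plan(.639,-.1745,.252,-87.9)"
```

```text
time_s: 51.12
tool_pos: [0.6396, -0.1755, 0.2671]
tool_rot: [66.2, 89.9, -21.5]
force: [-0.3, -0.1, -0.2]
grip_width: 0.0592
time_s: 51.45
tool_pos: [0.6392, -0.1751, 0.2599]
tool_rot: [95.0, 90.0, 7.3]
force: [-0.3, 0.3, -0.9]
grip_width: 0.0591
time_s: 51.7
tool_pos: [0.639, -0.1749, 0.2551]
tool_rot: [-123.1, 90.0, 149.2]
force: [-0.2, -0.0, -0.6]
grip_width: 0.0593
t 51.7 pos [ 0.639  -0.1749  0.2551] psi -87.8 -> -87.9 shift [ 3.1 -0.  -0.4] rot [ 0.003 -0.     0.   ] q [-31.  32.  66.  82. -29.  85. -54.] F [-0.2 -0.  -0.6] g 59.3
```

```bash
python3 -m pendant '[[50,[2,0,0],[0,0,0]],[50,[3,0,0],[0,0,0]],[50,[3,0,0],[0,0,0]],[50,[3,0,0],[0,0,0]]]'; python3 -m pendant '[[50,[1,0,0],[0,0,0]],[50,[2,0,0],[0,0,0]],[50,[2,0,0],[0,0,0]],[50,[2,0,0],[0,0,0]]]'
```

```text
time_s: 52.03
tool_pos: [0.6391, -0.175, 0.2525]
tool_rot: [-135.2, 90.0, 137.0]
force: [-0.7, -0.2, -1.1]
grip_width: 0.0594
time_s: 52.37
tool_pos: [0.6394, -0.1752, 0.2519]
tool_rot: [96.7, 89.9, 9.0]
force: [-2.1, 0.8, 4.0]
grip_width: 0.0591
```

Home at 0.252, as expected. I'll release, retreat and look around, including at the lid.

```bash
python3 -m pendant '[[61,[-1,0,0],[0,0,0]],[64,[-1,0,0],[0,0,0]],[87,[-1,0,0],[0,0,0]],[87,[-1,0,0],[0,0,0]],[87,[-1,0,0],[0,0,0]],[87,[-1,0,0],[0,0,0]],[87,[-1,0,0],[0,0,0]]]'; python3 -m pendant '[[87,[-35,0,0],[0,0,0]],[87,[-70,0,0],[0,0,0]],[87,[-85,0,0],[0,0,0]],[87,[-85,0,0],[0,0,0]],[87,[-85,0,0],[0,0,0]],[87,[-85,0,0],[0,0,0]]]';python3 -c "
from h import *
plan(.48,-.05,.30,0)
for n in('scene','top'):
  c=optics.read_camera(n); cv2.imwrite('pics/%s30.png'%n,c['image'])"
```

```text
time_s: 52.95
tool_pos: [0.6391, -0.175, 0.2513]
tool_rot: [-115.3, 90.0, 156.9]
force: [-0.1, -0.1, -0.3]
grip_width: 0.0849
time_s: 53.45
tool_pos: [0.6389, -0.1747, 0.3354]
tool_rot: [-121.8, 89.9, 150.4]
force: [0.1, 0.1, -0.5]
grip_width: 0.0871
t 53.45 pos [ 0.6389 -0.1747  0.3354] psi -87.8 -> -0.0 shift [  35.7 -153.8 -130.8] rot [-1.532 -0.002  0.   ] q [-30.  30.  66.  74. -27.  93. -56.] F [ 0.1  0.1 -0.5] g 87.1
```

View pics/scene30.png

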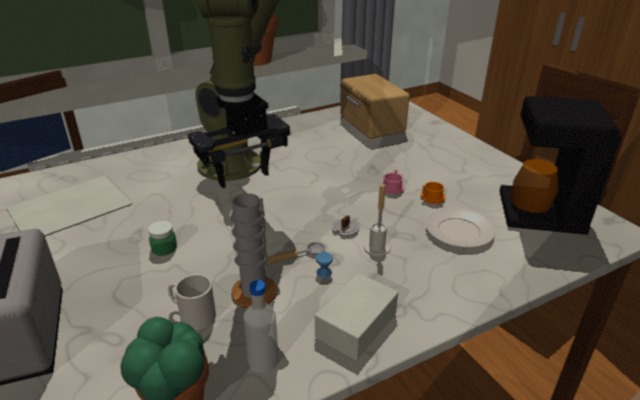

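View pics/top30.png

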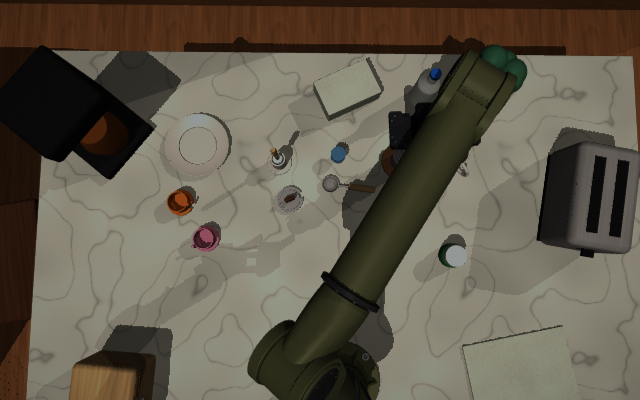

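The four tins stand straight. The lid has been knocked: it is at (290,198) in the top view, where it was (290,208). I'll measure it again.

Run:
```python
from fit import *
for n in("top","scene"):
    c=optics.read_camera(n);W=cloud(c);P=W.reshape(-1,3);P=P[~np.isnan(P[:,0])]
    q=P[(abs(P[:,0]-.51)<.05)&(abs(P[:,1]-.15)<.05)&(P[:,2]>.034)&(P[:,2]<.06)]
    m=(q.max(0)+q.min(0))/2; ev,v=np.linalg.eigh(np.cov(q[:,:2].T)); a=np.degrees(np.arctan2(v[1,1],v[0,1]))
    print(n,"bar",m.round(4),a.round(1),len(q))
    for off in(0,180): print(off,*fit(c,"lid",m[:2],0.,a+off,span=18))
    u,v_=proj(c,[*m[:2],.01]);u=int(u);v_=int(v_)
    g=(np.clip((c["image"]/255.)**.7,0,1)*255).astype(np.uint8)
    cv2.imwrite(f"pics/lid_{n}.png",cv2.resize(g[v_-25:v_+25,u-30:u+30],None,fx=10,fy=10,interpolation=cv2.INTER_CUBIC))
```

```text
top bar [0.522  0.1535 0.044 ] 109.2 46
0 [0.5222 0.154 ] 109.0 -0.0021 2.482 [np.float64(2.565), np.float64(2.516), np.float64(2.482), np.float64(2.509), np.float64(2.533)]
180 [0.5222 0.1539] 289.5 -0.0021 2.344 [np.float64(2.463), np.float64(2.389), np.float64(2.344), np.float64(2.405), np.float64(2.447)]
scene bar [0.5211 0.1505 0.0415] 105.4 52
0 [0.5156 0.1528] 113.3 -0.0047 2.689 [np.float64(2.727), np.float64(2.711), np.float64(2.689), np.float64(2.717), np.float64(2.731)]
180 [0.5161 0.1522] 292.4 -0.0047 2.648 [np.float64(2.702), np.float64(2.687), np.float64(2.648), np.float64(2.682), np.float64(2.715)]
```

View pics/lid_top.png

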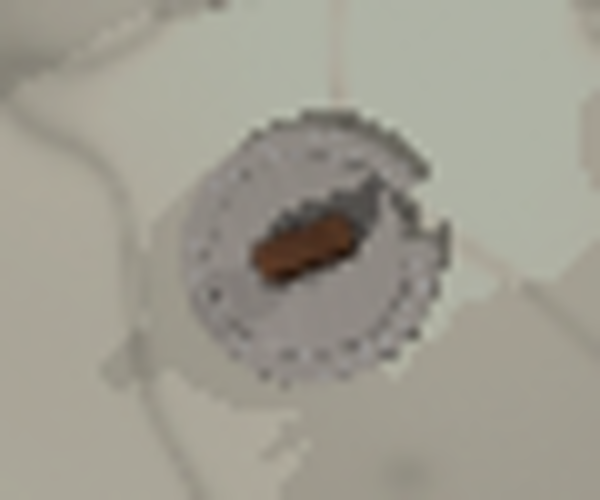

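View pics/lid_scene.png

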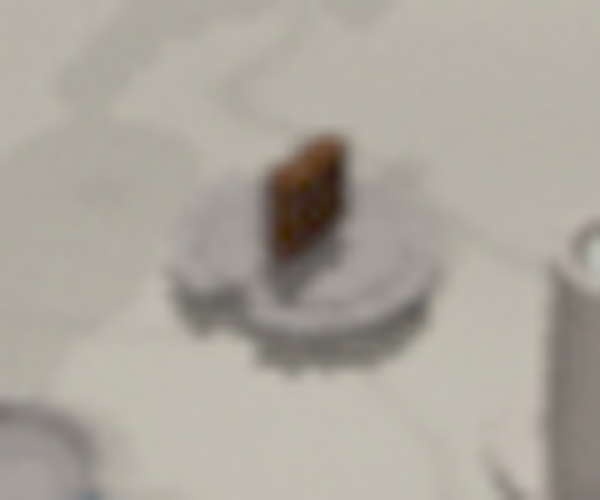

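Run:
```python
from h import *
for n in("top","scene"):
    c=optics.read_camera(n);W=cloud(c);P=W.reshape(-1,3);P=P[~np.isnan(P[:,0])]
    q=P[(abs(P[:,0]-.633)<.05)&(abs(P[:,1]-.185)<.05)&(P[:,2]>.085)]
    for lo in(.085,.11,.14,.17,.19):
        k=q[(q[:,2]>lo)&(q[:,2]<lo+.025)]
        if len(k):print(n,lo,k.mean(0).round(4),k.min(0).round(3)[:2],len(k))
```

```text
top 0.085 [0.632  0.1848 0.0957] [0.63  0.183] 5
top 0.11 [0.6303 0.1866 0.1137] [0.63  0.183] 3
top 0.14 [0.6292 0.185  0.1535] [0.626 0.18 ] 12
top 0.17 [0.629  0.1851 0.1847] [0.627 0.18 ] 14
top 0.19 [0.6334 0.1863 0.1983] [0.628 0.18 ] 26
scene 0.085 [0.6354 0.1818 0.0983] [0.632 0.178] 29
scene 0.11 [0.6356 0.1808 0.1228] [0.628 0.176] 33
scene 0.14 [0.6369 0.1804 0.1529] [0.629 0.174] 50
scene 0.17 [0.637  0.1805 0.1825] [0.628 0.175] 55
scene 0.19 [0.6353 0.1815 0.1968] [0.628 0.175] 34
```

```bash
python3 -c "
from h import *
plan(.508,.148,.30)"
```

```text
t 53.75 pos [ 0.6389 -0.1748  0.3358] psi -87.8 -> -87.8 shift [  36.  -118.2 -327.7] rot [ 0.    -0.     0.001] q [-30.  30.  66.  74. -27.  93. -56.] F [-0.2 -0.2 -0.1] g 87.1
```

```bash
python3 -m pendant '[[87,[0,-118,-328],[-1.88,0,0]],[87,[0,-118,-328],[-1.88,0,0]],[87,[0,-118,-328],[-1.88,0,0]],[87,[0,-118,-328],[-1.88,0,0]],[87,[0,-118,-328],[-1.88,0,0]],[87,[0,-118,-328],[-1.88,0,0]],[87,[0,-118,-328],[-1.88,0,0]],[87,[0,-118,-328],[-1.88,0,0]],[87,[0,-118,-328],[-1.88,0,0]],[87,[0,-118,-328],[-1.88,0,0]]]'; python3 -m pendant '[[87,[0,0,0],[-0.6,0,0]],[87,[0,0,0],[-0.6,0,0]],[87,[0,0,0],[-0.6,0,0]],[87,[0,0,0],[-0.6,0,0]],[87,[0,0,0],[-0.6,0,0]]]'; python3 -c "
from h import *
plan(.508,.148,.10,20)"
```

```text
time_s: 54.58
tool_pos: [0.5059, 0.1545, 0.3361]
tool_rot: [137.3, 89.8, 122.1]
force: [-0.1, 0.2, -0.5]
grip_width: 0.0872
time_s: 55.0
tool_pos: [0.5082, 0.1479, 0.3363]
tool_rot: [146.5, 90.0, 165.1]
force: [-0.5, -0.3, -1.0]
grip_width: 0.087
t 55.0 pos [0.5082 0.1479 0.3363] psi 18.6 -> 20.0 shift [ 2.363e+02  1.000e-01 -1.000e-01] rot [-0.025 -0.    -0.   ] q [-74.   1.  56.  93.  -1.  87.   1.] F [-0.5 -0.3 -1. ] g 87.0
```

```bash
python3 -m pendant '[[87,[35,0,0],[-0.025,0,0]],[87,[70,0,0],[-0.025,0,0]],[87,[105,0,0],[-0.025,0,0]],[87,[140,0,0],[-0.025,0,0]],[87,[175,0,0],[-0.025,0,0]],[87,[210,0,0],[-0.025,0,0]],[87,[236,0,0],[-0.025,0,0]],[87,[236,0,0],[-0.025,0,0]],[87,[236,0,0],[-0.025,0,0]],[87,[236,0,0],[-0.025,0,0]]]'; python3 -c "
from h import *
plan(.508,.148,.038,20)
for n in('scene','top'):
  c=optics.read_camera(n); u,v=(290,140) if n=='scene' else (220,130)
  cv2.imwrite('pics/%s31.png'%n,cv2.resize(c['image'][v:v+130,u:u+130],None,fx=4.5,fy=4.5,interpolation=cv2.INTER_CUBIC))"
```

```text
time_s: 55.83
tool_pos: [0.5096, 0.1481, 0.1021]
tool_rot: [-2.4, 89.9, 17.2]
force: [0.4, -0.7, 1.1]
grip_width: 0.0873
t 55.83 pos [0.5096 0.1481 0.1021] psi 19.6 -> 20.0 shift [64.1  0.4 -1.7] rot [-0.006  0.002  0.   ] q [-68.  15.  55. 111. -14.  61.  13.] F [ 0.4 -0.7  1.1] g 87.3
```

View pics/scene31.png

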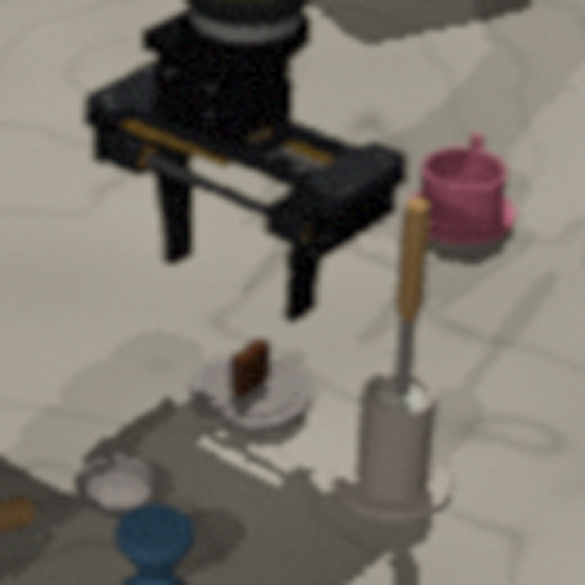

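```bash
python3 -m pendant '[[87,[25,0,-1],[0,0,0]],[87,[45,0,-1],[0,0,0]],[87,[64,0,-1],[0,0,0]],[87,[64,0,-1],[0,0,0]],[87,[64,0,-1],[0,0,0]],[87,[64,0,-1],[0,0,0]]]'; python3 -c "
from h import *
plan(.508,.148,.038,20)
for n in('scene','top'):
  c=optics.read_camera(n); u,v=(290,140) if n=='scene' else (220,130)
  cv2.imwrite('pics/%s32.png'%n,cv2.resize(c['image'][v:v+130,u:u+130],None,fx=4.5,fy=4.5,interpolation=cv2.INTER_CUBIC))"
```

```text
time_s: 56.43
tool_pos: [0.5089, 0.1482, 0.0384]
tool_rot: [10.3, 89.8, 30.0]
force: [1.0, -0.8, 0.5]
grip_width: 0.0871
t 56.43 pos [0.5089 0.1482 0.0384] psi 19.7 -> 20.0 shift [ 0.4  0.1 -0.9] rot [-0.006  0.003 -0.001] q [-64.  21.  52. 114. -20.  54.  18.] F [ 1.  -0.8  0.5] g 87.1
```

View pics/scene32.png

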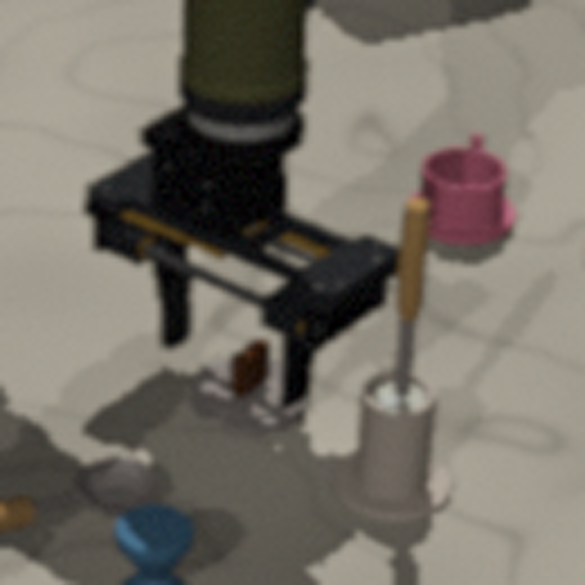

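```bash
python3 -m pendant '[[5,[0,0,0],[0,0,0]],[5,[0,0,0],[0,0,0]],[5,[0,0,0],[0,0,0]],[5,[0,0,0],[0,0,0]],[5,[0,0,0],[0,0,0]],[5,[0,0,0],[0,0,0]],[5,[0,0,0],[0,0,0]],[5,[0,0,0],[0,0,0]],[5,[0,0,0],[0,0,0]],[5,[0,0,0],[0,0,0]]]' 25;python3 -m pendant '[[5,[0,0,0],[0,0,0]],[5,[0,0,0],[0,0,0]],[5,[0,0,0],[0,0,0]],[5,[0,0,0],[0,0,0]],[5,[0,0,0],[0,0,0]],[5,[0,0,0],[0,0,0]]]' 25; python3 -c "
from h import *
plan(.508,.148,.038,20)
for n in('scene','top'):
  c=optics.read_camera(n); u,v=(290,140) if n=='scene' else (220,130)
  cv2.imwrite('pics/%s33.png'%n,cv2.resize(c['image'][v:v+130,u:u+130],None,fx=4.5,fy=4.5,interpolation=cv2.INTER_CUBIC))"
```

```text
time_s: 57.37
tool_pos: [0.5077, 0.1478, 0.0366]
tool_rot: [-10.8, 90.0, 8.9]
force: [1.3, 0.0, -0.5]
grip_width: 0.0282
time_s: 57.87
tool_pos: [0.5077, 0.1478, 0.0367]
tool_rot: [1.9, 90.0, 21.5]
force: [0.6, -0.2, -0.2]
grip_width: 0.0117
t 57.87 pos [0.5077 0.1478 0.0367] psi 19.7 -> 20.0 shift [-1.3  0.1  0.4] rot [-0.006  0.001 -0.   ] q [-64.  21.  51. 114. -20.  54.  18.] F [ 0.6 -0.2 -0.2] g 11.7
```

View pics/scene33.png

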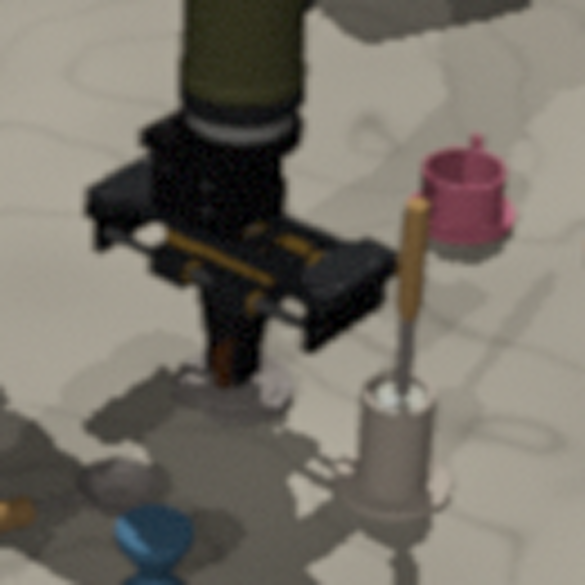

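```bash
python3 -m pendant '[[5,[-30,0,0],[0,0,0]],[5,[-50,0,0],[0,0,0]],[5,[-50,0,-8],[-1.92,0,0]],[5,[-50,0,-8],[-1.92,0,0]],[5,[-50,0,-8],[-1.92,0,0]],[5,[-50,0,-8],[-1.92,0,0]],[5,[-50,0,-8],[-1.92,0,0]],[5,[-50,0,-8],[-1.92,0,0]],[5,[-50,0,-8],[-1.92,0,0]],[5,[-50,0,-8],[-1.92,0,0]]]' 25; python3 -c "
from h import *
plan(.50,.145,.09,110)
c=optics.read_camera('scene'); u,v=(290,140)
cv2.imwrite('pics/s34.png',cv2.resize(c['image'][v:v+130,u:u+130],None,fx=4.5,fy=4.5,interpolation=cv2.INTER_CUBIC))"
```

```text
time_s: 58.8
tool_pos: [0.4991, 0.1447, 0.0861]
tool_rot: [121.4, 89.9, -161.2]
force: [-0.7, 0.4, -0.9]
grip_width: 0.0115
t 58.8 pos [0.4991 0.1447 0.0861] psi 77.3 -> 110.0 shift [-3.9 -0.8  0.5] rot [-0.57  -0.    -0.002] q [-60.  13.  45. 113. -11.  58.  68.] F [-0.7  0.4 -0.9] g 11.5
```

View pics/s34.png

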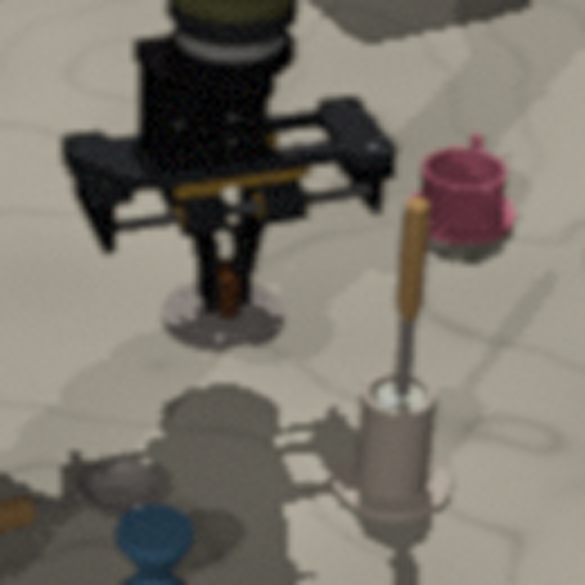

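```bash
python3 -m pendant '[[5,[0,0,0],[-0.91,0,0]],[5,[0,0,0],[-0.91,0,0]],[5,[0,0,0],[-0.91,0,0]],[5,[0,0,0],[-0.91,0,0]],[5,[0,0,0],[-0.91,0,0]],[5,[0,0,0],[-0.91,0,0]],[5,[0,0,0],[-0.91,0,0]],[5,[20,0,0],[-0.91,0,0]],[5,[40,0,0],[-0.91,0,0]],[5,[40,0,0],[-0.91,0,0]]]' 25; python3 -m pendant '[[5,[3,0,0],[0,0,0]],[5,[6,0,0],[0,0,0]],[5,[6,0,0],[0,0,0]],[5,[6,0,0],[0,0,0]]]'; python3 -c "
from h import *
plan(.50,.145,.0367,129.7)"
```

```text
time_s: 59.68
tool_pos: [0.4967, 0.1439, 0.0432]
tool_rot: [76.8, 89.6, -154.2]
force: [-0.4, -0.3, -1.5]
grip_width: 0.0114
time_s: 60.02
tool_pos: [0.5004, 0.1452, 0.0413]
tool_rot: [-100.8, 89.9, 28.3]
force: [-0.0, -0.3, -0.7]
grip_width: 0.0118
t 60.02 pos [0.5004 0.1452 0.0413] psi 129.1 -> 129.7 shift [4.5 0.5 0.1] rot [-0.011 -0.     0.001] q [-52.  16.  37. 115. -12.  53. 120.] F [-0.  -0.3 -0.7] g 11.8
```

```bash
python3 -m pendant '[[5,[2,0,0],[0,0,0]],[5,[4,0,0],[0,0,0]],[5,[5,0,0],[0,0,0]],[5,[5,0,0],[0,0,0]],[5,[5,0,0],[0,0,0]]]'; python3 -m pendant '[[30,[0,0,0],[0,0,0]],[30,[0,0,0],[0,0,0]],[30,[0,0,0],[0,0,0]],[60,[0,0,0],[0,0,0]],[60,[-20,0,0],[0,0,0]],[60,[-50,0,0],[0,0,0]],[60,[-80,0,0],[0,0,0]],[60,[-120,0,0],[0,0,0]],[60,[-120,0,0],[0,0,0]],[60,[-120,0,0],[0,0,0]]]'
```

```text
time_s: 60.43
tool_pos: [0.5004, 0.1453, 0.0366]
tool_rot: [-66.1, 89.9, 63.0]
force: [-1.2, -0.3, 6.2]
grip_width: 0.0117
time_s: 61.27
tool_pos: [0.5016, 0.1457, 0.1579]
tool_rot: [-93.8, 89.7, 35.3]
force: [0.8, 0.3, 0.1]
grip_width: 0.0591
```

```bash
python3 -m pendant '[[60,[0,0,0],[1.571,0,0]],[60,[0,0,0],[1.571,0,0]],[60,[0,0,0],[1.571,0,0]],[60,[0,0,0],[1.571,0,0]],[60,[0,0,0],[1.571,0,0]],[60,[0,0,0],[1.571,0,0]],[60,[0,0,0],[1.571,0,0]],[60,[0,0,0],[1.571,0,0]],[60,[0,0,0],[1.571,0,0]],[60,[0,0,0],[1.571,0,0]]]'; python3 -m pendant '[[60,[0,0,0],[1.571,0,0]],[60,[0,0,0],[1.571,0,0]],[60,[0,0,0],[1.571,0,0]],[60,[0,0,0],[1.571,0,0]],[60,[0,0,0],[1.571,0,0]],[60,[0,0,0],[1.571,0,0]],[60,[0,0,0],[1.571,0,0]],[60,[0,0,0],[1.571,0,0]],[60,[0,0,0],[1.571,0,0]],[60,[0,0,0],[1.571,0,0]]]'
python3 - <<'E'
from fit import *
plan(.50,.145,.0367,-50.5)
for n in("scene",):
    c=optics.read_camera(n)
    print(*fit(c,"lid",(.496,.144),0.,39,span=18))
    cv2.imwrite('pics/s35.png',cv2.resize(c['image'][130:260,270:400],None,fx=4.5,fy=4.5,interpolation=cv2.INTER_CUBIC))
E
```

```text
time_s: 62.1
tool_pos: [0.4988, 0.1447, 0.1538]
tool_rot: [155.1, 89.8, -147.8]
force: [0.3, -0.9, 0.0]
grip_width: 0.0598
time_s: 62.93
tool_pos: [0.4989, 0.1447, 0.1539]
tool_rot: [-130.3, 89.8, -144.8]
force: [-0.4, 0.9, 0.6]
grip_width: 0.06
t 62.93 pos [0.4989 0.1447 0.1539] psi -14.5 -> -50.5 shift [117.2   0.9   1.2] rot [ 0.628 -0.001  0.003] q [-66.   8.  51. 109.  -6.  66. -27.] F [-0.4  0.9  0.6] g 60.0
[0.4959 0.1445] 38.9 -0.0048 2.772 [np.float64(2.817), np.float64(2.797), np.float64(2.772), np.float64(2.781), np.float64(2.806)]
```

View pics/s35.png

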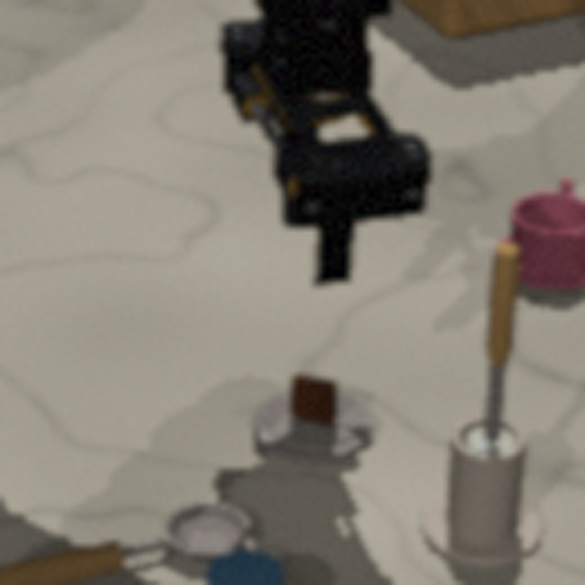

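```bash
python3 -m pendant '[[60,[0,0,2],[0.637,0,0]],[60,[0,0,2],[0.637,0,0]],[60,[0,0,2],[0.637,0,0]],[60,[0,0,2],[0.637,0,0]],[60,[0,0,2],[0.637,0,0]],[60,[0,0,2],[0.637,0,0]],[60,[30,0,2],[0.637,0,0]],[60,[60,0,2],[0.637,0,0]],[60,[80,0,2],[0.637,0,0]],[60,[80,0,2],[0.637,0,0]]]';python3 -m pendant '[[60,[0,0,0],[0,0,0]],[60,[0,0,0],[0,0,0]],[60,[0,0,0],[0,0,0]]]'; python3 -c "
from h import *
plan(.501,.145,.0367,-51)
c=optics.read_camera('scene')
cv2.imwrite('pics/s36.png',cv2.resize(c['image'][130:260,270:400],None,fx=4.5,fy=4.5,interpolation=cv2.INTER_CUBIC))"
```

```text
time_s: 63.82
tool_pos: [0.498, 0.1432, 0.071]
tool_rot: [-97.3, 89.5, -147.7]
force: [-1.2, -0.6, 0.0]
grip_width: 0.06
time_s: 64.07
tool_pos: [0.5031, 0.1448, 0.077]
tool_rot: [79.8, 89.8, 29.2]
force: [0.2, 0.8, -0.1]
grip_width: 0.0601
t 64.07 pos [0.5031 0.1448 0.077 ] psi -50.6 -> -51.0 shift [40.3 -1.6 -1.5] rot [ 0.008  0.    -0.003] q [-66.  16.  53. 113. -15.  58. -56.] F [ 0.2  0.8 -0.1] g 60.1
```

View pics/s36.png

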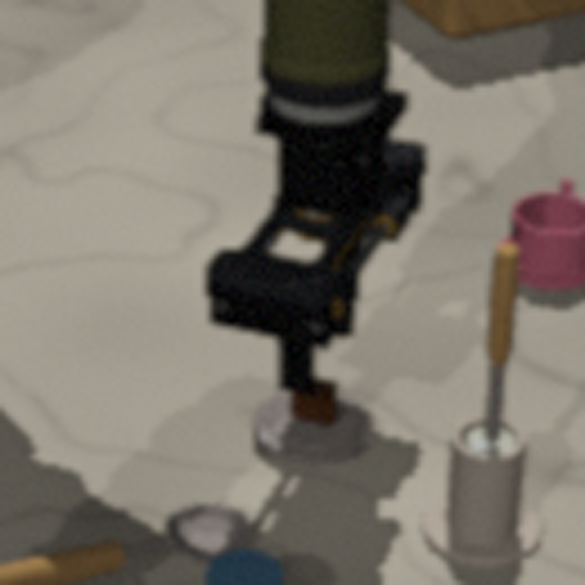

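```bash
python3 -m pendant '[[60,[20,-1,-1],[0,0,0]],[60,[40,-1,-1],[0,0,0]],[60,[40,-1,-1],[0,0,0]],[60,[40,-1,-1],[0,0,0]],[5,[40,-1,-1],[0,0,0]],[5,[40,-1,-1],[0,0,0]],[5,[40,-1,-1],[0,0,0]],[5,[40,-1,-1],[0,0,0]],[5,[40,-1,-1],[0,0,0]],[5,[40,-1,-1],[0,0,0]]]' 30; python3 -m pendant '[[5,[0,0,0],[0,0,0]],[5,[0,0,0],[0,0,0]],[5,[0,0,0],[0,0,0]],[5,[0,0,0],[0,0,0]],[5,[0,0,0],[0,0,0]],[5,[0,0,0],[0,0,0]],[5,[0,0,0],[0,0,0]]]' 30; python3 -c "
from h import *
plan(.501,.145,.0367,-51)
c=optics.read_camera('scene')
cv2.imwrite('pics/s37.png',cv2.resize(c['image'][130:260,270:400],None,fx=4.5,fy=4.5,interpolation=cv2.INTER_CUBIC))"
```

```text
time_s: 64.95
tool_pos: [0.5006, 0.1448, 0.0359]
tool_rot: [96.5, 90.0, 45.9]
force: [1.1, -1.1, -0.2]
grip_width: 0.0278
time_s: 65.53
tool_pos: [0.5004, 0.1447, 0.0356]
tool_rot: [-170.7, 90.0, 138.6]
force: [-0.7, 0.4, -0.2]
grip_width: 0.0118
t 65.53 pos [0.5004 0.1447 0.0356] psi -50.6 -> -51.0 shift [-1.1  0.6  0.2] rot [ 0.006 -0.     0.   ] q [-63.  20.  51. 115. -19.  54. -53.] F [-0.7  0.4 -0.2] g 11.8
```

View pics/s37.png

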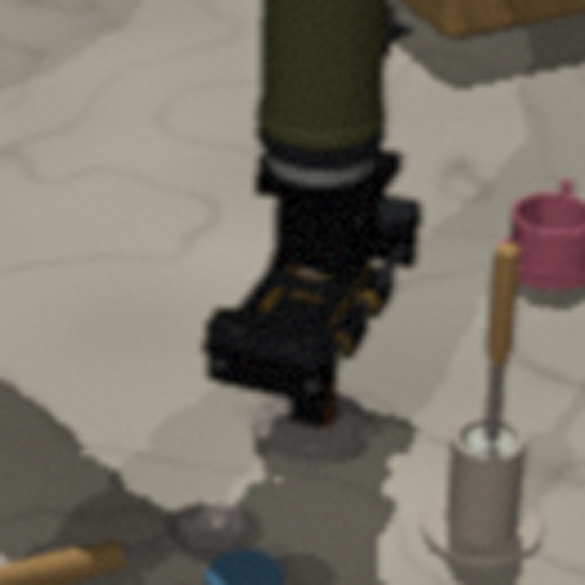

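```bash
python3 -m pendant '[[5,[-40,0,0],[0,0,0]],[5,[-80,0,0],[0,0,0]],[5,[-120,0,0],[0,0,0]],[5,[-160,0,0],[0,0,0]],[5,[-200,0,0],[0,0,0]],[5,[-240,0,0],[0,0,0]],[5,[-280,0,0],[0,0,0]],[5,[-310,0,0],[0,0,0]],[5,[-310,0,0],[0,0,0]],[5,[-310,0,0],[0,0,0]]]' 30; python3 -c "
from h import *
plan(.6388,-.1747,.345,-39.7)
c=optics.read_camera('scene')
cv2.imwrite('pics/s38.png',cv2.resize(c['image'][50:180,230:360],None,fx=4.5,fy=4.5,interpolation=cv2.INTER_CUBIC))"
```

```text
time_s: 66.42
tool_pos: [0.5013, 0.1447, 0.3469]
tool_rot: [88.7, 89.8, 38.0]
force: [0.6, 0.2, -1.9]
grip_width: 0.0115
t 66.42 pos [0.5013 0.1447 0.3469] psi -50.6 -> -39.7 shift [  1.6 -96.3 334.2] rot [-0.191  0.    -0.003] q [-75.  -1.  56.  93.   1.  88. -70.] F [ 0.6  0.2 -1.9] g 11.5
```

View pics/s38.png

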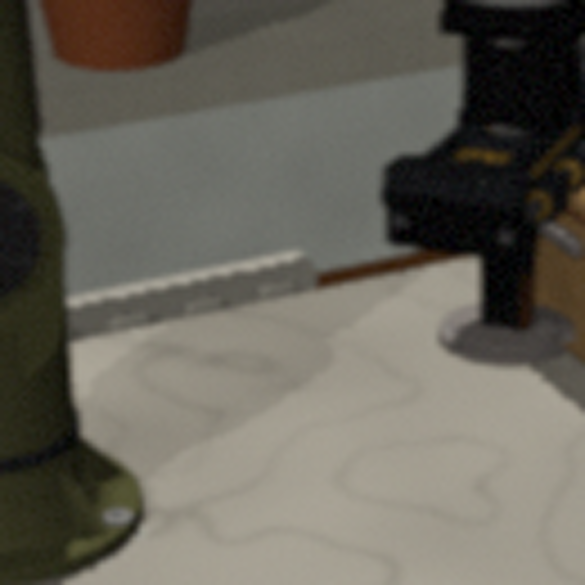

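```bash
python3 -m pendant '[[5,[0,-96,334],[-0.191,0,0]],[5,[0,-96,334],[-0.191,0,0]],[5,[0,-96,334],[-0.191,0,0]],[5,[0,-96,334],[-0.191,0,0]],[5,[0,-96,334],[-0.191,0,0]],[5,[0,-96,334],[-0.191,0,0]],[5,[0,-96,334],[-0.191,0,0]],[5,[0,-96,334],[-0.191,0,0]],[5,[0,-96,334],[-0.191,0,0]],[5,[0,-96,334],[-0.191,0,0]]]' 30; python3 -m pendant '[[5,[0,0,0],[0,0,0]],[5,[0,0,0],[0,0,0]],[5,[0,0,0],[0,0,0]],[5,[0,0,0],[0,0,0]]]'
python3 - <<'E'
from fit import *
plan(.6388,-.1747,.315,-39.7)
z=telemetry.get_obs()["tool_pos"][2]
c=optics.read_camera('scene')
print('lid',*fit(c,'lid',(.635,-.1755),z-.0356,50,span=12))
print('stack',*fit(c,'tin',(.635,-.1755),.222,50,span=12))
cv2.imwrite('pics/s39.png',cv2.resize(c['image'][90:220,180:310],None,fx=4.5,fy=4.5,interpolation=cv2.INTER_CUBIC))
E
```

```text
time_s: 67.3
tool_pos: [0.6363, -0.1829, 0.3421]
tool_rot: [-97.0, 89.6, -137.3]
force: [-2.3, -0.0, -0.9]
grip_width: 0.0115
time_s: 67.63
tool_pos: [0.6383, -0.1722, 0.3452]
tool_rot: [138.2, 89.9, 98.7]
force: [0.1, -0.6, -0.5]
grip_width: 0.0117
t 67.63 pos [ 0.6383 -0.1722  0.3452] psi -39.5 -> -39.7 shift [30.2 -1.6  2. ] rot [ 0.003 -0.001 -0.001] q [-28.  27.  62.  73. -24.  93. -10.] F [ 0.1 -0.6 -0.5] g 11.7
lid [ 0.6353 -0.1739] 63.7 -0.0046 6.866 [np.float64(6.864), np.float64(6.866), np.float64(6.866), np.float64(6.876), np.float64(6.878)]
stack [ 0.6366 -0.1761] 51.8 -0.0046 6.086 [np.float64(6.124), np.float64(6.105), np.float64(6.086), np.float64(6.108), np.float64(6.132)]
```

View pics/s39.png

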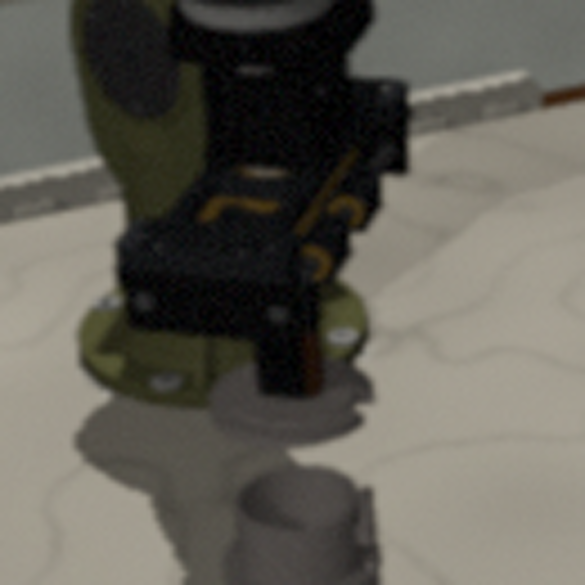

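```bash
python3 -m pendant '[[5,[0,-1,2],[-0.01,0,0]],[5,[15,-1,2],[-0.01,0,0]],[5,[32,-1,2],[-0.01,0,0]],[5,[32,-1,2],[-0.01,0,0]],[5,[32,-1,2],[-0.01,0,0]],[5,[32,-1,2],[-0.01,0,0]]]' 30
python3 - <<'E'
from fit import *
plan(.6388,-.1747,.2976,-39.7)
z=telemetry.get_obs()["tool_pos"][2]
c=optics.read_camera('scene')
print('lid',*fit(c,'lid',(.635,-.1755),z-.0356,50,span=6))
cv2.imwrite('pics/s40.png',cv2.resize(c['image'][100:230,180:310],None,fx=4.5,fy=4.5,interpolation=cv2.INTER_CUBIC))
E
```

```text
time_s: 68.18
tool_pos: [0.6393, -0.1762, 0.3145]
tool_rot: [34.7, 89.9, -4.3]
force: [0.1, -0.4, -0.8]
grip_width: 0.0119
t 68.18 pos [ 0.6393 -0.1762  0.3145] psi -39.1 -> -39.7 shift [16.9  0.8 -1.4] rot [ 0.011  0.001 -0.001] q [-28.  28.  62.  76. -24.  90.  -9.] F [ 0.1 -0.4 -0.8] g 11.9
lid [ 0.6354 -0.1774] 54.6 -0.0047 6.855 [np.float64(6.872), np.float64(6.861), np.float64(6.855), np.float64(6.865), np.float64(6.87)]
```

View pics/s40.png

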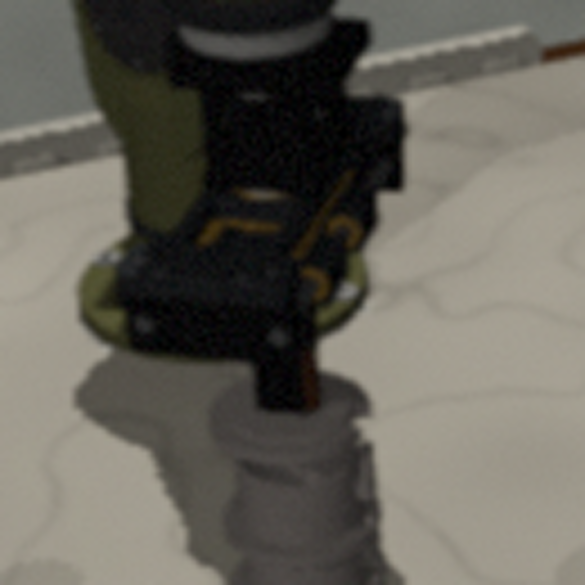

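```bash
python3 -m pendant '[[5,[4,1,-1],[0,0,0]],[5,[8,1,-1],[0,0,0]],[5,[8,1,-1],[0,0,0]],[5,[8,1,-1],[0,0,0]]]' 30; python3 -m pendant '[[5,[2,0,0],[0,0,0]],[5,[4,0,0],[0,0,0]],[5,[4,0,0],[0,0,0]]]' 30; python3 -m pendant '[[5,[2,0,0],[0,0,0]],[5,[3,0,0],[0,0,0]],[5,[3,0,0],[0,0,0]]]' 30; python3 -m pendant '[[5,[1,0,0],[0,0,0]],[5,[2,0,0],[0,0,0]],[5,[2,0,0],[0,0,0]],[5,[2,0,0],[0,0,0]]]' 30
```

```text
time_s: 68.57
tool_pos: [0.6388, -0.1749, 0.3053]
tool_rot: [-172.9, 90.0, 148.0]
force: [-0.7, -0.1, -1.5]
grip_width: 0.0121
time_s: 68.82
tool_pos: [0.6388, -0.175, 0.3011]
tool_rot: [-176.6, 90.0, 144.2]
force: [-0.0, 0.4, -1.2]
grip_width: 0.0117
time_s: 69.07
tool_pos: [0.6388, -0.175, 0.2983]
tool_rot: [169.8, 90.0, 130.6]
force: [1.3, 0.0, -1.0]
grip_width: 0.0112
time_s: 69.4
tool_pos: [0.639, -0.1752, 0.2976]
tool_rot: [40.5, 89.9, 1.4]
force: [-0.3, 0.6, 5.3]
grip_width: 0.0113
```

The lid is home at the expected height of 0.2976. I'll release it, clear the arm away and check.

```bash
python3 -m pendant '[[13,[-1,0,0],[0,0,0]],[16,[-1,0,0],[0,0,0]],[30,[-1,0,0],[0,0,0]],[60,[-1,0,0],[0,0,0]],[60,[-1,0,0],[0,0,0]],[60,[-1,0,0],[0,0,0]],[60,[-1,0,0],[0,0,0]]]'; python3 -m pendant '[[60,[-30,0,0],[0,0,0]],[60,[-60,0,0],[0,0,0]],[60,[-70,0,0],[0,0,0]],[60,[-70,0,0],[0,0,0]],[60,[-70,0,0],[0,0,0]]]'; python3 -c "
from h import *
plan(.46,.10,.37)"
```

```text
time_s: 69.98
tool_pos: [0.6388, -0.1751, 0.2974]
tool_rot: [-154.3, 90.0, 166.6]
force: [-0.4, -0.5, 1.4]
grip_width: 0.0414
time_s: 70.4
tool_pos: [0.6389, -0.1754, 0.3674]
tool_rot: [36.3, 90.0, -2.9]
force: [-0.8, 0.3, -0.3]
grip_width: 0.0594
t 70.4 pos [ 0.6389 -0.1754  0.3674] psi -39.1 -> -39.1 shift [  -2.7  100.7 -312.5] rot [ 0.  0. -0.] q [-27.  28.  62.  70. -24.  96. -10.] F [-0.8  0.3 -0.3] g 59.4
```

```bash
python3 -m pendant '[[60,[0,101,-312],[0,0,0]],[60,[0,101,-312],[0,0,0]],[60,[0,101,-312],[0,0,0]],[60,[0,101,-312],[0,0,0]],[60,[0,101,-312],[0,0,0]],[60,[0,101,-312],[0,0,0]],[60,[0,101,-312],[0,0,0]],[60,[0,101,-312],[0,0,0]],[60,[0,101,-312],[0,0,0]],[60,[0,101,-312],[0,0,0]]]'
python3 - <<'E'
from fit import *
for n in("top","scene"):
    c=optics.read_camera(n);W=cloud(c)
    x0=(.640,-.173) if n=="top" else (.635,-.1755)
    print(n,"lid",*fit(c,"lid",x0,.262,50,span=12))
    if n=="scene":
        for k in range(4): print("tin",k,*fit(c,"tin",x0,.102+.04*k,50,span=12))
    P=W.reshape(-1,3);P=P[~np.isnan(P[:,0])]
    q=P[(abs(P[:,0]-.64)<.05)&(abs(P[:,1]+.174)<.05)&(P[:,2]>.27)]
    b=q[q[:,2]>.295]; d=q[(q[:,2]<.285)]
    print("bar top z",np.percentile(b[:,2],95).round(4),"disc",d.mean(0).round(4))
    A=np.c_[d[:,:2]-d[:,:2].mean(0),np.ones(len(d))]; print("disc slope",np.linalg.lstsq(A,d[:,2],rcond=None)[0].round(3),len(d))
    cv2.imwrite(f"pics/{n}41.png",c["image"])
    if n=="scene": cv2.imwrite("pics/s41c.png",cv2.resize(c["image"][150:310,190:330],None,fx=3.7,fy=3.7,interpolation=cv2.INTER_CUBIC))
    else: cv2.imwrite("pics/t41c.png",cv2.resize(c["image"][100:220,330:490],None,fx=4.5,fy=4.5,interpolation=cv2.INTER_CUBIC))
E
```

```text
time_s: 71.23
tool_pos: [0.4585, 0.1029, 0.366]
tool_rot: [-125.3, 89.9, -164.0]
force: [-0.5, -1.2, 0.2]
grip_width: 0.0598
top lid [ 0.6412 -0.1741] 52.0 -0.0018 5.451 [np.float64(5.509), np.float64(5.479), np.float64(5.451), np.float64(5.481), np.float64(5.512)]
bar top z 0.311 disc [ 0.6392 -0.173   0.2768]
disc slope [ 0.003 -0.002  0.277] 674
scene lid [ 0.6351 -0.1762] 54.2 -0.0042 6.384 [np.float64(6.413), np.float64(6.397), np.float64(6.384), np.float64(6.39), np.float64(6.401)]
tin 0 [ 0.6339 -0.176 ] 50.3 -0.0038 7.015 [np.float64(7.04), np.float64(7.028), np.float64(7.015), np.float64(7.024), np.float64(7.038)]
tin 1 [ 0.6346 -0.1761] 49.7 -0.0037 6.989 [np.float64(7.019), np.float64(7.0), np.float64(6.989), np.float64(6.997), np.float64(7.004)]
tin 2 [ 0.6358 -0.1755] 49.6 -0.0037 6.949 [np.float64(6.985), np.float64(6.978), np.float64(6.949), np.float64(6.965), np.float64(6.983)]
tin 3 [ 0.6369 -0.1765] 45.7 -0.0042 6.879 [np.float64(6.919), np.float64(6.895), np.float64(6.879), np.float64(6.871), np.float64(6.879)]
bar top z 0.309 disc [ 0.6493 -0.1818  0.277 ]
disc slope [-0.033  0.012  0.277] 525
```

View pics/s41c.png

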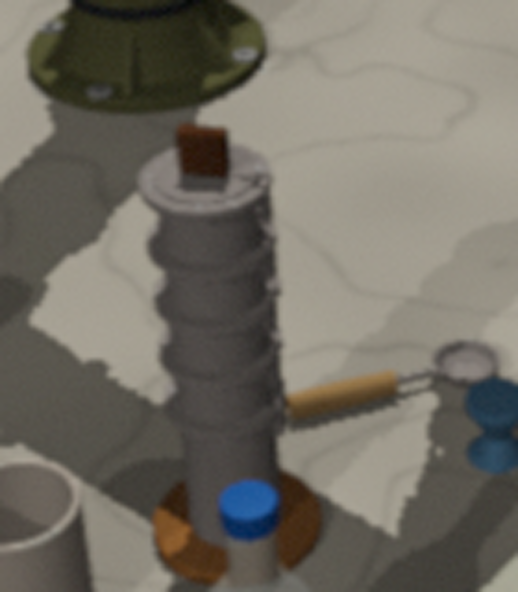

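View pics/t41c.png

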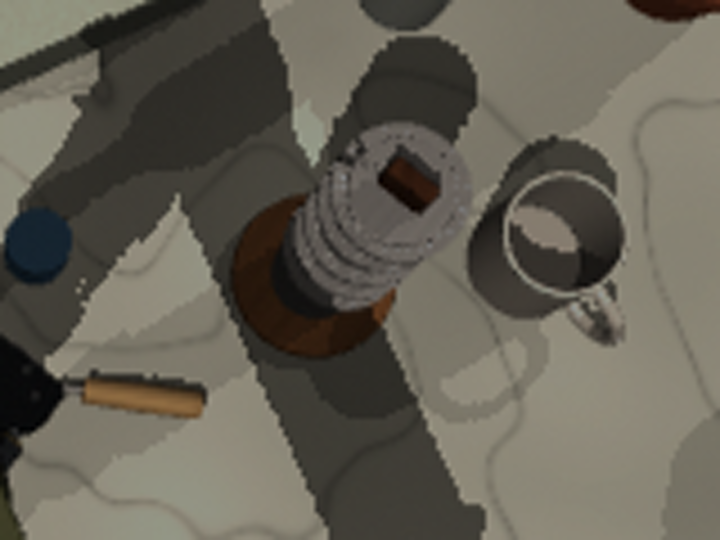

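View pics/scene41.png

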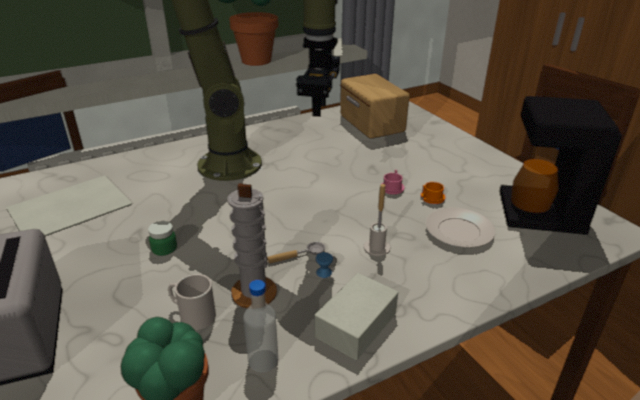

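```bash
python3 -m pendant '[[60,[0,0,0],[0,0,0]],[60,[0,0,0],[0,0,0]],[60,[0,0,0],[0,0,0]],[60,[0,0,0],[0,0,0]],[60,[0,0,0],[0,0,0]],[60,[0,0,0],[0,0,0]]]'
python3 - <<'E'
from h import *
for n in("top","scene"):
    c=optics.read_camera(n);W=cloud(c);P=W.reshape(-1,3);P=P[~np.isnan(P[:,0])]
    q=P[(abs(P[:,0]-.633)<.05)&(abs(P[:,1]-.185)<.05)&(P[:,2]>.1)&(P[:,2]<.24)]; print(n,q[:,2].max(),np.percentile(q[:,2],95),q.mean(0).round(3))
E
```

```text
time_s: 71.83
tool_pos: [0.4606, 0.0999, 0.3675]
tool_rot: [-51.4, 90.0, -90.5]
force: [0.7, -0.1, -0.5]
grip_width: 0.06
top 0.2048202166712525 0.20130820127579158 [0.631 0.186 0.177]
scene 0.20187460980353655 0.19848894231937148 [0.636 0.181 0.158]
```

The top of the brush reads 0.2048 m, the same as at the start, so it stands on the crock floor. All checks look good, so I'm handing in.

```bash
python3 -c "
from cell import env
print(env.sign_off())"
```

```text
the job is handed in; nothing more can be done
None
```

I scrubbed the tall can three times and put the brush back in its crock. I then stacked all four steel tins and the lid on the can and handed the job in at about 72 s. The hand-in gave no verdict.

**Scrubbing:** The brush slipped about 10 mm up in the grip while pressing on the can's floor. After the first stroke I felt no contact force at the floor. I worked out from the measured slip that the bristle end reached the floor all three times; on each upstroke it was about 72–75 mm above the floor.

**Stack:** Every tin and the lid met resistance within 1 mm of its expected seated height.
- **Position and angle:** The last pictures show the stack centred to about 2 mm, with the lid's disc level in the top picture. Fitted angles are 46–54° against the can's 50.5°. The top tin (45.7°) and the scene picture's lid value (54.2°) come from weak fits.
- **Lid:** It had been knocked about 35 mm aside, so I measured its position again. I then turned it on the table and gripped it a second time, because the last joint could not make the whole turn.

**Brush:** It stands bristles down in the crock. The top camera read the same height for the top of the handle as at the start (0.2048 m); the scene camera read 3 mm lower (0.2019 m).

**Other things:** The two cameras disagreed by about 4 mm in y, so I corrected for it. The mug, jar, egg cup and spoon look unmoved in the pictures, though I did not measure them again.

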